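# Load ignition coils into the bench coil tester

## Robot

A 6-joint arm with a two-finger parallel gripper is mounted at the origin on the work surface. World frame = base frame: x ahead of the robot, y to its left, z up, the work surface at z = 0. Lengths are in m, angles in rad, forces in N, time in s.
With the tool pointing down it reaches from about 0.3 to 0.775 m from the base axis. Payload 14.6 kg.
Tool frame: the origin (TCP) lies midway between the tips of the shut fingers; the grasp point (between the pads) lies 19 mm behind it; z points along the fingers, y is the direction in which the jaws open and shut (so a half turn about z gives the same grasp; the last joint's range is limited). The gripper opens to 94 mm and grips with 3 to 60 N. Pads are 16 mm wide; open, the fingers measure 119 mm over their backs; the gripper's body (75 mm by 177 mm) begins 78 mm behind the grasp point.
Start: joints at [1.149, 0.3, 1.521, -0, 1.321, -0.067], TCP at [0.191, 0.516, 0.205] pointing down, gripper open.
Joint ranges: [-3.03, 3.03], [-0.79, 2.21], [0.23, 2.52], [-1.04, 4.18], [0, 3.07], [-2.55, 2.55]. Speed limits (rad/s): [2.22, 2.22, 2.57, 3.14, 3.14, 3.14].

## Interface

Orientations are given as [roll, pitch, yaw] about the fixed x, y, z axes, in that order (R = Rz(yaw) Ry(pitch) Rx(roll)).
In Python, from cell import robot, optics gives the robot as it stands. The module is installed in compiled form; this text tells all that it offers.
- The arm moves only by the tool send_rows, never from a script. Its argument "series" is a list of rows, each an object of numbers: "tx", "ty", "tz": the shift along the tool's x, y, z in cm; "ax", "ay", "az": the turn, a rotation vector about the tool's x, y, z in degrees. A call has exactly 8 rows; each row shifts and turns the commanded pose from where the row before left it, along the tool's axes as they then stand; what a row does not reach is not made up. A row lasts 1/12 s, in which the tool goes at most 41.7 mm and 7.16 degrees, less where a joint would pass 70% of its speed; a pose out of reach is approached as far as the arm can. A call with a gripper value outside its range is refused whole. "hand" is the gripper command: -1 is shut, 1 is fully open, values between are in proportion, set as the call begins (left out, the last holds). The fingers move at their own pace and stop on an object; the grip force is fixed at half the most. Time passes only in rows, so rows that do not move let the fingers close, or fill a call up. It gives the time, the measured TCP pose, the force and the opening at its end, in the units of the state.
- robot.get_obs(): the state, without advancing time (a new reading comes with each control period).
- optics.read_camera(name): name is "scene" or "top"; returns a dict with "color" (420x560x3 uint8, red, green, blue), "range_z" (420x560 float32, m along the optical axis (not along the pixel's ray), 0 where there is no reading), "intrinsics" (3x3 intrinsics, pixels), "D" ([k1, k2, p1, p2, k3] as OpenCV has them; the pictures are not rectified), "position" and "attitude" of the camera in the world. Camera axes: x right, y down, z forward; pixel columns grow to the right and rows downward; lengths in m; the calibration is good to about 2 mm. A picture is of the moment at which its call begins.
- robot.sign_off(): hands the job in, once; it reports no verdict.
The state is a dict: "clock": time; "joint_pos": joint angles; "joint_velocities": joint speeds; "joint_efforts": joint torques, N m; "position": TCP position; "ee_rot": TCP orientation; "wrist_force": force on the tool from outside, world axes, zero at the start; "ft_torque": the same for the moment, N m; "width": opening from 0.0 (shut) to 1.0 (fully open).
Only numpy, scipy, OpenCV 4.12 (cv2) and the standard library are available. Lean on these libraries where they do the work, as an engineer would, in place of code of your own. Each camera call takes 0.05 s, during which the arm holds its last target.

## Task

Load the coil tester: slide its bolt out so that the carriage is free, pull the carriage all the way out by its handle, and drop every ignition coil on the bench foot-down into a well of its own. Then push the carriage fully home under the contacts, slide the bolt fully back in to lock it, press the start button right down, and let go of everything; leave the other things on the bench where they are.

Things in the scene. Friction and masses are not known exactly. Their poses are not given: they have to be found in the camera images.
- coil0_center (a point): Stick-type ignition coil, 150 mm long, 0.15 to 0.26 kg, lying flat on the bench or absent (2 or 3 are there). This point: on the shaft's axis, 80 mm from the foot's end, 40 mm from the head; the coil balances near it. x axis: along the shaft towards the foot, at the start roughly away from the robot; z: normal to the head's flat sides.
- coil0_foot (a point): Centre of the end face of coil0's foot, on the shaft's axis; same axes as its centre. The shaft is round, rubber, 22 mm thick and 120 mm long (two 24 mm ribs near the foot); at its other end sits the head, a grey slab 42 mm wide, 24 mm thick and 30 mm long, with a 4 mm connector face behind it.
- coil1_center (a point): Stick-type ignition coil, 150 mm long, 0.15 to 0.26 kg, lying flat on the bench or absent (2 or 3 are there). This point: on the shaft's axis, 80 mm from the foot's end, 40 mm from the head; the coil balances near it. x axis: along the shaft towards the foot, at the start roughly away from the robot; z: normal to the head's flat sides.
- coil1_foot (a point): Centre of the end face of coil1's foot, on the shaft's axis; same axes as its centre. The shaft is round, rubber, 22 mm thick and 120 mm long (two 24 mm ribs near the foot); at its other end sits the head, a grey slab 42 mm wide, 24 mm thick and 30 mm long, with a 4 mm connector face behind it.
- coil2_center (a point): Stick-type ignition coil, 150 mm long, 0.15 to 0.26 kg, lying flat on the bench or absent (2 or 3 are there). This point: on the shaft's axis, 80 mm from the foot's end, 40 mm from the head; the coil balances near it. x axis: along the shaft towards the foot, at the start roughly away from the robot; z: normal to the head's flat sides.
- coil2_foot (a point): Centre of the end face of coil2's foot, on the shaft's axis; same axes as its centre. The shaft is round, rubber, 22 mm thick and 120 mm long (two 24 mm ribs near the foot); at its other end sits the head, a grey slab 42 mm wide, 24 mm thick and 30 mm long, with a 4 mm connector face behind it.
- stand: The coil tester, fixed: steel base plate 300 mm wide (y), 280 mm deep, 12 mm thick. Origin on the bench; its -x axis points to the robot, the way the carriage comes out. Across its far part an aluminium gantry: posts 20 x 30 mm at x +70, y +-138 mm, crossbar 30 mm deep at x +65, 190 to 220 mm high, pins down to 180 mm: over the home wells, so no coil can be dropped in there.
- carriage_base (a point): The sliding carriage: a grey block 76 mm deep (x), 230 mm wide (y), 68 mm tall with three square wells in a row along y, and in front of it (-x) a low plate with a bow handle. This point: middle of the block's underside, 13 mm above the bench; axes as the stand's. The wells' floor is 8 mm above this origin.
- carriage (a joint): Slide of the carriage, m: 0 home under the gantry, 0.10 all the way out towards the robot. About 2.5 N of friction, stays where it is left. It cannot come out while the bolt is in.
- handle (a point): Middle of the handle bar: horizontal, along the stand's y, 12 mm thick, 90 mm free between its posts, 85 mm above the bench and 97 mm in front (-x) of the row of wells; the block's front face is 59 mm behind it, the block's top 4 mm below the bar's centre. It can be pinched from above.
- well0 (a point): Centre of the mouth of a well (left, +y) in the block's top, 81 mm above the bench: square, 27 mm wide, 60 mm deep, with a 5 mm chamfer all round; the wells stand 70 mm apart. A seated coil's centre point is 20 mm above this point, its top 90 mm. Any coil may go in any well.
- well1 (a point): Centre of the mouth of a well (middle) in the block's top, 81 mm above the bench: square, 27 mm wide, 60 mm deep, with a 5 mm chamfer all round; the wells stand 70 mm apart. A seated coil's centre point is 20 mm above this point, its top 90 mm. Any coil may go in any well.
- well2 (a point): Centre of the mouth of a well (right, -y) in the block's top, 81 mm above the bench: square, 27 mm wide, 60 mm deep, with a 5 mm chamfer all round; the wells stand 70 mm apart. A seated coil's centre point is 20 mm above this point, its top 90 mm. Any coil may go in any well.
- bolt (a joint): Slide of the bolt, m: 0 fully in (locked: its tongue stands in front of a steel lug on the carriage), 0.045 fully out; it frees the carriage above 0.032. About 2 N of friction, stays where it is left.
- bolt_tab (a point): Middle of the top of the bolt's black upright grip tab, 74 mm above the bench, to the left (+y) of the carriage: 12 mm along the stand's y, 24 mm along x, free for 40 mm below this point. The bolt slides out towards the stand's +y.
- start (a joint): Travel of the start button, m: 0 up, 0.006 fully down; fully down takes 5 N; it springs back.
- start_top (a point): Top centre of the start button, a steel disc 28 mm across in a blue ring, on a grey box at the right (-y) of the stand, 67 mm above the bench; pressed straight down.

How it is judged:
On the way, in this order (a step that is already met when the one before it is completed fails the run):
1. the bolt is slid out and frees the carriage (value of joint bolt above 0.033 m), for 0.1 s.
2. the carriage is pulled all the way out (value of joint carriage above 0.09 m), for 0.2 s.
3. every coil stands foot-down at the bottom of a well, with the carriage still out (z of coil0_foot in the frame of carriage_base between 0 and 0.016 m and x of coil0_foot in the frame of carriage_base between -0.016 and 0.016 m and angle between each of coil0_foot, coil1_foot, coil2_foot's own x axis and vertical above 2.94 rad and z of coil1_foot in the frame of carriage_base between 0 and 0.016 m and x of coil1_foot in the frame of carriage_base between -0.016 and 0.016 m and z of coil2_foot in the frame of carriage_base between 0 and 0.016 m and x of coil2_foot in the frame of carriage_base between -0.016 and 0.016 m and value of joint carriage above 0.08 m), for 0.3 s.
4. the carriage is pushed fully home (value of joint carriage below 0.007 m), for 0.2 s.
5. the bolt is slid back in and locks the carriage (value of joint bolt below 0.01 m), for 0.2 s.
6. the start button is pressed right down (value of joint start above 0.0045 m), for 0.02 s.
At the end, for the whole second after the job is handed in: every coil present stands foot-down in a well (foot within 8 mm of the well's floor, within about 11 degrees of upright), the carriage is home (joint under 7 mm), the bolt is locked (joint under 10 mm), the button is up again, and the coils are at rest (z of coil0_foot in the frame of carriage_base between 0 and 0.016 m and x of coil0_foot in the frame of carriage_base between -0.016 and 0.016 m and angle between each of coil0_foot, coil1_foot, coil2_foot's own x axis and vertical above 2.94 rad and z of coil1_foot in the frame of carriage_base between 0 and 0.016 m and x of coil1_foot in the frame of carriage_base between -0.016 and 0.016 m and z of coil2_foot in the frame of carriage_base between 0 and 0.016 m and x of coil2_foot in the frame of carriage_base between -0.016 and 0.016 m and value of joint carriage below 0.007 m and value of joint bolt below 0.01 m and value of joint start below 0.002 m and linear speed of each of coil0, coil1, coil2 below 0.03 m/s); the robot touches nothing.
It fails at once if a bystander on the bench is shoved more than 5 cm (distance of any of multimeter, screwdriver, relay, tape, wrench, plug_shell, mug from where it was at the start of the episode above 0.05 m).
Of coil0, coil1, coil2 only 2 to 3 are there at a start; the rules pass over those that are not, and their reading is None.
At some moment in a run one of coil0, coil1, coil2 may be knocked a few centimetres aside while the robot is not near it.
It also fails if it takes over 210 s, if anything falls off the work surface, if the arm or the gripper's body presses on something with over 40 N, if the wrist force passes 120 N, or if a joint passes its speed limit or range.

## Working session

There is one attempt and no reset: what is moved stays moved. The work goes in short steps, Python scripts to look and compute and a tool call to move; the robot and the scene stay as the last step left them, time stands still between calls to the robot, and variables do not carry over. Pictures are saved under pics/ and viewed, and the job is handed in when it is done.

Besides the shell and the picture viewer there is one more tool, called after "Request:" by a JSON object that holds its "name" and its "arguments", one argument or row to a line. send_rows: Moves the arm, as the interface text tells. Its arguments: {"type":"object","properties":{"series":{"type":"array"},"hand":{"type":"number"}},"required":["series"]}

```bash
ls; mkdir -p pics
python3 - <<'E'
from cell import robot, optics
import cv2
print(robot.get_obs())
for n in ["scene","top"]:
    r=optics.read_camera(n)
    cv2.imwrite(f"pics/{n}0.png",cv2.cvtColor(r["color"],cv2.COLOR_RGB2BGR))
    print(n,r["intrinsics"],r["D"],r["position"],r["attitude"])
E
```

```text
pics
{'clock': 0.0, 'joint_pos': array([ 1.14940853e+00,  3.00501199e-01,  1.52156871e+00,  8.47980510e-06,
        1.32071149e+00, -6.66237875e-02]), 'joint_velocities': array([-0.00138351, -0.00033346, -0.00053935, -0.00011386,  0.00057068,
        0.00017922]), 'joint_efforts': array([ 2.34013634e-03, -5.31807876e+01, -3.52752793e+01,  7.09980517e-02,
        2.41208839e-02, -1.26974728e-04]), 'position': array([0.19095876, 0.51550681, 0.20487506]), 'ee_rot': array([-3.14040710e+00, -8.73348772e-05,  2.78682649e+00]), 'wrist_force': array([0.32238213, 0.66786678, 0.01304261]), 'ft_torque': array([-0.02973533,  0.00136695, -0.00377411]), 'width': 0.998043934977629}
scene [[468.12891084   0.         284.17190921]
 [  0.         468.12891084 211.22396712]
 [  0.           0.           1.        ]] [-0.14772207  0.          0.          0.          0.        ] [ 1.02510526 -0.70411618  1.03835023] [-2.42635495 -0.00522159  0.56115704]
top [[535.53001019   0.         281.52482377]
 [  0.         535.53001019 210.46262863]
 [  0.           0.           1.        ]] [-0.05728818  0.          0.          0.          0.        ] [0.24981412 0.00893457 1.53704187] [-2.92612351  0.00430472 -1.6221303 ]
```

The scene shows two coils on the bench, at top-view pixels (152,250) and (235,228). The stand is around (350,210) with the bolt tab near (298,214), the handle near (357,210) and the button near (428,223). The piece at (418,278) is the plug shell. Next I'll zoom in.

```bash
cat > h.py <<'E'
import numpy as np, cv2
from scipy.spatial.transform import Rotation as Rot
from cell import robot, optics
class Cam:
    def __init__(s,n):
        r=optics.read_camera(n); s.img=r["color"]; s.z=r["range_z"]; s.K=np.array(r["intrinsics"]); s.D=np.array(r["D"],float)
        s.p=np.array(r["position"]); s.R=Rot.from_euler("xyz",r["attitude"]).as_matrix()
    def rays(s,uv):
        q=cv2.undistortPoints(np.array(uv,float).reshape(-1,1,2),s.K,s.D).reshape(-1,2)
        return np.c_[q,np.ones(len(q))]@s.R.T
    def plane(s,uv,h):
        d=s.rays(uv); t=(h-s.p[2])/d[:,2]; return s.p+d*t[:,None]
    def depth(s,uv):
        uv=np.array(uv).reshape(-1,2); z=s.z[uv[:,1].astype(int),uv[:,0].astype(int)]
        return s.p+s.rays(uv)*z[:,None]
    def cloud(s):
        v,u=np.mgrid[0:s.img.shape[0],0:s.img.shape[1]]
        return s.depth(np.c_[u.ravel(),v.ravel()]).reshape(*u.shape,3)
    def proj(s,P):
        rv=cv2.Rodrigues(s.R.T)[0]; return cv2.projectPoints(np.array(P,float).reshape(-1,1,3),rv,-s.R.T@s.p,s.K,s.D)[0].reshape(-1,2)
    def crop(s,name,u0,v0,u1,v1,k):
        c=cv2.resize(s.img[v0:v1,u0:u1],None,fx=k,fy=k,interpolation=cv2.INTER_CUBIC)
        cv2.imwrite("pics/"+name,cv2.cvtColor(c,cv2.COLOR_RGB2BGR))
def tri(c1,uv1,c2,uv2):
    d1=c1.rays([uv1])[0];d2=c2.rays([uv2])[0]
    t=np.linalg.lstsq(np.c_[d1,-d2],c2.p-c1.p,rcond=None)[0]
    a=c1.p+d1*t[0];b=c2.p+d2*t[1]; return (a+b)/2,np.linalg.norm(a-b)
E
python3 - <<'E'
from h import *
t=Cam("top"); s=Cam("scene")
t.crop("t1.png",260,140,460,280,4); t.crop("t2.png",120,190,270,290,5); s.crop("s1.png",100,180,310,350,3)
P=t.cloud()
for uv in [(357,208),(298,214),(428,223),(355,182),(345,255),(152,250),(235,228),(100,300)]: print(uv,P[uv[1],uv[0]].round(3))
E
```

```text
(357, 208) [ 0.576 -0.22   0.028]
(298, 214) [ 0.559 -0.047  0.067]
(428, 223) [ 0.514 -0.409  0.068]
(355, 182) [ 0.653 -0.22   0.031]
(345, 255) [ 0.443 -0.176  0.014]
(152, 250) [0.485 0.374 0.023]
(235, 228) [0.536 0.134 0.027]
(100, 300) [0.35  0.523 0.023]
```

The enlarged top view gives these features: base plate front corners at (307.5,267) and (411.2,262.5), button top at (429.2,222.2), tab at (297.8,215), and handle bar centre at (360,215). The coils lie with their feet up-left at (254.. minus scale) and their heads down-right.

Run:
```python
from h import *
t=Cam("top"); s=Cam("scene")
T=lambda u,v:(260+(u-1.5)/4,140+(v-1.5)/4)
S=lambda u,v:(100+(u-1)/3,180+(v-1)/3)
pr=lambda n,c,uv,h:print(n,c.plane([uv],h)[0].round(4))
pr("button t",t,T(677,329),.067); pr("button s",s,S(190,413),.067)
pr("FL t",t,T(190,508),.012);pr("FR t",t,T(605,490),.012)
pr("FL s",s,S(362,120),.012);pr("FR s",s,S(153,347),.012)
pr("tab t",t,T(151,285),.074)
pr("bar L",t,T(320,302),.085);pr("bar R",t,T(481,298),.085)
pr("bar L s",s,S(405,196),.085);pr("bar R s",s,S(327,282),.085)
pr("w0",t,T(289,172),.081);pr("w1",t,T(388,168),.081);pr("w2",t,T(487,165),.081)
print(tri(t,T(677,329),s,S(190,413)),tri(t,T(190,508),s,S(362,120)))
# coils
hsv=cv2.cvtColor(t.img,cv2.COLOR_RGB2HSV)
for box in [(130,215,175,280),(215,195,256,258)]:
    u0,v0,u1,v1=box; g=t.img[v0:v1,u0:u1].max(2)
    m=(g<70).astype(np.uint8); n,l,st,c=cv2.connectedComponentsWithStats(m)
    i=1+np.argmax(st[1:,4]); ys,xs=np.nonzero(l==i)
    P=t.plane(np.c_[xs+u0,ys+v0],.012)[:,:2]
    (w)=cv2.minAreaRect((P*1000).astype(np.float32)); print("shaft",w,st[i])
    m=(t.img[v0:v1,u0:u1].min(2)>200).astype(np.uint8); n,l,st,c=cv2.connectedComponentsWithStats(m)
    i=1+np.argmax(st[1:,4]); ys,xs=np.nonzero(l==i)
    P2=t.plane(np.c_[xs+u0,ys+v0],.024)[:,:2]
    print("head",cv2.minAreaRect((P2*1000).astype(np.float32)),P2.mean(0))
    mu=P.mean(0); d=np.linalg.svd(P-mu)[2][0]; d*=np.sign(d[0]); a=(P-mu)@d
    print("axis",mu,d,np.degrees(np.arctan2(d[1],d[0])),"ends",mu+d*a.min(),mu+d*a.max(),np.ptp(a))
```

```text
button t [ 0.5171 -0.4125  0.067 ]
button s [ 0.5163 -0.4153  0.067 ]
FL t [ 0.416  -0.0661  0.012 ]
FR t [ 0.4129 -0.3637  0.012 ]
FL s [ 0.4178 -0.0716  0.012 ]
FR s [ 0.4192 -0.3688  0.012 ]
tab t [ 0.5664 -0.0454  0.074 ]
bar L [ 0.5459 -0.1612  0.085 ]
bar R [ 0.5429 -0.2731  0.085 ]
bar L s [ 0.5429 -0.1641  0.085 ]
bar R s [ 0.5407 -0.2688  0.085 ]
w0 [ 0.6411 -0.1469  0.081 ]
w1 [ 0.6404 -0.2168  0.081 ]
w2 [ 0.639  -0.2869  0.081 ]
(array([ 0.51654508, -0.41390838,  0.06565298]), np.float64(0.0026682433819984015)) (array([ 0.41561955, -0.06733972,  0.00676299]), np.float64(0.0026647637500242243))
shaft ((506.4934387207031, 389.0487976074219), (117.51910400390625, 21.832164764404297), 25.87982749938965) [  7  10  23  38 288]
head ((439.98492431640625, 351.92071533203125), (23.416645050048828, 21.319602966308594), 25.737133026123047) [0.4369013 0.3473393]
axis [0.50644387 0.38897848] [0.90597122 0.42333929] 25.045591099440543 ends [0.45329166 0.36414169] [0.55964669 0.41383892] 0.1173933856985605
shaft ((557.7737426757812, 143.56948852539062), (119.4635238647461, 22.865100860595703), 20.34366226196289) [  7   8  22  39 302]
head ((486.86541748046875, 117.77388000488281), (25.47265625, 37.271446228027344), 20.54706382751465) [0.48652528 0.11746476]
axis [0.5572173  0.14351299] [0.93672073 0.35007753] 20.49205753950584 ends [0.50174858 0.12278284] [0.61367104 0.16461125] 0.11948327055330286
```

```bash
cat >> h.py <<'E'
def target(yaw,tilt):  # yaw deg of tool x when down; tilt deg = fingers lean away from tool -x
    return Rot.from_euler("z",yaw,degrees=True)*Rot.from_euler("x",180,degrees=True)*Rot.from_euler("y",-tilt,degrees=True)
def plan(pos,yaw,tilt,rotfirst=False):
    o=robot.get_obs(); R=Rot.from_euler("xyz",o["ee_rot"]); G=target(yaw,tilt)
    d=np.array(pos)-o["position"]; rv=(R.inv()*G).as_rotvec(degrees=True)
    print("t",round(o["clock"],2),"pos",o["position"].round(4),"F",o["wrist_force"].round(1),"w",round(o["width"]*94,1))
    print(" shift first, cm:",(R.inv().apply(d)*100).round(2)," turn deg:",rv.round(1)," shift after turn:",(G.inv().apply(d)*100).round(2))
E
python3 - <<'E'
from h import *
plan((.55,-.048,.2),179,20)
t=Cam("top")
T=lambda u,v:(260+(u-1.5)/4,140+(v-1.5)/4)
for p in [(190,122),(187,78),(643,60),(642,98)]: print(t.plane([T(*p)],.22).round(4))
E
```

```text
t 0.3 pos [0.191  0.5157 0.2053] F [-0.3  0.1 -0.2] w 94.1
 shift first, cm: [-53.24 -40.39   0.54]  turn deg: [ -3.4 -19.8 -19.1]  shift after turn: [-34.47 -55.73  13.11]
[[ 0.6401 -0.0711  0.22  ]]
[[ 0.6697 -0.071   0.22  ]]
[[ 0.6668 -0.3663  0.22  ]]
[[ 0.6413 -0.3628  0.22  ]]
```

Request:
{"name": "send_rows", "arguments": {
  "series": [
    {"tx":-2.2,"ty":-1.7},
    {"tx":-2.2,"ty":-1.7},
    {"tx":-2.2,"ty":-1.7},
    {"tx":-2.2,"ty":-1.7},
    {"tx":-2.2,"ty":-1.7},
    {"tx":-2.2,"ty":-1.7},
    {"tx":-2.2,"ty":-1.7},
    {"tx":-2.2,"ty":-1.7}
  ],
  "hand": -0.1
}}

```text
$.series[0]: bad value
```

Request:
{"name": "send_rows", "arguments": {
  "series": [
    {"tx":-2.2,"ty":-1.7},
    {"tx":-2.2,"ty":-1.7},
    {"tx":-2.2,"ty":-1.7},
    {"tx":-2.2,"ty":-1.7},
    {"tx":-2.2,"ty":-1.7},
    {"tx":-2.2,"ty":-1.7},
    {"tx":-2.2,"ty":-1.7},
    {"tx":-2.2,"ty":-1.7}
  ]
}}

```text
$.series[0]: bad value
```

Request:
{"name": "send_rows", "arguments": {
  "series": [
    {"tx":-2.2,"ty":-1.7},
    {"tx":-2.2,"ty":-1.7},
    {"tx":-2.2,"ty":-1.7},
    {"tx":-2.2,"ty":-1.7},
    {"tx":-2.2,"ty":-1.7},
    {"tx":-2.2,"ty":-1.7},
    {"tx":-2.2,"ty":-1.7},
    {"tx":-2.2,"ty":-1.7}
  ]
}}

```text
$.series[0]: bad value
```

Request:
{"name": "send_rows", "arguments": {
  "series": [
    {"ax":-0.5,"ay":-3.3,"az":-3.2},
    {"ax":-0.5,"ay":-3.3,"az":-3.2},
    {"ax":-0.5,"ay":-3.3,"az":-3.2},
    {"ax":-0.6,"ay":-3.3,"az":-3.2},
    {"ax":-0.6,"ay":-3.3,"az":-3.2},
    {"ax":-0.6,"ay":-3.3,"az":-3.1},
    {},
    {}
  ]
}}

```text
$.series[0]: bad value
```

Run:
```python
from h import *
plan((.563,-.048,.13),179,20)
plan((.563,-.048,.048),179,20)
c=Cam("top");c.crop("t3.png",220,130,440,290,3)
```

```text
t 0.35 pos [0.191  0.5157 0.2053] F [-0.7 -0.5 -0.9] w 94.1
 shift first, cm: [-54.46 -39.94   7.54]  turn deg: [ -3.4 -19.8 -19.1]  shift after turn: [-33.3  -55.71  20.13]
t 0.35 pos [0.191  0.5157 0.2053] F [-0.7 -0.5 -0.9] w 94.1
 shift first, cm: [-54.46 -39.93  15.74]  turn deg: [ -3.4 -19.8 -19.1]  shift after turn: [-30.49 -55.71  27.84]
```

The call was refused, so each row probably needs all six keys. Nothing moved: the picture still shows the bolt tab at about crop (233,253).

Request:
{"name": "send_rows", "arguments": {
  "series": [
    {"tx":-2.2,"ty":-1.7,"tz":0,"ax":0,"ay":0,"az":0},
    {"tx":-2.2,"ty":-1.7,"tz":0,"ax":0,"ay":0,"az":0},
    {"tx":-2.2,"ty":-1.7,"tz":0,"ax":0,"ay":0,"az":0},
    {"tx":-2.2,"ty":-1.7,"tz":0,"ax":0,"ay":0,"az":0},
    {"tx":-2.2,"ty":-1.7,"tz":0,"ax":0,"ay":0,"az":0},
    {"tx":-2.2,"ty":-1.7,"tz":0,"ax":0,"ay":0,"az":0},
    {"tx":-2.2,"ty":-1.7,"tz":0,"ax":0,"ay":0,"az":0},
    {"tx":-2.2,"ty":-1.7,"tz":0,"ax":0,"ay":0,"az":0}
  ],
  "hand": -0.1
}}

```text
clock: 1.07
position: [0.3093, 0.3259, 0.2056]
ee_rot: [3.141, 0.0, 2.787]
wrist_force: [0.4, 0.0, -0.8]
width: 0.475
```

Request:
{"name": "send_rows", "arguments": {
  "series": [
    {"tx":-2.2,"ty":-1.7,"tz":0,"ax":0,"ay":0,"az":0},
    {"tx":-2.2,"ty":-1.7,"tz":0,"ax":0,"ay":0,"az":0},
    {"tx":-2.2,"ty":-1.7,"tz":0,"ax":0,"ay":0,"az":0},
    {"tx":-2.2,"ty":-1.7,"tz":0,"ax":0,"ay":0,"az":0},
    {"tx":-2.2,"ty":-1.7,"tz":0,"ax":0,"ay":0,"az":0},
    {"tx":-2.2,"ty":-1.7,"tz":0,"ax":0,"ay":0,"az":0},
    {"tx":-2.2,"ty":-1.7,"tz":0,"ax":0,"ay":0,"az":0},
    {"tx":-2.2,"ty":-1.7,"tz":0,"ax":0,"ay":0,"az":0}
  ]
}}

```text
clock: 1.73
position: [0.4272, 0.1371, 0.2056]
ee_rot: [3.141, 0.0, 2.787]
wrist_force: [0.5, 0.0, -0.5]
width: 0.457
```

Request:
{"name": "send_rows", "arguments": {
  "series": [
    {"tx":-2.2,"ty":-1.7,"tz":0,"ax":0,"ay":0,"az":0},
    {"tx":-2.2,"ty":-1.7,"tz":0,"ax":0,"ay":0,"az":0},
    {"tx":-2.2,"ty":-1.7,"tz":0,"ax":0,"ay":0,"az":0},
    {"tx":-2.2,"ty":-1.7,"tz":0,"ax":0,"ay":0,"az":0},
    {"tx":-2.2,"ty":-1.7,"tz":0,"ax":0,"ay":0,"az":0},
    {"tx":-2.2,"ty":-1.7,"tz":0,"ax":0,"ay":0,"az":0},
    {"tx":-2.2,"ty":-1.7,"tz":0,"ax":0,"ay":0,"az":0},
    {"tx":-2.2,"ty":-1.7,"tz":0,"ax":0,"ay":0,"az":0}
  ]
}}

```text
clock: 2.4
position: [0.545, -0.0516, 0.2055]
ee_rot: [3.142, 0.0, 2.787]
wrist_force: [-0.5, 0.5, -0.8]
width: 0.45
```

Request:
{"name": "send_rows", "arguments": {
  "series": [
    {"tx":0,"ty":0,"tz":0,"ax":-0.5,"ay":-3.3,"az":-3.2},
    {"tx":0,"ty":0,"tz":0,"ax":-0.5,"ay":-3.3,"az":-3.2},
    {"tx":0,"ty":0,"tz":0,"ax":-0.6,"ay":-3.3,"az":-3.2},
    {"tx":0,"ty":0,"tz":0,"ax":-0.6,"ay":-3.3,"az":-3.2},
    {"tx":0,"ty":0,"tz":0,"ax":-0.6,"ay":-3.3,"az":-3.2},
    {"tx":0,"ty":0,"tz":0,"ax":-0.6,"ay":-3.3,"az":-3.1},
    {"tx":0,"ty":0,"tz":0,"ax":0,"ay":0,"az":0},
    {"tx":0,"ty":0,"tz":0,"ax":0,"ay":0,"az":0}
  ]
}}

```text
clock: 3.07
position: [0.5442, -0.0504, 0.2057]
ee_rot: [3.14, 0.347, 3.122]
wrist_force: [-0.0, -0.6, 0.3]
width: 0.451
```

Run:
```python
from h import *
print(robot.get_obs()["joint_pos"].round(3))
plan((.563,-.048,.1),179,20)
plan((.563,-.048,.048),179,20)
```

```text
[-0.188  0.101  1.798  0.074  0.901 -1.776]
t 3.07 pos [ 0.5442 -0.0504  0.2057] F [-0.  -0.6  0.3] w 42.4
 shift first, cm: [ 1.83  0.26 10.58]  turn deg: [ 0.  -0.1 -0.1]  shift after turn: [ 1.85  0.27 10.58]
t 3.07 pos [ 0.5442 -0.0504  0.2057] F [-0.  -0.6  0.3] w 42.4
 shift first, cm: [ 3.6   0.26 15.47]  turn deg: [ 0.  -0.1 -0.1]  shift after turn: [ 3.63  0.27 15.46]
```

Request:
{"name": "send_rows", "arguments": {
  "series": [
    {"tx":0.45,"ty":0.03,"tz":1.3,"ax":0,"ay":0,"az":0},
    {"tx":0.45,"ty":0.03,"tz":1.3,"ax":0,"ay":0,"az":0},
    {"tx":0.45,"ty":0.03,"tz":1.3,"ax":0,"ay":0,"az":0},
    {"tx":0.45,"ty":0.03,"tz":1.3,"ax":0,"ay":0,"az":0},
    {"tx":0.45,"ty":0.03,"tz":1.3,"ax":0,"ay":0,"az":0},
    {"tx":0.45,"ty":0.03,"tz":1.3,"ax":0,"ay":0,"az":0},
    {"tx":0.45,"ty":0.03,"tz":1.3,"ax":0,"ay":0,"az":0},
    {"tx":0.45,"ty":0.03,"tz":1.3,"ax":0,"ay":0,"az":0}
  ]
}}

```text
clock: 3.73
position: [0.5467, -0.0478, 0.0947]
ee_rot: [3.14, 0.347, 3.122]
wrist_force: [0.1, 0.7, 0.9]
width: 0.452
```

Run:
```python
from h import *
plan((.563,-.048,.048),179,20)
c=Cam("top");c.crop("t4.png",250,150,400,260,5)
c=Cam("scene");c.crop("s4.png",180,150,330,260,5)
```

```text
t 3.73 pos [ 0.5467 -0.0478  0.0947] F [0.1 0.7 0.9] w 42.5
 shift first, cm: [0.05 0.   4.95]  turn deg: [ 0.  -0.1 -0.1]  shift after turn: [0.06 0.   4.95]
```

The jaws straddle the black tab, which shows at (430,365) in the scene crop. I'll descend onto it.

Request:
{"name": "send_rows", "arguments": {
  "series": [
    {"tx":0,"ty":0,"tz":0.7,"ax":0,"ay":0,"az":0},
    {"tx":0,"ty":0,"tz":0.7,"ax":0,"ay":0,"az":0},
    {"tx":0,"ty":0,"tz":0.7,"ax":0,"ay":0,"az":0},
    {"tx":0,"ty":0,"tz":0.7,"ax":0,"ay":0,"az":0},
    {"tx":0,"ty":0,"tz":0.7,"ax":0,"ay":0,"az":0},
    {"tx":0,"ty":0,"tz":0.7,"ax":0,"ay":0,"az":0},
    {"tx":0,"ty":0,"tz":0.7,"ax":0,"ay":0,"az":0},
    {"tx":0,"ty":0,"tz":0,"ax":0,"ay":0,"az":0}
  ]
}}

```text
clock: 4.5
position: [0.5627, -0.048, 0.0479]
ee_rot: [3.14, 0.347, 3.124]
wrist_force: [-1.0, -0.2, -0.5]
width: 0.447
```

Request:
{"name": "send_rows", "arguments": {
  "series": [
    {"tx":0,"ty":0,"tz":0,"ax":0,"ay":0,"az":0},
    {"tx":0,"ty":0,"tz":0,"ax":0,"ay":0,"az":0},
    {"tx":0,"ty":0,"tz":0,"ax":0,"ay":0,"az":0},
    {"tx":0,"ty":0,"tz":0,"ax":0,"ay":0,"az":0},
    {"tx":0,"ty":0,"tz":0,"ax":0,"ay":0,"az":0},
    {"tx":0,"ty":0,"tz":0,"ax":0,"ay":0,"az":0},
    {"tx":0,"ty":0,"tz":0,"ax":0,"ay":0,"az":0},
    {"tx":0,"ty":0,"tz":0,"ax":0,"ay":0,"az":0}
  ],
  "hand": -1
}}

```text
clock: 5.17
position: [0.563, -0.0479, 0.0497]
ee_rot: [3.141, 0.349, 3.124]
wrist_force: [-1.4, 4.2, 4.8]
width: 0.128
```

Request:
{"name": "send_rows", "arguments": {
  "series": [
    {"tx":0,"ty":0.6,"tz":0,"ax":0,"ay":0,"az":0},
    {"tx":0,"ty":0.6,"tz":0,"ax":0,"ay":0,"az":0},
    {"tx":0,"ty":0.6,"tz":0,"ax":0,"ay":0,"az":0},
    {"tx":0,"ty":0.6,"tz":0,"ax":0,"ay":0,"az":0},
    {"tx":0,"ty":0.6,"tz":0,"ax":0,"ay":0,"az":0},
    {"tx":0,"ty":0.6,"tz":0,"ax":0,"ay":0,"az":0},
    {"tx":0,"ty":0.5,"tz":0,"ax":0,"ay":0,"az":0},
    {"tx":0,"ty":0,"tz":0,"ax":0,"ay":0,"az":0}
  ]
}}

```text
clock: 5.83
position: [0.5634, -0.0064, 0.0497]
ee_rot: [3.141, 0.348, 3.125]
wrist_force: [-7.7, 1.9, 9.4]
width: 0.124
```

Request:
{"name": "send_rows", "arguments": {
  "series": [
    {"tx":0,"ty":0.2,"tz":0,"ax":0,"ay":0,"az":0},
    {"tx":0,"ty":0.1,"tz":0,"ax":0,"ay":0,"az":0},
    {"tx":0,"ty":0,"tz":0,"ax":0,"ay":0,"az":0},
    {"tx":0,"ty":0,"tz":0,"ax":0,"ay":0,"az":0},
    {"tx":0,"ty":0,"tz":0,"ax":0,"ay":0,"az":0},
    {"tx":0,"ty":0,"tz":0,"ax":0,"ay":0,"az":0},
    {"tx":0,"ty":0,"tz":0,"ax":0,"ay":0,"az":0},
    {"tx":0,"ty":0,"tz":0,"ax":0,"ay":0,"az":0}
  ]
}}

```text
clock: 6.5
position: [0.5634, -0.004, 0.0496]
ee_rot: [3.141, 0.348, 3.124]
wrist_force: [-6.9, 0.7, 8.5]
width: 0.127
```

Request:
{"name": "send_rows", "arguments": {
  "series": [
    {"tx":0,"ty":0,"tz":0,"ax":0,"ay":0,"az":0},
    {"tx":0,"ty":0,"tz":0,"ax":0,"ay":0,"az":0},
    {"tx":0,"ty":0,"tz":0,"ax":0,"ay":0,"az":0},
    {"tx":0,"ty":0,"tz":0,"ax":0,"ay":0,"az":0},
    {"tx":0,"ty":0,"tz":-1,"ax":0,"ay":0,"az":0},
    {"tx":0,"ty":0,"tz":-1.5,"ax":0,"ay":0,"az":0},
    {"tx":0,"ty":0,"tz":-1.5,"ax":0,"ay":0,"az":0},
    {"tx":0,"ty":0,"tz":-1.5,"ax":0,"ay":0,"az":0}
  ],
  "hand": -0.3
}}

```text
clock: 7.17
position: [0.5444, -0.0038, 0.1022]
ee_rot: [3.141, 0.349, 3.124]
wrist_force: [0.3, 0.5, 0.7]
width: 0.351
```

Request:
{"name": "send_rows", "arguments": {
  "series": [
    {"tx":0,"ty":0,"tz":-1.5,"ax":0,"ay":0,"az":0},
    {"tx":0,"ty":0,"tz":-1.5,"ax":0,"ay":0,"az":0},
    {"tx":0,"ty":0,"tz":-1.5,"ax":0,"ay":0,"az":0},
    {"tx":0,"ty":0,"tz":-1.5,"ax":0,"ay":0,"az":0},
    {"tx":0,"ty":0,"tz":0,"ax":0,"ay":0,"az":0},
    {"tx":0,"ty":0,"tz":0,"ax":0,"ay":0,"az":0},
    {"tx":0,"ty":0,"tz":0,"ax":0,"ay":0,"az":0},
    {"tx":0,"ty":0,"tz":0,"ax":0,"ay":0,"az":0}
  ],
  "hand": -1
}}

```text
clock: 7.83
position: [0.5242, -0.0034, 0.1566]
ee_rot: [3.141, 0.347, 3.124]
wrist_force: [0.4, 0.2, -0.2]
width: 0.006
```

Run:
```python
from h import *
plan((.575,-.218,.15),179,10)
plan((.575,-.218,.06),179,10)
c=Cam("top");c.crop("t5.png",250,150,400,260,5)
```

```text
t 7.83 pos [ 0.5242 -0.0034  0.1566] F [ 0.4  0.2 -0.2] w 0.6
 shift first, cm: [ -4.91 -21.36   2.46]  turn deg: [ 0.   9.9 -0. ]  shift after turn: [ -5.26 -21.36   1.6 ]
t 7.83 pos [ 0.5242 -0.0034  0.1566] F [ 0.4  0.2 -0.2] w 0.6
 shift first, cm: [ -1.85 -21.37  10.92]  turn deg: [ 0.   9.9 -0. ]  shift after turn: [ -3.7  -21.36  10.46]
```

The bolt tongue now ends clear of the lug: at (310,295), with the lug at (335,262).

Request:
{"name": "send_rows", "arguments": {
  "series": [
    {"tx":-0.6,"ty":-2.7,"tz":0.3,"ax":0,"ay":0,"az":0},
    {"tx":-0.6,"ty":-2.7,"tz":0.3,"ax":0,"ay":0,"az":0},
    {"tx":-0.6,"ty":-2.7,"tz":0.3,"ax":0,"ay":0,"az":0},
    {"tx":-0.6,"ty":-2.7,"tz":0.3,"ax":0,"ay":0,"az":0},
    {"tx":-0.6,"ty":-2.7,"tz":0.3,"ax":0,"ay":0,"az":0},
    {"tx":-0.6,"ty":-2.7,"tz":0.3,"ax":0,"ay":0,"az":0},
    {"tx":-0.6,"ty":-2.7,"tz":0.3,"ax":0,"ay":0,"az":0},
    {"tx":-0.6,"ty":-2.6,"tz":0.3,"ax":0,"ay":0,"az":0}
  ]
}}

```text
clock: 8.55
position: [0.574, -0.2209, 0.1501]
ee_rot: [3.14, 0.348, 3.123]
wrist_force: [0.6, 0.0, 0.0]
width: 0.006
```

Request:
{"name": "send_rows", "arguments": {
  "series": [
    {"tx":0,"ty":0,"tz":0,"ax":0,"ay":5,"az":0},
    {"tx":0,"ty":0,"tz":0,"ax":0,"ay":5,"az":0},
    {"tx":0,"ty":0,"tz":0,"ax":0,"ay":5,"az":0},
    {"tx":0,"ty":0,"tz":0,"ax":0,"ay":0,"az":0},
    {"tx":0,"ty":0,"tz":0,"ax":0,"ay":0,"az":0},
    {"tx":0,"ty":0,"tz":0,"ax":0,"ay":0,"az":0},
    {"tx":0,"ty":0,"tz":0,"ax":0,"ay":0,"az":0},
    {"tx":0,"ty":0,"tz":0,"ax":0,"ay":0,"az":0}
  ]
}}

```text
clock: 9.22
position: [0.5735, -0.2194, 0.1511]
ee_rot: [3.141, 0.088, 3.124]
wrist_force: [1.2, 0.2, 0.1]
width: 0.003
```

Run:
```python
from h import *
plan((.573,-.218,.062),179,5)
c=Cam("scene");c.crop("s6.png",120,150,320,310,4)
```

```text
t 9.22 pos [ 0.5735 -0.2194  0.1511] F [1.2 0.2 0.1] w 0.2
 shift first, cm: [0.84 0.13 8.88]  turn deg: [ 0.1  0.  -0. ]  shift after turn: [0.83 0.14 8.88]
```

The shut fingers stand just behind the handle bar, tip at about (463,445) in the crop. I'll descend and then pull.

Request:
{"name": "send_rows", "arguments": {
  "series": [
    {"tx":0.1,"ty":0,"tz":1.2,"ax":0,"ay":0,"az":0},
    {"tx":0.1,"ty":0,"tz":1.2,"ax":0,"ay":0,"az":0},
    {"tx":0.1,"ty":0,"tz":1.2,"ax":0,"ay":0,"az":0},
    {"tx":0.1,"ty":0,"tz":1.2,"ax":0,"ay":0,"az":0},
    {"tx":0.1,"ty":0,"tz":1.2,"ax":0,"ay":0,"az":0},
    {"tx":0.1,"ty":0,"tz":1.2,"ax":0,"ay":0,"az":0},
    {"tx":0.1,"ty":0,"tz":1.2,"ax":0,"ay":0,"az":0},
    {"tx":0.1,"ty":0,"tz":0.4,"ax":0,"ay":0,"az":0}
  ]
}}

```text
clock: 9.93
position: [0.5729, -0.2189, 0.0602]
ee_rot: [3.14, 0.084, 3.124]
wrist_force: [0.2, -0.2, -0.6]
width: 0.003
```

Request:
{"name": "send_rows", "arguments": {
  "series": [
    {"tx":1,"ty":0,"tz":0.1,"ax":0,"ay":0,"az":0},
    {"tx":1,"ty":0,"tz":0.1,"ax":0,"ay":0,"az":0},
    {"tx":1,"ty":0,"tz":0.1,"ax":0,"ay":0,"az":0},
    {"tx":1,"ty":0,"tz":0.1,"ax":0,"ay":0,"az":0},
    {"tx":1,"ty":0,"tz":0.1,"ax":0,"ay":0,"az":0},
    {"tx":1,"ty":0,"tz":0.1,"ax":0,"ay":0,"az":0},
    {"tx":1,"ty":0,"tz":0.1,"ax":0,"ay":0,"az":0},
    {"tx":0,"ty":0,"tz":0,"ax":0,"ay":0,"az":0}
  ]
}}

```text
clock: 10.6
position: [0.5036, -0.2181, 0.0497]
ee_rot: [3.141, 0.087, 3.124]
wrist_force: [-0.1, 0.1, -0.6]
width: 0.009
```

Request:
{"name": "send_rows", "arguments": {
  "series": [
    {"tx":1,"ty":0,"tz":-0.1,"ax":0,"ay":0,"az":0},
    {"tx":1,"ty":0,"tz":-0.1,"ax":0,"ay":0,"az":0},
    {"tx":1,"ty":0,"tz":-0.1,"ax":0,"ay":0,"az":0},
    {"tx":0.8,"ty":0,"tz":-0.1,"ax":0,"ay":0,"az":0},
    {"tx":0.3,"ty":0,"tz":0,"ax":0,"ay":0,"az":0},
    {"tx":0,"ty":0,"tz":0,"ax":0,"ay":0,"az":0},
    {"tx":0,"ty":0,"tz":0,"ax":0,"ay":0,"az":0},
    {"tx":0,"ty":0,"tz":0,"ax":0,"ay":0,"az":0}
  ]
}}

```text
clock: 11.27
position: [0.4635, -0.2173, 0.0501]
ee_rot: [3.141, 0.087, 3.124]
wrist_force: [0.3, -0.6, 1.0]
width: 0.006
```

Run:
```python
from h import *
c=Cam("scene");c.crop("s7.png",120,150,320,310,4)
```

```text
(no output)
```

The carriage follows, and the wells show at (470,370), (408,445) and (338,522). A little further to reach the stop.

Request:
{"name": "send_rows", "arguments": {
  "series": [
    {"tx":0.2,"ty":0,"tz":0,"ax":0,"ay":0,"az":0},
    {"tx":0.2,"ty":0,"tz":0,"ax":0,"ay":0,"az":0},
    {"tx":0.2,"ty":0,"tz":0,"ax":0,"ay":0,"az":0},
    {"tx":0,"ty":0,"tz":0,"ax":0,"ay":0,"az":0},
    {"tx":0,"ty":0,"tz":0,"ax":0,"ay":0,"az":0},
    {"tx":0,"ty":0,"tz":0,"ax":0,"ay":0,"az":0},
    {"tx":0,"ty":0,"tz":0,"ax":0,"ay":0,"az":0},
    {"tx":0,"ty":0,"tz":0,"ax":0,"ay":0,"az":0}
  ]
}}

```text
clock: 11.98
position: [0.4614, -0.2175, 0.0504]
ee_rot: [-3.14, 0.096, 3.124]
wrist_force: [36.3, 2.3, -19.2]
width: 0.008
```

Request:
{"name": "send_rows", "arguments": {
  "series": [
    {"tx":0.2,"ty":0,"tz":0,"ax":0,"ay":0,"az":0},
    {"tx":0.2,"ty":0,"tz":0,"ax":0,"ay":0,"az":0},
    {"tx":0,"ty":0,"tz":0,"ax":0,"ay":0,"az":0},
    {"tx":0,"ty":0,"tz":0,"ax":0,"ay":0,"az":0},
    {"tx":0,"ty":0,"tz":0,"ax":0,"ay":0,"az":0},
    {"tx":0,"ty":0,"tz":0,"ax":0,"ay":0,"az":0},
    {"tx":0,"ty":0,"tz":0,"ax":0,"ay":0,"az":0},
    {"tx":0,"ty":0,"tz":0,"ax":0,"ay":0,"az":0}
  ]
}}

```text
clock: 12.65
position: [0.4613, -0.2176, 0.0507]
ee_rot: [-3.138, 0.105, 3.124]
wrist_force: [72.2, 4.3, -39.4]
width: 0.001
```

At the stop. I'll back off and rise.

Request:
{"name": "send_rows", "arguments": {
  "series": [
    {"tx":-0.5,"ty":0,"tz":0,"ax":0,"ay":0,"az":0},
    {"tx":-0.8,"ty":0,"tz":0,"ax":0,"ay":0,"az":0},
    {"tx":-0.8,"ty":0,"tz":0,"ax":0,"ay":0,"az":0},
    {"tx":0,"ty":0,"tz":-1.5,"ax":0,"ay":0,"az":0},
    {"tx":0,"ty":0,"tz":-2,"ax":0,"ay":0,"az":0},
    {"tx":0,"ty":0,"tz":-3,"ax":0,"ay":0,"az":0},
    {"tx":0,"ty":0,"tz":-3,"ax":0,"ay":0,"az":0},
    {"tx":0,"ty":0,"tz":-3,"ax":0,"ay":0,"az":0}
  ]
}}

```text
clock: 13.32
position: [0.463, -0.2174, 0.1769]
ee_rot: [3.14, 0.086, 3.124]
wrist_force: [-0.3, -0.6, 1.1]
width: 0.008
```

Run:
```python
from h import *
print(robot.get_obs()["joint_pos"].round(3))
c=Cam("scene");c.crop("s8.png",130,200,280,310,5)
plan((.5388,.1366,.15),200,45)
```

```text
[-0.533  0.195  1.723  0.047  1.15  -2.104]
t 13.37 pos [ 0.4646 -0.2185  0.1829] F [ 0.9 -0.5  6.6] w 0.5
 shift first, cm: [-6.47 35.64  3.81]  turn deg: [ -9.3 -39.3 -19.3]  shift after turn: [-11.19  30.83  15.84]
```

Wells are all visible with the carriage out, at (540,208), (458,303) and (369,403) in the crop. Moving over coil B.

Request:
{"name": "send_rows", "arguments": {
  "series": [
    {"tx":-0.8,"ty":3.8,"tz":0.3,"ax":0,"ay":0,"az":0},
    {"tx":-0.8,"ty":3.8,"tz":0.3,"ax":0,"ay":0,"az":0},
    {"tx":-0.8,"ty":3.8,"tz":0.3,"ax":0,"ay":0,"az":0},
    {"tx":-0.8,"ty":3.8,"tz":0.3,"ax":0,"ay":0,"az":0},
    {"tx":-0.8,"ty":3.8,"tz":0.3,"ax":0,"ay":0,"az":0},
    {"tx":-0.8,"ty":3.8,"tz":0.3,"ax":0,"ay":0,"az":0},
    {"tx":-0.8,"ty":3.8,"tz":0.2,"ax":0,"ay":0,"az":0},
    {"tx":-0.8,"ty":3.8,"tz":0,"ax":0,"ay":0,"az":0}
  ],
  "hand": 0
}}

```text
clock: 14.03
position: [0.5341, 0.0873, 0.161]
ee_rot: [3.141, 0.086, 3.124]
wrist_force: [0.1, -0.1, 0.2]
width: 0.497
```

Request:
{"name": "send_rows", "arguments": {
  "series": [
    {"tx":0,"ty":1,"tz":0,"ax":-1.3,"ay":-5.6,"az":-2.8},
    {"tx":0,"ty":1,"tz":0,"ax":-1.3,"ay":-5.6,"az":-2.8},
    {"tx":0,"ty":1,"tz":0,"ax":-1.3,"ay":-5.6,"az":-2.8},
    {"tx":0,"ty":1,"tz":0,"ax":-1.3,"ay":-5.6,"az":-2.8},
    {"tx":0,"ty":1,"tz":0,"ax":-1.3,"ay":-5.6,"az":-2.8},
    {"tx":0,"ty":0,"tz":0,"ax":-1.3,"ay":-5.6,"az":-2.8},
    {"tx":0,"ty":0,"tz":0,"ax":-1.3,"ay":-5.6,"az":-2.8},
    {"tx":0,"ty":0,"tz":0,"ax":0,"ay":0,"az":0}
  ]
}}

```text
clock: 14.7
position: [0.5284, 0.1386, 0.1612]
ee_rot: [3.11, 0.704, -2.835]
wrist_force: [-0.4, 0.1, -0.4]
width: 0.499
```

Run:
```python
from h import *
print(robot.get_obs()["joint_pos"].round(3))
plan((.5388,.1366,.10),200,45)
t=Cam("top");s=Cam("scene")
t.crop("t9.png",200,180,300,260,6);s.crop("s9.png",230,150,360,240,6);t.crop("t9w.png",280,140,430,250,5);s.crop("s9w.png",130,200,280,310,5)
```

```text
[ 0.112  0.04   2.105  0.481  0.343 -2.177]
t 14.7 pos [0.5284 0.1386 0.1612] F [-0.4  0.1 -0.4] w 46.9
 shift first, cm: [ 3.24 -0.67  5.25]  turn deg: [ 0.1 -4.6 -1.9]  shift after turn: [ 3.68 -0.54  4.97]
```

Well mouth centres in the top crop are (274,390), (400,383) and (524,378). In the scene crop they are (540,208), (458,304) and (369,404). In the scene view coil B's foot end is at (535,277) and its shaft/head joint is at (306,243), in the x6 crop.

Run:
```python
from h import *
t=Cam("top");s=Cam("scene")
T=lambda u,v:(280+(u-2)/5,140+(v-2)/5)
S=lambda u,v:(130+(u-2)/5,200+(v-2)/5)
for a,b in zip([(274,390),(400,383),(524,377.5)],[(540,208),(458,304),(369,404)]):
    print(t.plane([T(*a)],.081)[0].round(4),s.plane([S(*b)],.081)[0].round(4),tri(t,T(*a),s,S(*b)))
T2=lambda u,v:(200+(u-2.5)/6,180+(v-2.5)/6)
S2=lambda u,v:(230+(u-2.5)/6,150+(v-2.5)/6)
print(t.plane([T2(155,145)],.012).round(4))
print(s.plane([S2(535,277),S2(308,246)],.012).round(4))
print(t.plane([T2(160,160)],.023)-0,)
```

```text
[ 0.5405 -0.1467  0.081 ] [ 0.54   -0.1479  0.081 ] (array([ 0.54016385, -0.14714557,  0.08048793]), np.float64(0.001172915609086346))
[ 0.5408 -0.2169  0.081 ] [ 0.5407 -0.2187  0.081 ] (array([ 0.54054337, -0.21762733,  0.0797871 ]), np.float64(0.0013529453513879321))
[ 0.5403 -0.2862  0.081 ] [ 0.5399 -0.2892  0.081 ] (array([ 0.53978702, -0.28754215,  0.07919904]), np.float64(0.0024966137156208256))
[[0.6122 0.1613 0.012 ]]
[[0.6099 0.1611 0.012 ]
 [0.5029 0.1182 0.012 ]]
[[0.60196994 0.15800084 0.023     ]]
```

Run:
```python
from h import *
plan((.538,.1345,.06),201,45)
plan((.538,.1345,.0085),201,45)
```

```text
t 14.9 pos [0.53   0.1387 0.1627] F [ 0.5 -1.4  0.5] w 46.8
 shift first, cm: [ 6.15 -0.9   8.23]  turn deg: [-0.7 -4.7 -2.8]  shift after turn: [ 6.84 -0.67  7.68]
t 14.9 pos [0.53   0.1387 0.1627] F [ 0.5 -1.4  0.5] w 46.8
 shift first, cm: [ 9.47 -1.03 12.15]  turn deg: [-0.7 -4.7 -2.8]  shift after turn: [10.48 -0.67 11.32]
```

Request:
{"name": "send_rows", "arguments": {
  "series": [
    {"tx":0,"ty":0,"tz":0,"ax":-0.7,"ay":-4.7,"az":-2.8},
    {"tx":1,"ty":-0.1,"tz":1.1,"ax":0,"ay":0,"az":0},
    {"tx":1,"ty":-0.1,"tz":1.1,"ax":0,"ay":0,"az":0},
    {"tx":1,"ty":-0.1,"tz":1.1,"ax":0,"ay":0,"az":0},
    {"tx":1,"ty":-0.1,"tz":1.1,"ax":0,"ay":0,"az":0},
    {"tx":1,"ty":-0.1,"tz":1.1,"ax":0,"ay":0,"az":0},
    {"tx":1,"ty":-0.1,"tz":1.1,"ax":0,"ay":0,"az":0},
    {"tx":0.8,"ty":-0.1,"tz":1.1,"ax":0,"ay":0,"az":0}
  ]
}}

```text
clock: 15.57
position: [0.5336, 0.1525, 0.0837]
ee_rot: [-3.141, 0.7, -2.813]
wrist_force: [0.3, -0.8, 0.9]
width: 0.499
```

Run:
```python
from h import *
plan((.538,.1345,.008),201,45)
t=Cam("top");s=Cam("scene")
t.crop("t10.png",200,180,300,260,6);s.crop("s10.png",230,150,360,240,6)
```

```text
t 15.57 pos [0.5336 0.1525 0.0837] F [ 0.3 -0.8  0.9] w 46.9
 shift first, cm: [ 5.   -1.84  5.68]  turn deg: [-1.5 -4.9 -1.6]  shift after turn: [ 5.52 -1.84  5.18]
```

The fingers lag: at 45° tilt the wrist is near singular (q5 ≈ 0.3), and y drifted. A 20° tilt grasp avoids that. At the wells I'll keep the heading off the radial.

Run:
```python
from h import *
print(robot.get_obs()["joint_pos"].round(3))
plan((.53,.131,.10),201,20)
```

```text
[ 0.159  0.217  2.138  0.858  0.144 -2.553]
t 15.67 pos [0.5334 0.1525 0.083 ] F [ 0.2 -0.6 -0.4] w 46.9
 shift first, cm: [-0.31 -1.92 -1.95]  turn deg: [-1.1 20.  -1.9]  shift after turn: [ 0.44 -1.88 -1.96]
```

Request:
{"name": "send_rows", "arguments": {
  "series": [
    {"tx":0,"ty":0,"tz":-0.5,"ax":-0.2,"ay":3.3,"az":-0.3},
    {"tx":0,"ty":-0.3,"tz":-0.5,"ax":-0.2,"ay":3.3,"az":-0.3},
    {"tx":0,"ty":-0.4,"tz":-0.5,"ax":-0.2,"ay":3.3,"az":-0.3},
    {"tx":0,"ty":-0.4,"tz":-0.5,"ax":-0.2,"ay":3.3,"az":-0.3},
    {"tx":0,"ty":-0.4,"tz":0,"ax":-0.2,"ay":3.4,"az":-0.3},
    {"tx":0,"ty":-0.4,"tz":0,"ax":-0.1,"ay":3.4,"az":-0.4},
    {"tx":0,"ty":0,"tz":0,"ax":0,"ay":0,"az":0},
    {"tx":0,"ty":0,"tz":0,"ax":0,"ay":0,"az":0}
  ]
}}

```text
clock: 16.33
position: [0.5312, 0.1344, 0.098]
ee_rot: [3.134, 0.399, -2.776]
wrist_force: [1.0, 0.5, -0.1]
width: 0.499
```

Run:
```python
from h import *
print(robot.get_obs()["joint_pos"].round(3))
plan((.53,.131,.04),201,20)
plan((.53,.131,.005),201,20)
```

```text
[ 0.133  0.23   1.943  0.175  0.589 -1.932]
t 16.33 pos [0.5312 0.1344 0.098 ] F [ 1.   0.5 -0.1] w 46.9
 shift first, cm: [ 2.47 -0.31  5.26]  turn deg: [ 0.4  2.9 -0.1]  shift after turn: [ 2.2  -0.27  5.38]
t 16.33 pos [0.5312 0.1344 0.098 ] F [ 1.   0.5 -0.1] w 46.9
 shift first, cm: [ 3.83 -0.33  8.48]  turn deg: [ 0.4  2.9 -0.1]  shift after turn: [ 3.4  -0.27  8.66]
```

Request:
{"name": "send_rows", "arguments": {
  "series": [
    {"tx":0,"ty":0,"tz":0,"ax":0.4,"ay":2.9,"az":0},
    {"tx":0.4,"ty":-0.1,"tz":0.9,"ax":0,"ay":0,"az":0},
    {"tx":0.4,"ty":-0.1,"tz":0.9,"ax":0,"ay":0,"az":0},
    {"tx":0.4,"ty":-0.1,"tz":0.9,"ax":0,"ay":0,"az":0},
    {"tx":0.4,"ty":0,"tz":0.9,"ax":0,"ay":0,"az":0},
    {"tx":0.3,"ty":0,"tz":0.9,"ax":0,"ay":0,"az":0},
    {"tx":0.3,"ty":0,"tz":0.9,"ax":0,"ay":0,"az":0},
    {"tx":0,"ty":0,"tz":0,"ax":0,"ay":0,"az":0}
  ]
}}

```text
clock: 17.0
position: [0.5287, 0.1305, 0.0373]
ee_rot: [3.14, 0.344, -2.777]
wrist_force: [-0.1, 0.7, -0.5]
width: 0.498
```

Run:
```python
from h import *
plan((.53,.131,.005),201,20)
t=Cam("top");s=Cam("scene")
t.crop("t11.png",200,180,300,260,6);s.crop("s11.png",230,150,360,240,6)
```

```text
t 17.0 pos [0.5287 0.1305 0.0373] F [-0.1  0.7 -0.5] w 46.8
 shift first, cm: [ 0.96 -0.    3.09]  turn deg: [ 0.  -0.3 -0.1]  shift after turn: [0.97 0.   3.08]
```

The jaws straddle the shaft just in front of the head, with the near fingertip at (360,248). Descend and close.

Request:
{"name": "send_rows", "arguments": {
  "series": [
    {"tx":0.2,"ty":0,"tz":0.6,"ax":0,"ay":0,"az":0},
    {"tx":0.2,"ty":0,"tz":0.6,"ax":0,"ay":0,"az":0},
    {"tx":0.2,"ty":0,"tz":0.6,"ax":0,"ay":0,"az":0},
    {"tx":0.2,"ty":0,"tz":0.6,"ax":0,"ay":0,"az":0},
    {"tx":0.2,"ty":0,"tz":0.6,"ax":0,"ay":0,"az":0},
    {"tx":0,"ty":0,"tz":0.1,"ax":0,"ay":0,"az":0},
    {"tx":0,"ty":0,"tz":0,"ax":0,"ay":0,"az":0},
    {"tx":0,"ty":0,"tz":0,"ax":0,"ay":0,"az":0}
  ]
}}

```text
clock: 17.77
position: [0.5308, 0.1311, 0.0071]
ee_rot: [3.141, 0.347, -2.776]
wrist_force: [1.0, -0.5, 0.6]
width: 0.503
```

Request:
{"name": "send_rows", "arguments": {
  "series": [
    {"tx":0,"ty":0,"tz":0,"ax":0,"ay":0,"az":0},
    {"tx":0,"ty":0,"tz":0,"ax":0,"ay":0,"az":0},
    {"tx":0,"ty":0,"tz":0,"ax":0,"ay":0,"az":0},
    {"tx":0,"ty":0,"tz":0,"ax":0,"ay":0,"az":0},
    {"tx":0,"ty":0,"tz":0,"ax":0,"ay":0,"az":0},
    {"tx":0,"ty":0,"tz":0,"ax":0,"ay":0,"az":0},
    {"tx":0,"ty":0,"tz":0,"ax":0,"ay":0,"az":0},
    {"tx":0,"ty":0,"tz":0,"ax":0,"ay":0,"az":0}
  ],
  "hand": -1
}}

```text
clock: 18.43
position: [0.5308, 0.1311, 0.0072]
ee_rot: [3.141, 0.347, -2.776]
wrist_force: [-1.9, 0.8, 3.4]
width: 0.224
```

Request:
{"name": "send_rows", "arguments": {
  "series": [
    {"tx":-0.2,"ty":0,"tz":-0.5,"ax":0,"ay":0,"az":0},
    {"tx":-0.4,"ty":0,"tz":-1,"ax":0,"ay":0,"az":0},
    {"tx":-0.8,"ty":0,"tz":-2.2,"ax":0,"ay":0,"az":0},
    {"tx":-0.8,"ty":0,"tz":-2.2,"ax":0,"ay":0,"az":0},
    {"tx":-0.8,"ty":0,"tz":-2.2,"ax":0,"ay":0,"az":0},
    {"tx":-0.8,"ty":0,"tz":-2.2,"ax":0,"ay":0,"az":0},
    {"tx":-0.8,"ty":0,"tz":-2.2,"ax":0,"ay":0,"az":0},
    {"tx":-0.8,"ty":0,"tz":-2.2,"ax":0,"ay":0,"az":0}
  ]
}}

```text
clock: 19.1
position: [0.5312, 0.1311, 0.1657]
ee_rot: [3.141, 0.347, -2.776]
wrist_force: [0.9, -0.8, -2.7]
width: 0.226
```

Run:
```python
from h import *
print(robot.get_obs()["joint_pos"].round(3))
plan((.52,-.147,.24),208,20)
t=Cam("top");s=Cam("scene")
s.crop("s12.png",200,80,360,200,5)
```

```text
[ 0.137  0.149  1.843  0.106  0.813 -1.859]
t 19.1 pos [0.5312 0.1311 0.1657] F [ 0.9 -0.8 -2.7] w 21.3
 shift first, cm: [  7.8  -25.58 -10.73]  turn deg: [-2.4 -0.1 -6.6]  shift after turn: [ 10.66 -24.03 -11.79]
```

The coil is held level, with its foot at (615,378) in the crop.

Run:
```python
from h import *
plan((.46,-.13,.26),208,20)
```

```text
t 19.2 pos [0.5329 0.1314 0.1682] F [ 0.6 -0.5 -2.1] w 21.2
 shift first, cm: [ 11.99 -21.82 -14.17]  turn deg: [-2.5  0.2 -6.6]  shift after turn: [ 14.44 -19.66 -15.03]
```

Request:
{"name": "send_rows", "arguments": {
  "series": [
    {"tx":0,"ty":0,"tz":-1.5,"ax":0,"ay":0,"az":0},
    {"tx":0.6,"ty":-0.5,"tz":-2,"ax":0,"ay":0,"az":0},
    {"tx":1,"ty":-1.5,"tz":-2,"ax":0,"ay":0,"az":0},
    {"tx":1,"ty":-2,"tz":-1.5,"ax":0,"ay":0,"az":0},
    {"tx":1,"ty":-2,"tz":-1,"ax":0,"ay":0,"az":0},
    {"tx":1,"ty":-2,"tz":-1,"ax":0,"ay":0,"az":0},
    {"tx":1,"ty":-2,"tz":-1,"ax":0,"ay":0,"az":0},
    {"tx":1,"ty":-2,"tz":-1,"ax":0,"ay":0,"az":0}
  ]
}}

```text
clock: 19.87
position: [0.4807, -0.0173, 0.2442]
ee_rot: [3.141, 0.346, -2.776]
wrist_force: [0.5, -0.8, -1.8]
width: 0.227
```

Request:
{"name": "send_rows", "arguments": {
  "series": [
    {"tx":1,"ty":-2,"tz":-0.7,"ax":0,"ay":0,"az":0},
    {"tx":1,"ty":-2,"tz":-0.7,"ax":0,"ay":0,"az":0},
    {"tx":1,"ty":-2,"tz":-0.7,"ax":0,"ay":0,"az":0},
    {"tx":1,"ty":-2,"tz":-0.7,"ax":0,"ay":0,"az":0},
    {"tx":1,"ty":-1.8,"tz":-0.5,"ax":0,"ay":0,"az":0},
    {"tx":1,"ty":-1.8,"tz":0,"ax":0,"ay":0,"az":0},
    {"tx":0,"ty":0,"tz":0,"ax":-1.2,"ay":0,"az":-3.3},
    {"tx":0,"ty":0,"tz":0,"ax":-1.2,"ay":0,"az":-3.3}
  ]
}}

```text
clock: 20.53
position: [0.4734, -0.1226, 0.2627]
ee_rot: [-3.136, 0.314, -2.695]
wrist_force: [0.4, -0.4, -1.1]
width: 0.223
```

Run:
```python
from h import *
print(robot.get_obs()["joint_pos"].round(3))
plan((.46,-.13,.26),208,70)
```

```text
[-0.463 -0.014  1.776  0.261  1.19  -2.554]
t 20.53 pos [ 0.4734 -0.1226  0.2627] F [ 0.4 -0.4 -1.1] w 21.0
 shift first, cm: [ 1.53 -0.09 -0.21]  turn deg: [ -2.  -52.   -1.6]  shift after turn: [ 0.78 -0.02 -1.34]
```

q6 is at its limit (−2.554) with this heading. I'll fit a kinematic model from the logged poses so I can choose a feasible heading.

```bash
cat > kin.py <<'E'
import numpy as np
from scipy.optimize import least_squares
from scipy.spatial.transform import Rotation as Rot
Rz=lambda a:Rot.from_euler("z",a); Ry=lambda a:Rot.from_euler("y",a)
LO=np.array([-3.03,-.79,.23,-1.04,0,-2.55]);HI=np.array([3.03,2.21,2.52,4.18,3.07,2.55])
def fk(q,p):
    a1,d1,L2,a3,L3,Lt,o6=p
    R=Rz(q[0]); x=R.apply([a1,0,d1]); R=R*Ry(q[1]); x=x+R.apply([0,0,L2]); R=R*Ry(q[2]); x=x+R.apply([a3,0,L3])
    R=R*Rz(q[3])*Ry(q[4]); R=R*Rz(q[5]+o6); x=x+R.apply([0,0,Lt]); return x,R
def ik(pos,R,p,seeds):
    best=None
    for s in seeds:
        f=lambda q:np.r_[(fk(q,p)[0]-pos)*10,(fk(q,p)[1].inv()*R).as_rotvec()]
        r=least_squares(f,np.clip(s,LO+.02,HI-.02),bounds=(LO,HI))
        if best is None or r.cost<best.cost-1e-7: best=r
    return best.x,best.cost
E
cat > fit.py <<'E'
from kin import *
from cell import robot
D=[([1.14940853,.300501,1.521569,0,1.3207,-.0666],(.19096,.51551,.20488),(-3.1404,-.0001,2.7868)),
([-.188,.101,1.798,.074,.901,-1.776],(.5442,-.0504,.2057),(3.14,.347,3.122)),
([.112,.04,2.105,.481,.343,-2.177],(.5284,.1386,.1612),(3.11,.704,-2.835)),
([.133,.23,1.943,.175,.589,-1.932],(.5312,.1344,.098),(3.134,.399,-2.776)),
([.137,.149,1.843,.106,.813,-1.859],(.5312,.1311,.1657),(3.141,.347,-2.776)),
([-.463,-.014,1.776,.261,1.19,-2.554],(.4734,-.1226,.2627),(-3.136,.314,-2.695))]
o=robot.get_obs(); D.append((o["joint_pos"],o["position"],o["ee_rot"])); print(o["joint_pos"].round(3),o["position"].round(3))
def f(p):
    r=[]
    for q,x,e in D:
        y,R=fk(q,p); r+=list((y-x)*10)+list((R.inv()*Rot.from_euler("xyz",e)).as_rotvec())
    return np.array(r)
b=None
for o6 in np.arange(0,6.28,.785):
    r=least_squares(f,[0.05,.4,.4,0.05,.4,.2,o6])
    if b is None or r.cost<b.cost:b=r
print(b.x.round(4),b.cost,abs(b.fun).max()); np.save("p.npy",b.x)
E
python3 fit.py
```

```text
[-0.463 -0.014  1.776  0.261  1.19  -2.554] [ 0.473 -0.123  0.263]
[-0.1096  0.3922  0.5658  0.1806  0.5524  0.4277  1.5709] 0.22048735575297848 0.33020253805557065
```

```bash
python3 - <<'E'
s=open('kin.py').read()
a=s.index("def fk"); b=s.index("def ik")
s=s[:a]+'''def fk(q,p):
    a1,d1,L2,a3,L3,Lt,o6,b1,s4,e=p
    R=Rz(q[0]); x=R.apply([a1,b1,d1]); R=R*Ry(q[1]); x=x+R.apply([e,0,L2]); R=R*Ry(q[2]); x=x+R.apply([a3,0,L3])
    R=R*Rz(s4*q[3])*Ry(q[4]); R=R*Rz(q[5]*np.sign(s4*0+1)+o6); x=x+R.apply([0,0,Lt]); return x,R
'''+s[b:]
open('kin.py','w').write(s)
f=open('fit.py').read()
i=f.index("b=None")
f=f[:i]+'''b=None
for s4 in (1,-1):
  for o6 in np.arange(0,6.28,1.57):
    g=lambda z:f(np.r_[z[:8],s4,z[8]])
    r=least_squares(g,[0.05,.4,.4,0.05,.4,.2,o6,0,0])
    if b is None or r.cost<b.cost:b=r;P=np.r_[r.x[:8],s4,r.x[8]]
print(P.round(4),b.cost); print(b.fun.reshape(-1,6).round(3)); np.save("p.npy",P)
'''
open('fit.py','w').write(f)
E
python3 fit.py
```

```text
[-0.463 -0.014  1.776  0.261  1.19  -2.554] [ 0.473 -0.123  0.263]
[ 9.0000e-04  2.2050e-01  4.2420e-01  4.0600e-02  4.4710e-01  2.7050e-01
  1.5709e+00  3.6600e-02  1.0000e+00 -7.0000e-04] 3.684694218560544e-05
[[-0.     0.     0.001  0.     0.    -0.   ]
 [ 0.     0.001  0.001 -0.001  0.001  0.001]
 [ 0.001  0.001  0.002 -0.001  0.    -0.   ]
 [-0.003 -0.    -0.004  0.    -0.001  0.   ]
 [ 0.004  0.001  0.003 -0.001  0.001 -0.   ]
 [-0.002 -0.002 -0.001 -0.001 -0.     0.   ]
 [-0.001  0.    -0.002  0.    -0.    -0.   ]]
```

The fit is good (residual under 0.5 mm). Now I'll scan headings at the wells.

Run:
```python
from h import *
from kin import *
p=np.load("p.npy"); q0=robot.get_obs()["joint_pos"]
for w,(x,y) in {"w0":(.54,-.1475),"w2":(.54,-.288)}.items():
  for base in (180,0):
    for h in range(-70,71,20):
        R=target(base+h,70); pos=np.array([x,y,.16])
        seeds=[np.array([-.4,.1,1.8,a,1.0,b]) for a in (-.8,.6,1.5,2.5) for b in (-1.5,.5,1.5)]
        q,c=ik(pos,R,p,seeds)
        if c<1e-6: print(w,base,h,q.round(2))
```

```text
w0 180 -30 [-0.18  0.2   2.3   3.7   0.64  1.23]
w0 180 -10 [-0.46  0.18  2.34  2.67  0.63  1.86]
w0 180 10 [-0.69  0.25  2.24  1.94  0.87  2.22]
w0 180 30 [-0.8   0.38  2.05  1.52  1.15  2.35]
w0 180 50 [-0.81  0.52  1.81  1.24  1.41  2.39]
w0 180 70 [-0.77  0.67  1.55  1.04  1.67  2.39]
w0 0 -70 [-0.6   0.94  1.05  0.72  2.17  2.27]
w0 0 -50 [-0.5   1.05  0.84  0.52  2.38  2.1 ]
w0 0 -30 [-0.39  1.13  0.69  0.22  2.53  1.79]
w0 0 -10 [-0.28  1.15  0.66 -0.18  2.55  1.38]
w0 0 10 [-0.18  1.1   0.76 -0.51  2.42  1.05]
w0 0 30 [-0.08  1.    0.94 -0.72  2.22  0.85]
w0 0 50 [ 0.01  0.87  1.18 -0.88  1.97  0.75]
w0 0 70 [ 0.09  0.73  1.43 -1.04  1.71  0.71]
w2 180 -50 [-0.34  0.32  2.13  4.01  0.68  1.03]
w2 180 -30 [-0.57  0.27  2.21  3.06  0.56  1.62]
w2 180 -10 [-0.8   0.3   2.16  2.18  0.73  2.15]
w2 180 10 [-0.94  0.41  2.    1.66  1.01  2.37]
w2 180 30 [-0.98  0.54  1.77  1.35  1.29  2.44]
w2 180 50 [-0.97  0.69  1.5   1.13  1.57  2.47]
w2 180 70 [-0.91  0.85  1.21  0.97  1.85  2.46]
w2 0 -70 [-0.74  1.16  0.62  0.7   2.4   2.3 ]
w2 0 -50 [-0.64  1.31  0.35  0.47  2.65  2.07]
w2 0 -10 [-0.44  1.33  0.3  -0.55  2.65  0.98]
w2 0 10 [-0.34  1.19  0.57 -0.76  2.4   0.77]
w2 0 30 [-0.26  1.04  0.86 -0.88  2.12  0.68]
w2 0 50 [-0.18  0.88  1.16 -1.01  1.83  0.64]
```

Run:
```python
from h import *
from kin import *
p=np.load("p.npy")
S=[np.array([-.4,.1,1.8,a,1.0,b]) for a in (-.5,.3,1.2,2.) for b in (-1.5,-.5,.5,1.5)]
def show(n,pos,y,t):
    q,c=ik(np.array(pos),target(y,t),p,S); print(n,q.round(2) if c<1e-6 else None)
show("B",(.53,.131,.007),21,-20);show("Bup",(.53,.131,.17),21,-20)
show("A",(.48,.376,.007),25,-20);show("Aup",(.48,.376,.17),25,-20)
for h in (20,30,45):
  for x in (.46,.54):
   for w,y in (("w0",-.1475),("w2",-.288)):
    for z in (.26,.12):
      for t in (-20,-45,-70): show((h,x,w,z,t),(x,y,z),h,t)
plan((.53,.131,.17),201,20)
```

```text
B [0.14 0.41 1.96 0.18 0.44 1.19]
Bup [0.14 0.14 1.84 0.11 0.82 1.28]
A [ 0.63  0.52  1.78 -0.14  0.51  1.88]
Aup [ 0.63  0.28  1.67 -0.09  0.85  1.82]
(20, 0.46, 'w0', 0.26, -20) [-0.54 -0.04  1.82  0.29  1.16  0.6 ]
(20, 0.46, 'w0', 0.26, -45) [-0.75 -0.14  2.05  0.85  1.    0.07]
(20, 0.46, 'w0', 0.26, -70) [-0.93 -0.05  2.24  1.44  1.14 -0.53]
(20, 0.46, 'w0', 0.12, -20) [-0.54  0.12  2.    0.37  0.83  0.46]
(20, 0.46, 'w0', 0.12, -45) [-0.75  0.11  2.2   1.12  0.78 -0.35]
(20, 0.46, 'w0', 0.12, -70) [-0.93  0.33  2.3   1.65  1.12 -1.03]
(20, 0.46, 'w2', 0.26, -20) [-0.78  0.14  1.63  0.33  1.24  0.35]
(20, 0.46, 'w2', 0.26, -45) [-0.98  0.1   1.82  0.85  1.16 -0.09]
(20, 0.46, 'w2', 0.26, -70) [-1.12  0.2   1.96  1.33  1.3  -0.54]
(20, 0.46, 'w2', 0.12, -20) [-0.78  0.28  1.8   0.39  0.95  0.23]
(20, 0.46, 'w2', 0.12, -45) [-0.98  0.31  1.95  1.    0.96 -0.4 ]
(20, 0.46, 'w2', 0.12, -70) [-1.12  0.49  2.01  1.43  1.23 -0.89]
(20, 0.54, 'w0', 0.26, -20) [-0.45  0.13  1.64  0.27  1.14  0.68]
(20, 0.54, 'w0', 0.26, -45) [-0.62  0.03  1.9   0.84  0.9   0.17]
(20, 0.54, 'w0', 0.26, -
[... 3278 characters left out ...]
5, 0.54, 'w0', 0.12, -45) [-0.68  0.39  1.83  0.93  1.07 -0.44]
(45, 0.54, 'w0', 0.12, -70) [-0.81  0.56  1.87  1.32  1.32 -0.84]
(45, 0.54, 'w2', 0.26, -20) [-0.7   0.37  1.34  0.35  1.41  0.03]
(45, 0.54, 'w2', 0.26, -45) [-0.87  0.4   1.45  0.79  1.44 -0.25]
(45, 0.54, 'w2', 0.26, -70) [-0.98  0.51  1.53  1.17  1.58 -0.5 ]
(45, 0.54, 'w2', 0.12, -20) [-0.7   0.49  1.51  0.38  1.15 -0.08]
(45, 0.54, 'w2', 0.12, -45) [-0.87  0.56  1.56  0.84  1.24 -0.46]
(45, 0.54, 'w2', 0.12, -70) [-0.98  0.72  1.57  1.19  1.48 -0.74]
t 20.53 pos [ 0.4734 -0.1226  0.2627] F [ 0.4 -0.4 -1.1] w 21.0
 shift first, cm: [-12.42  20.51  13.66]  turn deg: [ 1.2 -2.   4.4]  shift after turn: [-10.34  21.65  13.63]
```

With the fingers swapped (yaw turned half round) everything is within range. I'll set this coil back down and regrip it.

Request:
{"name": "send_rows", "arguments": {
  "series": [
    {"tx":0,"ty":0,"tz":0,"ax":1.2,"ay":-2,"az":4.4},
    {"tx":-1.3,"ty":2.7,"tz":0.3,"ax":0,"ay":0,"az":0},
    {"tx":-1.3,"ty":2.7,"tz":0.3,"ax":0,"ay":0,"az":0},
    {"tx":-1.3,"ty":2.7,"tz":0.5,"ax":0,"ay":0,"az":0},
    {"tx":-1.3,"ty":2.7,"tz":1,"ax":0,"ay":0,"az":0},
    {"tx":-1.3,"ty":2.7,"tz":1,"ax":0,"ay":0,"az":0},
    {"tx":-1.3,"ty":2.7,"tz":1.5,"ax":0,"ay":0,"az":0},
    {"tx":-1.3,"ty":2.7,"tz":2,"ax":0,"ay":0,"az":0}
  ]
}}

```text
clock: 21.2
position: [0.5069, 0.0951, 0.2328]
ee_rot: [-3.139, 0.352, -2.773]
wrist_force: [0.0, -0.3, -1.2]
width: 0.227
```

Run:
```python
from h import *
plan((.531,.131,.0085),201,20)
```

```text
t 21.2 pos [0.5069 0.0951 0.2328] F [ 0.  -0.3 -1.2] w 21.3
 shift first, cm: [ 4.42  2.53 22.27]  turn deg: [-0.1  0.2  0.1]  shift after turn: [ 4.35  2.49 22.29]
```

Request:
{"name": "send_rows", "arguments": {
  "series": [
    {"tx":0.3,"ty":0.5,"tz":2.5,"ax":0,"ay":0,"az":0},
    {"tx":0.5,"ty":0.5,"tz":2.8,"ax":0,"ay":0,"az":0},
    {"tx":0.5,"ty":0.5,"tz":2.8,"ax":0,"ay":0,"az":0},
    {"tx":0.5,"ty":0.5,"tz":2.8,"ax":0,"ay":0,"az":0},
    {"tx":0.5,"ty":0.5,"tz":2.8,"ax":0,"ay":0,"az":0},
    {"tx":0.5,"ty":0,"tz":2.8,"ax":0,"ay":0,"az":0},
    {"tx":0.5,"ty":0,"tz":2.5,"ax":0,"ay":0,"az":0},
    {"tx":0.3,"ty":0,"tz":1.2,"ax":0,"ay":0,"az":0}
  ]
}}

```text
clock: 21.87
position: [0.5297, 0.1293, 0.0269]
ee_rot: [-3.141, 0.346, -2.774]
wrist_force: [0.7, -0.3, -1.8]
width: 0.227
```

Run:
```python
from h import *
plan((.531,.131,.0085),201,20)
s=Cam("scene");s.crop("s13.png",230,140,360,240,6)
```

```text
t 21.87 pos [0.5297 0.1293 0.0269] F [ 0.7 -0.3 -1.8] w 21.4
 shift first, cm: [0.46 0.11 1.79]  turn deg: [-0.  -0.2  0.1]  shift after turn: [0.46 0.11 1.79]
```

The coil hangs level about 18 mm above the bench, in the clear. Lower, release, rise.

Request:
{"name": "send_rows", "arguments": {
  "series": [
    {"tx":0.1,"ty":0,"tz":0.4,"ax":0,"ay":0,"az":0},
    {"tx":0.1,"ty":0,"tz":0.4,"ax":0,"ay":0,"az":0},
    {"tx":0.1,"ty":0,"tz":0.4,"ax":0,"ay":0,"az":0},
    {"tx":0.1,"ty":0,"tz":0.4,"ax":0,"ay":0,"az":0},
    {"tx":0.1,"ty":0,"tz":0.2,"ax":0,"ay":0,"az":0},
    {"tx":0,"ty":0,"tz":0,"ax":0,"ay":0,"az":0},
    {"tx":0,"ty":0,"tz":0,"ax":0,"ay":0,"az":0},
    {"tx":0,"ty":0,"tz":0,"ax":0,"ay":0,"az":0}
  ]
}}

```text
clock: 22.58
position: [0.533, 0.13, 0.0124]
ee_rot: [-3.14, 0.352, -2.773]
wrist_force: [0.1, -0.1, -1.8]
width: 0.227
```

Request:
{"name": "send_rows", "arguments": {
  "series": [
    {"tx":0,"ty":0,"tz":0,"ax":0,"ay":0,"az":0},
    {"tx":0,"ty":0,"tz":0,"ax":0,"ay":0,"az":0},
    {"tx":0,"ty":0,"tz":0,"ax":0,"ay":0,"az":0},
    {"tx":0,"ty":0,"tz":0,"ax":0,"ay":0,"az":0},
    {"tx":-0.5,"ty":0,"tz":-1.5,"ax":0,"ay":0,"az":0},
    {"tx":-0.7,"ty":0,"tz":-2,"ax":0,"ay":0,"az":0},
    {"tx":-0.7,"ty":0,"tz":-2,"ax":0,"ay":0,"az":0},
    {"tx":-0.7,"ty":0,"tz":-2,"ax":0,"ay":0,"az":0}
  ],
  "hand": 0
}}

```text
clock: 23.25
position: [0.5314, 0.1295, 0.0924]
ee_rot: [-3.14, 0.351, -2.774]
wrist_force: [0.8, 0.2, -1.1]
width: 0.501
```

Run:
```python
from h import *
print(robot.get_obs()["joint_pos"].round(3))
plan((.53,.131,.12),201,0)
```

```text
[ 0.133  0.253  1.915  0.132  0.636 -1.898]
t 23.25 pos [0.5314 0.1295 0.0924] F [ 0.8  0.2 -1.1] w 47.1
 shift first, cm: [-0.88  0.18 -2.62]  turn deg: [-0.1 20.1  0.1]  shift after turn: [ 0.08  0.19 -2.76]
```

Request:
{"name": "send_rows", "arguments": {
  "series": [
    {"tx":0,"ty":0,"tz":-1,"ax":0,"ay":6.7,"az":0},
    {"tx":0,"ty":0,"tz":-1,"ax":0,"ay":6.7,"az":0},
    {"tx":0,"ty":0,"tz":-1,"ax":0,"ay":6.7,"az":0},
    {"tx":0,"ty":0,"tz":-1,"ax":0,"ay":0,"az":6},
    {"tx":0,"ty":0,"tz":0,"ax":0,"ay":0,"az":7},
    {"tx":0,"ty":0,"tz":0,"ax":0,"ay":0,"az":7},
    {"tx":0,"ty":0,"tz":0,"ax":0,"ay":0,"az":7},
    {"tx":0,"ty":0,"tz":0,"ax":0,"ay":0,"az":7}
  ]
}}

```text
clock: 23.92
position: [0.5251, 0.1272, 0.1305]
ee_rot: [-3.141, 0.001, 2.91]
wrist_force: [-0.1, 1.0, -0.8]
width: 0.501
```

Request:
{"name": "send_rows", "arguments": {
  "series": [
    {"tx":0,"ty":0,"tz":0,"ax":0,"ay":0,"az":7},
    {"tx":0,"ty":0,"tz":0,"ax":0,"ay":0,"az":7},
    {"tx":0,"ty":0,"tz":0,"ax":0,"ay":0,"az":7},
    {"tx":0,"ty":0,"tz":0,"ax":0,"ay":0,"az":7},
    {"tx":0,"ty":0,"tz":0,"ax":0,"ay":0,"az":7},
    {"tx":0,"ty":0,"tz":0,"ax":0,"ay":0,"az":7},
    {"tx":0,"ty":0,"tz":0,"ax":0,"ay":0,"az":7},
    {"tx":0,"ty":0,"tz":0,"ax":0,"ay":0,"az":7}
  ]
}}

```text
clock: 24.58
position: [0.525, 0.1271, 0.1305]
ee_rot: [3.141, 0.002, 1.932]
wrist_force: [0.2, -0.1, -1.4]
width: 0.503
```

Request:
{"name": "send_rows", "arguments": {
  "series": [
    {"tx":0,"ty":0,"tz":0,"ax":0,"ay":0,"az":7},
    {"tx":0,"ty":0,"tz":0,"ax":0,"ay":0,"az":7},
    {"tx":0,"ty":0,"tz":0,"ax":0,"ay":0,"az":7},
    {"tx":0,"ty":0,"tz":0,"ax":0,"ay":0,"az":7},
    {"tx":0,"ty":0,"tz":0,"ax":0,"ay":0,"az":7},
    {"tx":0,"ty":0,"tz":0,"ax":0,"ay":0,"az":7},
    {"tx":0,"ty":0,"tz":0,"ax":0,"ay":0,"az":7},
    {"tx":0,"ty":0,"tz":0,"ax":0,"ay":0,"az":7}
  ]
}}

```text
clock: 25.25
position: [0.525, 0.1271, 0.1305]
ee_rot: [3.14, 0.001, 0.955]
wrist_force: [1.0, 0.3, 0.3]
width: 0.501
```

Run:
```python
from h import *
print(robot.get_obs()["joint_pos"].round(3))
plan((.532,.131,.10),21,-20)
s=Cam("scene");s.crop("s14.png",230,140,360,240,6)
t=Cam("top");t.crop("t14.png",200,180,300,260,6)
```

```text
[ 0.171  0.351  1.636 -0.002  1.154  0.787]
t 25.25 pos [0.525  0.1271 0.1305] F [1.  0.3 0.3] w 47.1
 shift first, cm: [0.72 0.34 3.05]  turn deg: [-5.8 19.4 33.4]  shift after turn: [-0.3  -0.11  3.14]
```

The coil lies almost exactly where it was: foot at (537,342), head joint at (308,305).

Request:
{"name": "send_rows", "arguments": {
  "series": [
    {"tx":0,"ty":0,"tz":0,"ax":0,"ay":0,"az":7},
    {"tx":0,"ty":0,"tz":0,"ax":0,"ay":0,"az":7},
    {"tx":0,"ty":0,"tz":0,"ax":0,"ay":0,"az":7},
    {"tx":0,"ty":0,"tz":0,"ax":0,"ay":0,"az":7},
    {"tx":0,"ty":0,"tz":0,"ax":0,"ay":0,"az":5.7},
    {"tx":0,"ty":0,"tz":0,"ax":0,"ay":6.7,"az":0},
    {"tx":0,"ty":0,"tz":0,"ax":0,"ay":6.7,"az":0},
    {"tx":0,"ty":0,"tz":0,"ax":0,"ay":6.6,"az":0}
  ]
}}

```text
clock: 26.02
position: [0.5254, 0.1271, 0.1311]
ee_rot: [3.137, -0.356, 0.379]
wrist_force: [1.8, 0.1, -0.0]
width: 0.501
```

Run:
```python
from h import *
print(robot.get_obs()["joint_pos"].round(3))
plan((.532,.1305,.04),21,-20)
plan((.532,.1305,.006),21,-20)
```

```text
[0.129 0.178 1.903 0.124 0.719 1.242]
t 26.02 pos [0.5254 0.1271 0.1311] F [ 1.8  0.1 -0. ] w 47.1
 shift first, cm: [-2.47 -0.11  8.79]  turn deg: [ 0.  -0.4  0.7]  shift after turn: [-2.42 -0.08  8.81]
t 26.02 pos [0.5254 0.1271 0.1311] F [ 1.8  0.1 -0. ] w 47.1
 shift first, cm: [-3.66 -0.13 11.98]  turn deg: [ 0.  -0.4  0.7]  shift after turn: [-3.58 -0.08 12.01]
```

Request:
{"name": "send_rows", "arguments": {
  "series": [
    {"tx":-0.3,"ty":0,"tz":1.1,"ax":0,"ay":-0.4,"az":0.7},
    {"tx":-0.3,"ty":0,"tz":1.1,"ax":0,"ay":0,"az":0},
    {"tx":-0.3,"ty":0,"tz":1.1,"ax":0,"ay":0,"az":0},
    {"tx":-0.3,"ty":0,"tz":1.1,"ax":0,"ay":0,"az":0},
    {"tx":-0.3,"ty":0,"tz":1.1,"ax":0,"ay":0,"az":0},
    {"tx":-0.3,"ty":0,"tz":1.1,"ax":0,"ay":0,"az":0},
    {"tx":-0.3,"ty":0,"tz":1.1,"ax":0,"ay":0,"az":0},
    {"tx":-0.3,"ty":0,"tz":1.1,"ax":0,"ay":0,"az":0}
  ]
}}

```text
clock: 26.68
position: [0.5318, 0.1299, 0.0387]
ee_rot: [-3.14, -0.341, 0.365]
wrist_force: [0.1, 0.1, -0.6]
width: 0.5
```

Run:
```python
from h import *
plan((.532,.1305,.006),21,-20)
s=Cam("scene");s.crop("s15.png",230,140,360,240,6)
```

```text
t 26.68 pos [0.5318 0.1299 0.0387] F [ 0.1  0.1 -0.6] w 47.0
 shift first, cm: [-1.06 -0.04  3.1 ]  turn deg: [-0.1  0.5 -0.1]  shift after turn: [-1.08 -0.04  3.09]
```

Straddled again, with the fingertip at (365,308). Descend, close, lift.

Request:
{"name": "send_rows", "arguments": {
  "series": [
    {"tx":-0.2,"ty":0,"tz":0.6,"ax":0,"ay":0,"az":0},
    {"tx":-0.2,"ty":0,"tz":0.6,"ax":0,"ay":0,"az":0},
    {"tx":-0.2,"ty":0,"tz":0.6,"ax":0,"ay":0,"az":0},
    {"tx":-0.2,"ty":0,"tz":0.6,"ax":0,"ay":0,"az":0},
    {"tx":-0.2,"ty":0,"tz":0.6,"ax":0,"ay":0,"az":0},
    {"tx":0,"ty":0,"tz":0.1,"ax":0,"ay":0,"az":0},
    {"tx":0,"ty":0,"tz":0,"ax":0,"ay":0,"az":0},
    {"tx":0,"ty":0,"tz":0,"ax":0,"ay":0,"az":0}
  ]
}}

```text
clock: 27.4
position: [0.5325, 0.1302, 0.0071]
ee_rot: [-3.139, -0.342, 0.361]
wrist_force: [-0.1, -0.3, 0.8]
width: 0.499
```

Request:
{"name": "send_rows", "arguments": {
  "series": [
    {"tx":0,"ty":0,"tz":0,"ax":0,"ay":0,"az":0},
    {"tx":0,"ty":0,"tz":0,"ax":0,"ay":0,"az":0},
    {"tx":0,"ty":0,"tz":0,"ax":0,"ay":0,"az":0},
    {"tx":0,"ty":0,"tz":0,"ax":0,"ay":0,"az":0},
    {"tx":0,"ty":0,"tz":0,"ax":0,"ay":0,"az":0},
    {"tx":0,"ty":0,"tz":0,"ax":0,"ay":0,"az":0},
    {"tx":0,"ty":0,"tz":0,"ax":0,"ay":0,"az":0},
    {"tx":0,"ty":0,"tz":0,"ax":0,"ay":0,"az":0}
  ],
  "hand": -1
}}

```text
clock: 28.07
position: [0.5325, 0.1302, 0.0072]
ee_rot: [-3.139, -0.343, 0.36]
wrist_force: [-1.1, -0.9, 3.5]
width: 0.226
```

Request:
{"name": "send_rows", "arguments": {
  "series": [
    {"tx":0.2,"ty":0,"tz":-0.5,"ax":0,"ay":0,"az":0},
    {"tx":0.4,"ty":0,"tz":-1,"ax":0,"ay":0,"az":0},
    {"tx":0.8,"ty":0,"tz":-2.2,"ax":0,"ay":0,"az":0},
    {"tx":0.8,"ty":0,"tz":-2.2,"ax":0,"ay":0,"az":0},
    {"tx":0.8,"ty":0,"tz":-2.2,"ax":0,"ay":0,"az":0},
    {"tx":0.8,"ty":0,"tz":-2.2,"ax":0,"ay":0,"az":0},
    {"tx":0.8,"ty":0,"tz":-2.2,"ax":0,"ay":0,"az":0},
    {"tx":0.8,"ty":0,"tz":-2.2,"ax":0,"ay":0,"az":0}
  ]
}}

```text
clock: 28.73
position: [0.5336, 0.1303, 0.1656]
ee_rot: [-3.139, -0.343, 0.36]
wrist_force: [0.1, -0.5, -2.4]
width: 0.226
```

Run:
```python
from h import *
print(robot.get_obs()["joint_pos"].round(3))
plan((.46,-.14,.26),30,-20)
```

```text
[0.134 0.156 1.835 0.106 0.82  1.285]
t 28.73 pos [0.5336 0.1303 0.1656] F [ 0.1 -0.5 -2.4] w 21.3
 shift first, cm: [-12.29  22.66 -14.46]  turn deg: [ 3.   0.4 -8.8]  shift after turn: [-15.46  19.72 -15.67]
```

Request:
{"name": "send_rows", "arguments": {
  "series": [
    {"tx":0,"ty":0,"tz":-1.5,"ax":0,"ay":0,"az":0},
    {"tx":-0.6,"ty":0.5,"tz":-2,"ax":0,"ay":0,"az":0},
    {"tx":-1,"ty":1.5,"tz":-2,"ax":0,"ay":0,"az":0},
    {"tx":-1,"ty":2,"tz":-1.5,"ax":0,"ay":0,"az":0},
    {"tx":-1,"ty":2,"tz":-1,"ax":0,"ay":0,"az":0},
    {"tx":-1,"ty":2,"tz":-1,"ax":0,"ay":0,"az":0},
    {"tx":-1,"ty":2,"tz":-1,"ax":0,"ay":0,"az":0},
    {"tx":-1,"ty":2,"tz":-1,"ax":0,"ay":0,"az":0}
  ]
}}

```text
clock: 29.4
position: [0.483, -0.0181, 0.2459]
ee_rot: [-3.139, -0.343, 0.361]
wrist_force: [-0.9, 0.0, -2.2]
width: 0.226
```

Request:
{"name": "send_rows", "arguments": {
  "series": [
    {"tx":-1,"ty":2,"tz":-0.7,"ax":0,"ay":0,"az":0},
    {"tx":-1,"ty":2,"tz":-0.7,"ax":0,"ay":0,"az":0},
    {"tx":-1,"ty":2,"tz":-0.7,"ax":0,"ay":0,"az":0},
    {"tx":-1,"ty":2,"tz":-0.7,"ax":0,"ay":0,"az":0},
    {"tx":-1,"ty":2,"tz":-0.5,"ax":0,"ay":0,"az":0},
    {"tx":-1,"ty":2,"tz":0,"ax":0,"ay":0,"az":0},
    {"tx":0,"ty":0,"tz":0,"ax":1.5,"ay":0.2,"az":-4.4},
    {"tx":0,"ty":0,"tz":0,"ax":1.5,"ay":0.2,"az":-4.4}
  ]
}}

```text
clock: 30.07
position: [0.4623, -0.154, 0.256]
ee_rot: [3.141, -0.349, 0.526]
wrist_force: [-0.3, -0.1, -1.7]
width: 0.223
```

Run:
```python
from h import *
print(robot.get_obs()["joint_pos"].round(3))
plan((.46,-.14,.26),30,-20)
plan((.46,-.14,.26),30,-70)
```

```text
[-0.568  0.003  1.782  0.331  1.209  0.382]
t 30.07 pos [ 0.4623 -0.154   0.256 ] F [-0.3 -0.1 -1.7] w 20.9
 shift first, cm: [ 0.61 -1.33 -0.21]  turn deg: [-0.  -0.   0.1]  shift after turn: [ 0.61 -1.33 -0.21]
t 30.07 pos [ 0.4623 -0.154   0.256 ] F [-0.3 -0.1 -1.7] w 20.9
 shift first, cm: [ 0.61 -1.33 -0.21]  turn deg: [-0.1 50.   0.1]  shift after turn: [ 0.55 -1.33  0.33]
```

Request:
{"name": "send_rows", "arguments": {
  "series": [
    {"tx":0,"ty":0,"tz":0,"ax":0,"ay":6.2,"az":0},
    {"tx":0,"ty":0,"tz":0,"ax":0,"ay":6.3,"az":0},
    {"tx":0,"ty":0,"tz":0,"ax":0,"ay":6.2,"az":0},
    {"tx":0,"ty":0,"tz":0,"ax":0,"ay":6.3,"az":0},
    {"tx":0,"ty":0,"tz":0,"ax":0,"ay":6.2,"az":0},
    {"tx":0,"ty":0,"tz":0,"ax":0,"ay":6.3,"az":0},
    {"tx":0,"ty":0,"tz":0,"ax":0,"ay":6.2,"az":0},
    {"tx":0,"ty":0,"tz":0,"ax":0,"ay":6.3,"az":0}
  ]
}}

```text
clock: 30.73
position: [0.4627, -0.1537, 0.2569]
ee_rot: [3.129, -1.228, 0.534]
wrist_force: [-0.5, 0.2, -2.4]
width: 0.225
```

Request:
{"name": "send_rows", "arguments": {
  "series": [
    {"tx":0,"ty":0,"tz":0,"ax":0,"ay":0,"az":0},
    {"tx":0,"ty":0,"tz":0,"ax":0,"ay":0,"az":0},
    {"tx":0,"ty":0,"tz":0,"ax":0,"ay":0,"az":0},
    {"tx":0,"ty":0,"tz":0,"ax":0,"ay":0,"az":0},
    {"tx":0,"ty":0,"tz":0,"ax":0,"ay":0,"az":0},
    {"tx":0,"ty":0,"tz":0,"ax":0,"ay":0,"az":0},
    {"tx":0,"ty":0,"tz":0,"ax":0,"ay":0,"az":0},
    {"tx":0,"ty":0,"tz":0,"ax":0,"ay":0,"az":0}
  ]
}}

```text
clock: 31.4
position: [0.463, -0.1531, 0.2556]
ee_rot: [3.14, -1.222, 0.526]
wrist_force: [-0.8, 0.0, -2.0]
width: 0.224
```

Run:
```python
from h import *
print(robot.get_obs()["joint_pos"].round(3))
plan((.54,-.1475,.26),30,-70)
t=Cam("top");s=Cam("scene")
t.crop("t16.png",280,160,430,270,5);s.crop("s16.png",130,150,280,260,5)
```

```text
[-0.956  0.073  2.126  1.334  1.297 -0.58 ]
t 31.4 pos [ 0.463  -0.1531  0.2556] F [-0.8  0.  -2. ] w 21.1
 shift first, cm: [2.79 3.37 6.38]  turn deg: [-0. -0.  0.]  shift after turn: [2.79 3.36 6.38]
```

The picture shows the foot pointing up, at top-view (285,255): raising the tool forward turned it the wrong way. The coil's foot must point opposite to the tool's final heading, so I'll lower the tilt again, yaw the coil around, and raise it the other way. First I'll check the joint path.

```bash
cat > path.py <<'E'
from h import *
from kin import *
p=np.load("p.npy")
def path(way,n=4,q=None):
    q=robot.get_obs()["joint_pos"] if q is None else q
    o=robot.get_obs(); last=None
    for w in way:
        w=np.array(w,float)
        if last is None: last=w; steps=[w]
        else: steps=[last+(w-last)*k/n for k in range(1,n+1)]; last=w
        mx=0
        for s in steps:
            R=target(s[3],s[4])
            q2,c=ik(s[:3],R,p,[q]); mx=max(mx,abs(q2-q).max()); q=q2
            if c>1e-6: print("  FAIL",s.round(3),c)
        print(w.round(3),q.round(2),"maxstep",mx.round(2))
    return q
E
python3 - <<'E'
from path import *
for h in (80,100):
    y=h-180
    path([(.463,-.153,.256,30,-70),(.463,-.153,.256,30,-20),(.463,-.153,.256,30,0),(.463,-.153,.256,y,0),(.463,-.153,.256,y,35),(.463,-.153,.256,y,70),(.54,-.1475,.26,y,70),(.54,-.1475,.12,y,70)])
E
```

```text
[  0.463  -0.153   0.256  30.    -70.   ] [-0.96  0.07  2.13  1.33  1.3  -0.58] maxstep 0.0
[  0.463  -0.153   0.256  30.    -20.   ] [-0.56  0.    1.78  0.33  1.21  0.39] maxstep 0.27
[ 0.463 -0.153  0.256 30.     0.   ] [-0.39  0.12  1.62  0.    1.4   0.65] maxstep 0.09
  FAIL [   0.463   -0.153    0.256 -100.       0.   ] 0.043124315876612605
[   0.463   -0.153    0.256 -100.       0.   ] [-0.5   0.1   1.66  0.18  1.37  2.55] maxstep 0.57
  FAIL [   0.463   -0.153    0.256 -100.       8.75 ] 0.023853116723799233
  FAIL [   0.463   -0.153    0.256 -100.      17.5  ] 0.011053395482620949
  FAIL [   0.463   -0.153    0.256 -100.      26.25 ] 0.0036287964096341006
  FAIL [   0.463   -0.153    0.256 -100.      35.   ] 0.0004053017900281743
[   0.463   -0.153    0.256 -100.      35.   ] [-0.69  0.26  1.57  0.54  1.63  2.55] maxstep 0.09
[   0.463   -0.153    0.256 -100.      70.   ] [-0.83  0.5   1.56  0.92  1.92  2.42] maxstep 0.1
[   0.54    -0.148    0.26  -100.      70.   ] [-0.73  0.61  1.38  1.    1.89  2.53] maxstep 0.05
[   0.54    -0.148    0.12  -100.      70.   ] [-0.73  0.8   1.43  0.95  1.76  2.33] maxstep 0.06
[  0.463  -0.153   0.256  30.    -70.   ] [-0.96  0.07  2.13  1.33  1.3  -0.58] maxstep 0.0
[  0.463  -0.153   0.256  30.    -20.   ] [-0.56  0.    1.78  0.33  1.21  0.39] maxstep 0.27
[ 0.463 -0.153  0.256 30.     0.   ] [-0.39  0.12  1.62  0.    1.4   0.65] maxstep 0.09
  FAIL [  0.463  -0.153   0.256 -80.      0.   ] 0.00016287701797935517
[  0.463  -0.153   0.256 -80.      0.   ] [-0.4   0.12  1.62  0.01  1.4   2.55] maxstep 0.48
[  0.463  -0.153   0.256 -80.     35.   ] [-0.62  0.36  1.44  0.42  1.79  2.34] maxstep 0.11
[  0.463  -0.153   0.256 -80.     70.   ] [-0.73  0.64  1.34  0.77  2.14  2.32] maxstep 0.1
[  0.54   -0.148   0.26  -80.     70.   ] [-0.65  0.76  1.12  0.87  2.15  2.46] maxstep 0.06
[  0.54   -0.148   0.12  -80.     70.   ] [-0.65  0.93  1.17  0.78  2.01  2.27] maxstep 0.05
```

Run:
```python
from path import *
P=(.463,-.153,.256)
path([(*P,30,-70),(*P,30,-20),(*P,30,0),(*P,-65,0),(*P,-70,70),(*P,-100,70),(*P,-120,70),(.54,-.1475,.24,-120,70),(.54,-.1475,.12,-120,70)])
P2=(.42,-.153,.22)
print()
path([(*P,30,-70),(*P,30,-20),(*P,30,0),(*P2,-65,0),(*P2,-70,70),(*P2,-100,70),(*P2,-130,70),(.54,-.1475,.22,-130,70),(.54,-.1475,.12,-130,70)])
```

```text
[  0.463  -0.153   0.256  30.    -70.   ] [-0.96  0.07  2.13  1.33  1.3  -0.58] maxstep 0.0
[  0.463  -0.153   0.256  30.    -20.   ] [-0.56  0.    1.78  0.33  1.21  0.39] maxstep 0.27
[ 0.463 -0.153  0.256 30.     0.   ] [-0.39  0.12  1.62  0.    1.4   0.65] maxstep 0.09
[  0.463  -0.153   0.256 -65.      0.   ] [-0.39  0.12  1.62  0.    1.4   2.31] maxstep 0.41
[  0.463  -0.153   0.256 -70.     70.   ] [-0.67  0.69  1.25  0.68  2.25  2.24] maxstep 0.24
[   0.463   -0.153    0.256 -100.      70.   ] [-0.83  0.5   1.56  0.92  1.92  2.42] maxstep 0.08
[   0.463   -0.153    0.256 -120.      70.   ] [-0.91  0.34  1.79  1.07  1.69  2.48] maxstep 0.06
[   0.54    -0.148    0.24  -120.      70.   ] [-0.79  0.47  1.65  1.13  1.61  2.54] maxstep 0.04
[   0.54    -0.148    0.12  -120.      70.   ] [-0.79  0.66  1.69  1.14  1.51  2.33] maxstep 0.05

[  0.463  -0.153   0.256  30.    -70.   ] [-0.96  0.07  2.13  1.33  1.3  -0.58] maxstep 0.0
[  0.463  -0.153   0.256  30.    -20.   ] [-0.56  0.    1.78  0.33  1.21  0.39] maxstep 0.27
[ 0.463 -0.153  0.256 30.     0.   ] [-0.39  0.12  1.62  0.    1.4   0.65] maxstep 0.09
[  0.42   -0.153   0.22  -65.      0.   ] [-0.43  0.06  1.77  0.    1.31  2.27] maxstep 0.41
[  0.42   -0.153   0.22  -70.     70.   ] [-0.72  0.66  1.39  0.59  2.18  2.12] maxstep 0.24
[   0.42    -0.153    0.22  -100.      70.   ] [-0.89  0.49  1.67  0.85  1.9   2.3 ] maxstep 0.08
[   0.42    -0.153    0.22  -130.      70.   ] [-1.02  0.27  2.    1.1   1.58  2.39] maxstep 0.08
[   0.54    -0.148    0.22  -130.      70.   ] [-0.81  0.41  1.79  1.22  1.45  2.51] maxstep 0.06
[ 5.40e-01 -1.48e-01  1.20e-01 -1.30e+02  7.00e+01] [-0.81  0.6   1.81  1.25  1.39  2.31] maxstep 0.05
```

Request:
{"name": "send_rows", "arguments": {
  "series": [
    {"tx":0,"ty":0,"tz":0,"ax":0,"ay":-7,"az":0},
    {"tx":0,"ty":0,"tz":0,"ax":0,"ay":-7,"az":0},
    {"tx":0,"ty":0,"tz":0,"ax":0,"ay":-7,"az":0},
    {"tx":0,"ty":0,"tz":0,"ax":0,"ay":-7,"az":0},
    {"tx":0,"ty":0,"tz":0,"ax":0,"ay":-7,"az":0},
    {"tx":0,"ty":0,"tz":0,"ax":0,"ay":-7,"az":0},
    {"tx":0,"ty":0,"tz":0,"ax":0,"ay":-7,"az":0},
    {"tx":0,"ty":0,"tz":0,"ax":0,"ay":-7,"az":0}
  ]
}}

```text
clock: 32.17
position: [0.4631, -0.1537, 0.2565]
ee_rot: [3.138, -0.24, 0.523]
wrist_force: [0.5, -0.8, -2.2]
width: 0.227
```

Request:
{"name": "send_rows", "arguments": {
  "series": [
    {"tx":0,"ty":0,"tz":0,"ax":0,"ay":-7,"az":0},
    {"tx":0,"ty":0,"tz":0,"ax":0,"ay":-7,"az":0},
    {"tx":0,"ty":0,"tz":0,"ax":0,"ay":0,"az":7},
    {"tx":0,"ty":0,"tz":0,"ax":0,"ay":0,"az":7},
    {"tx":0,"ty":0,"tz":0,"ax":0,"ay":0,"az":7},
    {"tx":0,"ty":0,"tz":0,"ax":0,"ay":0,"az":7},
    {"tx":0,"ty":0,"tz":0,"ax":0,"ay":0,"az":7},
    {"tx":0,"ty":0,"tz":0,"ax":0,"ay":0,"az":7}
  ]
}}

```text
clock: 32.83
position: [0.4629, -0.1531, 0.2552]
ee_rot: [-3.141, 0.0, -0.216]
wrist_force: [-0.3, -0.1, -1.9]
width: 0.226
```

Request:
{"name": "send_rows", "arguments": {
  "series": [
    {"tx":0,"ty":0,"tz":0,"ax":0,"ay":0,"az":7},
    {"tx":0,"ty":0,"tz":0,"ax":0,"ay":0,"az":7},
    {"tx":0,"ty":0,"tz":0,"ax":0,"ay":0,"az":7},
    {"tx":0,"ty":0,"tz":0,"ax":0,"ay":0,"az":7},
    {"tx":0,"ty":0,"tz":0,"ax":0,"ay":0,"az":7},
    {"tx":0,"ty":0,"tz":0,"ax":0,"ay":0,"az":7},
    {"tx":0,"ty":0,"tz":0,"ax":0,"ay":0,"az":7},
    {"tx":0,"ty":0,"tz":0,"ax":0,"ay":0,"az":4}
  ]
}}

```text
clock: 33.5
position: [0.4629, -0.1531, 0.2552]
ee_rot: [-3.141, 0.0, -1.142]
wrist_force: [-0.4, -0.3, -2.3]
width: 0.227
```

Run:
```python
from h import *
print(robot.get_obs()["joint_pos"].round(3))
plan((.463,-.153,.256),-65,0)
```

```text
[-3.950e-01  1.230e-01  1.618e+00  1.000e-03  1.400e+00  2.317e+00]
t 33.5 pos [ 0.4629 -0.1531  0.2552] F [-0.4 -0.3 -2.3] w 21.4
 shift first, cm: [-0.01 -0.02 -0.08]  turn deg: [-0.   0.  -0.4]  shift after turn: [-0.01 -0.02 -0.08]
```

Request:
{"name": "send_rows", "arguments": {
  "series": [
    {"tx":0,"ty":0,"tz":0,"ax":0,"ay":-7,"az":0},
    {"tx":0,"ty":0,"tz":0,"ax":0,"ay":-7,"az":0},
    {"tx":0,"ty":0,"tz":0,"ax":0,"ay":-7,"az":0},
    {"tx":0,"ty":0,"tz":0,"ax":0,"ay":-7,"az":0},
    {"tx":0,"ty":0,"tz":0,"ax":0,"ay":-7,"az":0},
    {"tx":0,"ty":0,"tz":0,"ax":0,"ay":-7,"az":0},
    {"tx":0,"ty":0,"tz":0,"ax":0,"ay":-7,"az":0},
    {"tx":0,"ty":0,"tz":0,"ax":0,"ay":-7,"az":0}
  ]
}}

```text
clock: 34.17
position: [0.4631, -0.1539, 0.2556]
ee_rot: [-3.139, 0.982, -1.133]
wrist_force: [-0.3, 0.2, -1.3]
width: 0.223
```

Request:
{"name": "send_rows", "arguments": {
  "series": [
    {"tx":0,"ty":0,"tz":0,"ax":0,"ay":-7,"az":0},
    {"tx":0,"ty":0,"tz":0,"ax":0,"ay":-7,"az":0},
    {"tx":0,"ty":0,"tz":0,"ax":0,"ay":0,"az":0},
    {"tx":0,"ty":0,"tz":0,"ax":0,"ay":0,"az":0},
    {"tx":0,"ty":0,"tz":0,"ax":0,"ay":0,"az":0},
    {"tx":0,"ty":0,"tz":0,"ax":0,"ay":0,"az":0},
    {"tx":0,"ty":0,"tz":0,"ax":0,"ay":0,"az":0},
    {"tx":0,"ty":0,"tz":0,"ax":0,"ay":0,"az":0}
  ]
}}

```text
clock: 34.83
position: [0.463, -0.153, 0.2564]
ee_rot: [-3.137, 1.218, -1.13]
wrist_force: [-0.6, 0.2, -1.6]
width: 0.226
```

Run:
```python
from h import *
print(robot.get_obs()["joint_pos"].round(3))
plan((.463,-.153,.256),-110,70)
t=Cam("top");s=Cam("scene")
t.crop("t17.png",280,160,430,270,5);s.crop("s17.png",130,150,280,260,5)
```

```text
[-0.645  0.719  1.199  0.629  2.293  2.2  ]
t 34.83 pos [ 0.463  -0.153   0.2564] F [-0.6  0.2 -1.6] w 21.2
 shift first, cm: [ 0.03 -0.    0.02]  turn deg: [42.2 -0.1 15.5]  shift after turn: [0.03 0.   0.02]
```

The coil is now foot-down, with the head on top at (350,340) in the top view. Now yaw so the gripper body clears the gantry.

Request:
{"name": "send_rows", "arguments": {
  "series": [
    {"tx":0,"ty":0,"tz":0,"ax":5.3,"ay":0,"az":1.9},
    {"tx":0,"ty":0,"tz":0,"ax":5.3,"ay":0,"az":1.9},
    {"tx":0,"ty":0,"tz":0,"ax":5.3,"ay":0,"az":1.9},
    {"tx":0,"ty":0,"tz":0,"ax":5.3,"ay":0,"az":1.9},
    {"tx":0,"ty":0,"tz":0,"ax":5.3,"ay":0,"az":1.9},
    {"tx":0,"ty":0,"tz":0,"ax":5.3,"ay":0,"az":2},
    {"tx":0,"ty":0,"tz":0,"ax":5.2,"ay":0,"az":2},
    {"tx":0,"ty":0,"tz":0,"ax":5.2,"ay":0,"az":2}
  ]
}}

```text
clock: 35.6
position: [0.4629, -0.1536, 0.2555]
ee_rot: [3.136, 1.222, -1.93]
wrist_force: [1.3, 0.0, -1.1]
width: 0.222
```

Run:
```python
from path import *
print(robot.get_obs()["joint_pos"].round(3))
plan((.463,-.153,.256),-110,70)
path([(.463,-.153,.256,-110,70),(.535,-.155,.23,-110,70),(.535,-.155,.12,-110,70)])
t=Cam("top");s=Cam("scene")
t.crop("t18.png",280,160,430,270,5);s.crop("s18.png",150,120,300,230,5)
```

```text
[-0.875  0.424  1.672  0.993  1.807  2.454]
t 35.6 pos [ 0.4629 -0.1536  0.2555] F [ 1.3  0.  -1.1] w 20.9
 shift first, cm: [-0.06  0.01  0.04]  turn deg: [-0.2  0.  -0.2]  shift after turn: [-0.06  0.01  0.04]
[   0.463   -0.153    0.256 -110.      70.   ] [-0.87  0.42  1.67  0.99  1.81  2.45] maxstep 0.0
[   0.535   -0.155    0.23  -110.      70.   ] [-0.78  0.56  1.53  1.05  1.74  2.5 ] maxstep 0.04
[   0.535   -0.155    0.12  -110.      70.   ] [-0.78  0.73  1.55  1.03  1.64  2.33] maxstep 0.05
```

Foot in the scene view is at (281,443). The connector top is at (245,222) in the scene view and at (355,350) in the top view. Checking the coil axis.

Run:
```python
from h import *
t=Cam("top");s=Cam("scene")
T=lambda u,v:(280+(u-2)/5,160+(v-2)/5)
S=lambda u,v:(150+(u-2)/5,120+(v-2)/5)
print(tri(t,T(356,350),s,S(245,222)))
print("scene foot at z=.167:",s.plane([S(281,443)],.167), "at .160",s.plane([S(281,443)],.160))
H=np.array([.461,-.158])
for h in (0,):
    print("pred scene foot",(s.proj([[.461,-.158,.167]])-[150,120])*5+2,"pred head top",(s.proj([[.461,-.158,.317]])-[150,120])*5+2,"top head",(t.proj([[.461,-.158,.317]])-[280,160])*5+2)
    print("top foot",(t.proj([[.461,-.158,.167]])-[280,160])*5+2)
```

```text
(array([ 0.46146601, -0.15775862,  0.32110243]), np.float64(0.0026369694128232013))
scene foot at z=.167: [[ 0.45628601 -0.15688933  0.167     ]] at .160 [[ 0.4517164  -0.15249318  0.16      ]]
pred scene foot [[287.03586407 448.2374975 ]] pred head top [[247.92814355 228.03858443]] top head [[357.73635894 354.35921952]]
top foot [[322.17059429 405.7391601 ]]
```

The axis matches: head top triangulates to (0.4615,−0.158,0.321), and the coil is vertical to about 2°. Moving over well0.

Run:
```python
from h import *
plan((.543,-.143,.205),-110,70)
```

```text
t 35.8 pos [ 0.4628 -0.1534  0.2559] F [-0.2  0.1 -1.7] w 21.4
 shift first, cm: [ 3.51 -7.2   5.21]  turn deg: [ 0.2 -0.   0. ]  shift after turn: [ 3.51 -7.18  5.23]
```

Request:
{"name": "send_rows", "arguments": {
  "series": [
    {"tx":0.44,"ty":-0.9,"tz":0.65,"ax":0,"ay":0,"az":0},
    {"tx":0.44,"ty":-0.9,"tz":0.65,"ax":0,"ay":0,"az":0},
    {"tx":0.44,"ty":-0.9,"tz":0.65,"ax":0,"ay":0,"az":0},
    {"tx":0.44,"ty":-0.9,"tz":0.65,"ax":0,"ay":0,"az":0},
    {"tx":0.44,"ty":-0.9,"tz":0.65,"ax":0,"ay":0,"az":0},
    {"tx":0.44,"ty":-0.9,"tz":0.65,"ax":0,"ay":0,"az":0},
    {"tx":0.44,"ty":-0.9,"tz":0.65,"ax":0,"ay":0,"az":0},
    {"tx":0.44,"ty":-0.9,"tz":0.65,"ax":0,"ay":0,"az":0}
  ]
}}

```text
clock: 36.47
position: [0.5442, -0.1429, 0.2036]
ee_rot: [3.135, 1.223, -1.925]
wrist_force: [0.3, 0.7, -2.4]
width: 0.226
```

Request:
{"name": "send_rows", "arguments": {
  "series": [
    {"tx":0,"ty":0,"tz":0,"ax":0,"ay":0,"az":0},
    {"tx":0,"ty":0,"tz":0,"ax":0,"ay":0,"az":0},
    {"tx":0,"ty":0,"tz":0,"ax":0,"ay":0,"az":0},
    {"tx":0,"ty":0,"tz":0,"ax":0,"ay":0,"az":0},
    {"tx":0,"ty":0,"tz":0,"ax":0,"ay":0,"az":0},
    {"tx":0,"ty":0,"tz":0,"ax":0,"ay":0,"az":0},
    {"tx":0,"ty":0,"tz":0,"ax":0,"ay":0,"az":0},
    {"tx":0,"ty":0,"tz":0,"ax":0,"ay":0,"az":0}
  ]
}}

```text
clock: 37.13
position: [0.5431, -0.1433, 0.2046]
ee_rot: [3.136, 1.222, -1.925]
wrist_force: [-0.1, -0.3, -1.4]
width: 0.225
```

Run:
```python
from h import *
print(robot.get_obs()["joint_pos"].round(3))
plan((.543,-.143,.15),-110,70)
t=Cam("top");s=Cam("scene")
t.crop("t19.png",280,160,430,270,5);s.crop("s19.png",180,160,300,260,6)
```

```text
[-0.759  0.598  1.54   1.054  1.705  2.468]
t 37.13 pos [ 0.5431 -0.1433  0.2046] F [-0.1 -0.3 -1.4] w 21.2
 shift first, cm: [5.12 0.   1.88]  turn deg: [ 0.1  0.  -0.1]  shift after turn: [5.12 0.01 1.89]
```

The foot hangs just above well0: scene crop (339,437), with the well at (345,493). Checking the offset.

Run:
```python
from h import *
t=Cam("top");s=Cam("scene")
S=lambda u,v:(180+(u-2.5)/6,160+(v-2.5)/6)
T=lambda u,v:(280+(u-2)/5,160+(v-2)/5)
print(tri(t,T(312,208),s,S(314,189)))
for z in (.112,.119,.125): print(s.plane([S(339,439)],z).round(4), s.plane([S(346,494)],.081).round(4))
```

```text
(array([ 0.5418526 , -0.14846178,  0.26988009]), np.float64(0.0015719693791336681))
[[ 0.5368 -0.1462  0.112 ]] [[ 0.5406 -0.1502  0.081 ]]
[[ 0.5405 -0.1504  0.119 ]] [[ 0.5406 -0.1502  0.081 ]]
[[ 0.5437 -0.154   0.125 ]] [[ 0.5406 -0.1502  0.081 ]]
```

Aligned within about 1 mm. Lowering.

Request:
{"name": "send_rows", "arguments": {
  "series": [
    {"tx":0.64,"ty":0,"tz":0.23,"ax":0,"ay":0,"az":0},
    {"tx":0.64,"ty":0,"tz":0.23,"ax":0,"ay":0,"az":0},
    {"tx":0.64,"ty":0,"tz":0.24,"ax":0,"ay":0,"az":0},
    {"tx":0.64,"ty":0,"tz":0.23,"ax":0,"ay":0,"az":0},
    {"tx":0.64,"ty":0,"tz":0.24,"ax":0,"ay":0,"az":0},
    {"tx":0.64,"ty":0,"tz":0.23,"ax":0,"ay":0,"az":0},
    {"tx":0.64,"ty":0,"tz":0.24,"ax":0,"ay":0,"az":0},
    {"tx":0.64,"ty":0,"tz":0.23,"ax":0,"ay":0,"az":0}
  ]
}}

```text
clock: 38.0
position: [0.543, -0.143, 0.1492]
ee_rot: [3.135, 1.223, -1.925]
wrist_force: [-0.1, 0.4, -2.3]
width: 0.226
```

Run:
```python
from h import *
plan((.543,-.143,.112),-110,70)
s=Cam("scene")
s.crop("s20.png",180,160,300,260,6)
```

```text
t 38.0 pos [ 0.543  -0.143   0.1492] F [-0.1  0.4 -2.3] w 21.2
 shift first, cm: [ 3.49 -0.    1.27]  turn deg: [ 0.1  0.  -0.1]  shift after turn: [3.49 0.   1.27]
```

The foot is in the well with no contact force. Continuing down.

Request:
{"name": "send_rows", "arguments": {
  "series": [
    {"tx":0.5,"ty":0,"tz":0.18,"ax":0,"ay":0,"az":0},
    {"tx":0.5,"ty":0,"tz":0.18,"ax":0,"ay":0,"az":0},
    {"tx":0.5,"ty":0,"tz":0.18,"ax":0,"ay":0,"az":0},
    {"tx":0.5,"ty":0,"tz":0.18,"ax":0,"ay":0,"az":0},
    {"tx":0.5,"ty":0,"tz":0.18,"ax":0,"ay":0,"az":0},
    {"tx":0.5,"ty":0,"tz":0.18,"ax":0,"ay":0,"az":0},
    {"tx":0.4,"ty":0,"tz":0.15,"ax":0,"ay":0,"az":0},
    {"tx":0,"ty":0,"tz":0,"ax":0,"ay":0,"az":0}
  ]
}}

```text
clock: 38.72
position: [0.5427, -0.1428, 0.1128]
ee_rot: [3.132, 1.223, -1.928]
wrist_force: [0.6, -0.7, -1.3]
width: 0.222
```

Release (opening to about 38 mm), then retract along −tool z.

Request:
{"name": "send_rows", "arguments": {
  "series": [
    {"tx":0,"ty":0,"tz":0,"ax":0,"ay":0,"az":0},
    {"tx":0,"ty":0,"tz":0,"ax":0,"ay":0,"az":0},
    {"tx":0,"ty":0,"tz":0,"ax":0,"ay":0,"az":0},
    {"tx":0,"ty":0,"tz":0,"ax":0,"ay":0,"az":0},
    {"tx":0,"ty":0,"tz":0,"ax":0,"ay":0,"az":0},
    {"tx":0,"ty":0,"tz":0,"ax":0,"ay":0,"az":0},
    {"tx":0,"ty":0,"tz":0,"ax":0,"ay":0,"az":0},
    {"tx":0,"ty":0,"tz":0,"ax":0,"ay":0,"az":0}
  ],
  "hand": -0.2
}}

```text
clock: 39.38
position: [0.543, -0.143, 0.1138]
ee_rot: [3.136, 1.223, -1.925]
wrist_force: [0.1, 0.7, 0.2]
width: 0.399
```

Run:
```python
from h import *
plan((.543,-.143,.112),-110,70)
s=Cam("scene")
s.crop("s21.png",180,160,300,260,6)
```

```text
t 39.38 pos [ 0.543  -0.143   0.1138] F [0.1 0.7 0.2] w 37.5
 shift first, cm: [ 0.17 -0.    0.06]  turn deg: [ 0.1  0.  -0.1]  shift after turn: [ 0.17 -0.    0.07]
```

The coil dropped home, with its head at (335,370) and level. Retracting.

Request:
{"name": "send_rows", "arguments": {
  "series": [
    {"tx":0,"ty":0,"tz":-0.8,"ax":0,"ay":0,"az":0},
    {"tx":0,"ty":0,"tz":-1,"ax":0,"ay":0,"az":0},
    {"tx":0,"ty":0,"tz":-1.2,"ax":0,"ay":0,"az":0},
    {"tx":0,"ty":0,"tz":-1.5,"ax":0,"ay":0,"az":0},
    {"tx":-0.5,"ty":0,"tz":-1.5,"ax":0,"ay":0,"az":0},
    {"tx":-2,"ty":0,"tz":-1.5,"ax":0,"ay":0,"az":0},
    {"tx":-2.5,"ty":0,"tz":-1,"ax":0,"ay":0,"az":0},
    {"tx":-2.5,"ty":0,"tz":-1,"ax":0,"ay":0,"az":0}
  ]
}}

```text
clock: 40.1
position: [0.5208, -0.2045, 0.2184]
ee_rot: [3.135, 1.222, -1.927]
wrist_force: [0.4, -0.5, -0.2]
width: 0.403
```

Run:
```python
from path import *
print(robot.get_obs()["joint_pos"].round(3))
t=Cam("top");s=Cam("scene")
s.crop("s22.png",180,160,300,260,6);t.crop("t22.png",120,160,420,310,2)
o=robot.get_obs();P=o["position"]
plan((*P[:2],.26),-110,70)
path([(*P,-110,70),(.46,-.16,.26,-70,70),(.46,-.16,.26,-65,0),(.46,-.16,.26,21,0),(.48,.37,.2,21,0)])
```

```text
[-0.856  0.627  1.454  1.006  1.804  2.475]
t 40.2 pos [ 0.5216 -0.205   0.2213] F [-0.4  0.2 -0. ] w 37.6
 shift first, cm: [-3.64 -0.02 -1.33]  turn deg: [-0.1 -0.1  0.2]  shift after turn: [-3.64  0.   -1.33]
[   0.522   -0.205    0.221 -110.      70.   ] [-0.85  0.62  1.45  1.01  1.81  2.48] maxstep 0.0
[  0.46  -0.16   0.26 -70.    70.  ] [-0.68  0.69  1.24  0.67  2.26  2.24] maxstep 0.13
[  0.46  -0.16   0.26 -65.     0.  ] [-0.41  0.12  1.61  0.    1.41  2.3 ] maxstep 0.24
[ 0.46 -0.16  0.26 21.    0.  ] [-0.41  0.12  1.61  0.    1.41  0.79] maxstep 0.38
[ 0.48  0.37  0.2  21.    0.  ] [0.6  0.43 1.36 0.   1.35 1.8 ] maxstep 0.28
```

Coil B stands in well0 at top-view crop (433,103). Coil A hasn't moved: foot at (42,137), head at (78,214). Now unwinding the wrist.

Run:
```python
from path import *
plan((.45,-.18,.28),-110,70)
plan((.45,-.18,.28),-65,70)
```

```text
t 40.2 pos [ 0.5216 -0.205   0.2213] F [-0.4  0.2 -0. ] w 37.6
 shift first, cm: [-5.51  7.56 -2.13]  turn deg: [-0.1 -0.1  0.2]  shift after turn: [-5.48  7.58 -2.11]
t 40.2 pos [ 0.5216 -0.205   0.2213] F [-0.4  0.2 -0. ] w 37.6
 shift first, cm: [-5.51  7.56 -2.13]  turn deg: [-42.4  -0.2 -15.2]  shift after turn: [-7.33  5.44  2.96]
```

Request:
{"name": "send_rows", "arguments": {
  "series": [
    {"tx":-0.7,"ty":1,"tz":-0.3,"ax":0,"ay":0,"az":0},
    {"tx":-0.7,"ty":1,"tz":-0.3,"ax":0,"ay":0,"az":0},
    {"tx":-0.7,"ty":1,"tz":-0.3,"ax":0,"ay":0,"az":0},
    {"tx":-0.7,"ty":1,"tz":-0.3,"ax":0,"ay":0,"az":0},
    {"tx":-0.7,"ty":1,"tz":-0.3,"ax":0,"ay":0,"az":0},
    {"tx":-0.7,"ty":1,"tz":-0.3,"ax":0,"ay":0,"az":0},
    {"tx":-0.7,"ty":1,"tz":-0.3,"ax":0,"ay":0,"az":0},
    {"tx":-0.6,"ty":0.6,"tz":0,"ax":0,"ay":0,"az":0}
  ],
  "hand": 0
}}

```text
clock: 40.87
position: [0.4488, -0.1786, 0.2763]
ee_rot: [3.136, 1.222, -1.926]
wrist_force: [-0.3, -0.4, 0.1]
width: 0.503
```

Request:
{"name": "send_rows", "arguments": {
  "series": [
    {"tx":0,"ty":0,"tz":0,"ax":-5.3,"ay":0,"az":-1.9},
    {"tx":0,"ty":0,"tz":0,"ax":-5.3,"ay":0,"az":-1.9},
    {"tx":0,"ty":0,"tz":0,"ax":-5.3,"ay":0,"az":-1.9},
    {"tx":0,"ty":0,"tz":0,"ax":-5.3,"ay":0,"az":-1.9},
    {"tx":0,"ty":0,"tz":0,"ax":-5.3,"ay":0,"az":-1.9},
    {"tx":0,"ty":0,"tz":0,"ax":-5.3,"ay":0,"az":-1.9},
    {"tx":0,"ty":0,"tz":0,"ax":-5.3,"ay":0,"az":-1.9},
    {"tx":0,"ty":0,"tz":0,"ax":-5.3,"ay":0,"az":-1.9}
  ]
}}

```text
clock: 41.53
position: [0.4498, -0.1786, 0.2755]
ee_rot: [3.127, 1.226, -1.143]
wrist_force: [0.7, -0.5, -0.3]
width: 0.5
```

Request:
{"name": "send_rows", "arguments": {
  "series": [
    {"tx":0,"ty":0,"tz":0,"ax":0,"ay":7,"az":0},
    {"tx":0,"ty":0,"tz":0,"ax":0,"ay":7,"az":0},
    {"tx":0,"ty":0,"tz":0,"ax":0,"ay":7,"az":0},
    {"tx":0,"ty":0,"tz":0,"ax":0,"ay":7,"az":0},
    {"tx":0,"ty":0,"tz":0,"ax":0,"ay":7,"az":0},
    {"tx":0,"ty":0,"tz":0,"ax":0,"ay":7,"az":0},
    {"tx":0,"ty":0,"tz":0,"ax":0,"ay":7,"az":0},
    {"tx":0,"ty":0,"tz":0,"ax":0,"ay":7,"az":0}
  ]
}}

```text
clock: 42.2
position: [0.4499, -0.1787, 0.2764]
ee_rot: [3.138, 0.241, -1.134]
wrist_force: [0.5, -0.8, -0.5]
width: 0.499
```

Run:
```python
from path import *
print(robot.get_obs()["joint_pos"].round(3))
plan((.46,.36,.2),-65,0)
```

```text
[-0.529  0.221  1.473  0.134  1.648  2.173]
t 42.2 pos [ 0.4499 -0.1787  0.2764] F [ 0.5 -0.8 -0.5] w 46.9
 shift first, cm: [-45.17 -23.76  18.89]  turn deg: [ 0.2 13.8  0. ]  shift after turn: [-48.4  -23.69   7.64]
```

Request:
{"name": "send_rows", "arguments": {
  "series": [
    {"tx":0,"ty":0,"tz":0,"ax":0,"ay":7,"az":0},
    {"tx":0,"ty":0,"tz":0,"ax":0,"ay":6.8,"az":0},
    {"tx":-3.4,"ty":-1.7,"tz":0.3,"ax":0,"ay":0,"az":0},
    {"tx":-3.4,"ty":-1.7,"tz":0.3,"ax":0,"ay":0,"az":0},
    {"tx":-3.4,"ty":-1.7,"tz":0.3,"ax":0,"ay":0,"az":0},
    {"tx":-3.4,"ty":-1.7,"tz":0.3,"ax":0,"ay":0,"az":0},
    {"tx":-3.4,"ty":-1.7,"tz":0.3,"ax":0,"ay":0,"az":0},
    {"tx":-3.4,"ty":-1.7,"tz":0.3,"ax":0,"ay":0,"az":0}
  ]
}}

```text
clock: 42.87
position: [0.4497, 0.0097, 0.2581]
ee_rot: [-3.123, 0.039, -1.076]
wrist_force: [0.7, -0.5, 0.7]
width: 0.498
```

Request:
{"name": "send_rows", "arguments": {
  "series": [
    {"tx":-3.4,"ty":-1.7,"tz":0.5,"ax":0,"ay":0,"az":0},
    {"tx":-3.4,"ty":-1.7,"tz":0.5,"ax":0,"ay":0,"az":0},
    {"tx":-3.4,"ty":-1.7,"tz":0.5,"ax":0,"ay":0,"az":0},
    {"tx":-3.4,"ty":-1.7,"tz":0.5,"ax":0,"ay":0,"az":0},
    {"tx":-3.4,"ty":-1.7,"tz":0.5,"ax":0,"ay":0,"az":0},
    {"tx":-3.4,"ty":-1.7,"tz":0.5,"ax":0,"ay":0,"az":0},
    {"tx":-3.4,"ty":-1.7,"tz":0.5,"ax":0,"ay":0,"az":0},
    {"tx":-3.4,"ty":-1.7,"tz":0.5,"ax":0,"ay":0,"az":0}
  ]
}}

```text
clock: 43.53
position: [0.4214, 0.1567, 0.2295]
ee_rot: [-3.018, 0.158, -0.873]
wrist_force: [1.0, -0.3, 0.4]
width: 0.499
```

Request:
{"name": "send_rows", "arguments": {
  "series": [
    {"tx":0,"ty":0,"tz":0,"ax":0,"ay":0,"az":-7},
    {"tx":0,"ty":0,"tz":0,"ax":0,"ay":0,"az":-7},
    {"tx":0,"ty":0,"tz":0,"ax":0,"ay":0,"az":-7},
    {"tx":0,"ty":0,"tz":0,"ax":0,"ay":0,"az":-7},
    {"tx":0,"ty":0,"tz":0,"ax":0,"ay":0,"az":-7},
    {"tx":0,"ty":0,"tz":0,"ax":0,"ay":0,"az":-7},
    {"tx":0,"ty":0,"tz":0,"ax":0,"ay":0,"az":-7},
    {"tx":0,"ty":0,"tz":0,"ax":0,"ay":0,"az":-7}
  ]
}}

```text
clock: 44.2
position: [0.4217, 0.1558, 0.2297]
ee_rot: [-2.942, -0.014, 0.099]
wrist_force: [-0.6, -0.2, 0.0]
width: 0.496
```

Request:
{"name": "send_rows", "arguments": {
  "series": [
    {"tx":0,"ty":0,"tz":0,"ax":0,"ay":0,"az":-7},
    {"tx":0,"ty":0,"tz":0,"ax":0,"ay":0,"az":-7},
    {"tx":0,"ty":0,"tz":0,"ax":0,"ay":0,"az":-7},
    {"tx":0,"ty":0,"tz":0,"ax":0,"ay":0,"az":-7},
    {"tx":0,"ty":0,"tz":0,"ax":0,"ay":0,"az":-7},
    {"tx":0,"ty":0,"tz":0,"ax":0,"ay":0,"az":-7},
    {"tx":0,"ty":0,"tz":0,"ax":0,"ay":0,"az":-7},
    {"tx":0,"ty":0,"tz":0,"ax":0,"ay":0,"az":-7}
  ]
}}

```text
clock: 44.87
position: [0.4217, 0.1558, 0.2297]
ee_rot: [-3.041, -0.173, 1.069]
wrist_force: [0.5, 0.0, -0.2]
width: 0.5
```

Request:
{"name": "send_rows", "arguments": {
  "series": [
    {"tx":0,"ty":0,"tz":0,"ax":0,"ay":0,"az":-7},
    {"tx":0,"ty":0,"tz":0,"ax":0,"ay":0,"az":-7},
    {"tx":0,"ty":0,"tz":0,"ax":0,"ay":0,"az":-7},
    {"tx":0,"ty":0,"tz":0,"ax":0,"ay":0,"az":-7},
    {"tx":0,"ty":0,"tz":0,"ax":0,"ay":0,"az":-7},
    {"tx":0,"ty":0,"tz":0,"ax":0,"ay":0,"az":-7},
    {"tx":0,"ty":0,"tz":0,"ax":0,"ay":0,"az":-7},
    {"tx":0,"ty":0,"tz":0,"ax":0,"ay":0,"az":-7}
  ]
}}

```text
clock: 45.53
position: [0.4217, 0.1558, 0.2297]
ee_rot: [3.053, -0.179, 2.063]
wrist_force: [0.3, -0.0, 0.1]
width: 0.499
```

Request:
{"name": "send_rows", "arguments": {
  "series": [
    {"tx":0,"ty":0,"tz":0,"ax":0,"ay":0,"az":-7},
    {"tx":0,"ty":0,"tz":0,"ax":0,"ay":0,"az":-7},
    {"tx":0,"ty":0,"tz":0,"ax":0,"ay":0,"az":-7},
    {"tx":0,"ty":0,"tz":0,"ax":0,"ay":0,"az":-7},
    {"tx":0,"ty":0,"tz":0,"ax":0,"ay":0,"az":-7},
    {"tx":0,"ty":0,"tz":0,"ax":0,"ay":0,"az":-7},
    {"tx":0,"ty":0,"tz":0,"ax":0,"ay":0,"az":-7},
    {"tx":0,"ty":0,"tz":0,"ax":0,"ay":0,"az":-7}
  ]
}}

```text
clock: 46.2
position: [0.4217, 0.1558, 0.2297]
ee_rot: [2.944, -0.028, 3.035]
wrist_force: [-0.1, -0.2, -0.4]
width: 0.503
```

Run:
```python
from path import *
print(robot.get_obs()["joint_pos"].round(3),robot.get_obs()["ee_rot"].round(3))
plan((.48,.376,.1),205,20)
s=Cam("scene");s.crop("s23.png",260,110,380,200,6)
t=Cam("top");t.crop("t23.png",110,200,210,280,6)
```

```text
[ 0.153  0.025  1.796  0.206  1.302 -1.362] [ 2.944 -0.028  3.035]
t 46.2 pos [0.4217 0.1558 0.2297] F [-0.1 -0.2 -0.4] w 47.3
 shift first, cm: [-3.81 19.55 17.04]  turn deg: [  5.9 -17.9 -32.8]  shift after turn: [-9.28 17.49 17.18]
```

Coil A reads as follows. Scene crop: foot (488,202), joint (285,188). Top crop: foot (186,158), joint (278,368).

Run:
```python
from path import *
t=Cam("top");s=Cam("scene")
S=lambda u,v:(260+(u-2.5)/6,110+(v-2.5)/6)
T=lambda u,v:(110+(u-2.5)/6,200+(v-2.5)/6)
a=s.plane([S(489,202),S(285,188)],.012)[:,:2];b=t.plane([T(185,154),T(278,368)],.012)[:,:2]
for x in (a,b,(a+b)/2):
    d=x[0]-x[1]; L=np.linalg.norm(d); print(x.round(4),L.round(4),np.degrees(np.arctan2(d[1],d[0])).round(1),"90mm:",(x[1]+d/L*.03).round(4))
plan((.475,.37,.15),205,20)
```

```text
[[0.5556 0.4108]
 [0.4538 0.3594]] 0.1141 26.8 90mm: [0.4806 0.3729]
[[0.5609 0.4111]
 [0.4543 0.3659]] 0.1158 23.0 90mm: [0.4819 0.3776]
[[0.5583 0.411 ]
 [0.454  0.3626]] 0.1149 24.9 90mm: [0.4813 0.3753]
t 46.4 pos [0.4217 0.156  0.2297] F [-0.8  0.3 -0.2] w 47.0
 shift first, cm: [-3.03 19.91 12.03]  turn deg: [  5.8 -17.9 -33.4]  shift after turn: [-10.32  17.14  12.23]
```

Request:
{"name": "send_rows", "arguments": {
  "series": [
    {"tx":0,"ty":0,"tz":0,"ax":1,"ay":-3,"az":-5.6},
    {"tx":0,"ty":0,"tz":0,"ax":1,"ay":-3,"az":-5.6},
    {"tx":0,"ty":0,"tz":0,"ax":1,"ay":-3,"az":-5.6},
    {"tx":0,"ty":0,"tz":0,"ax":1,"ay":-3,"az":-5.6},
    {"tx":0,"ty":0,"tz":0,"ax":0.9,"ay":-3,"az":-5.5},
    {"tx":0,"ty":0,"tz":0,"ax":0.9,"ay":-2.9,"az":-5.5},
    {"tx":0,"ty":0,"tz":0,"ax":0,"ay":0,"az":0},
    {"tx":0,"ty":0,"tz":0,"ax":0,"ay":0,"az":0}
  ]
}}

```text
clock: 47.07
position: [0.4214, 0.1561, 0.2299]
ee_rot: [3.139, 0.348, -2.706]
wrist_force: [-0.2, 0.3, 1.1]
width: 0.502
```

Request:
{"name": "send_rows", "arguments": {
  "series": [
    {"tx":-1.3,"ty":2.1,"tz":1.5,"ax":0,"ay":0,"az":0},
    {"tx":-1.3,"ty":2.1,"tz":1.5,"ax":0,"ay":0,"az":0},
    {"tx":-1.3,"ty":2.1,"tz":1.5,"ax":0,"ay":0,"az":0},
    {"tx":-1.3,"ty":2.1,"tz":1.5,"ax":0,"ay":0,"az":0},
    {"tx":-1.3,"ty":2.1,"tz":1.5,"ax":0,"ay":0,"az":0},
    {"tx":-1.3,"ty":2.1,"tz":1.5,"ax":0,"ay":0,"az":0},
    {"tx":-1.3,"ty":2.2,"tz":1.5,"ax":0,"ay":0,"az":0},
    {"tx":-1.2,"ty":2.2,"tz":1.5,"ax":0,"ay":0,"az":0}
  ]
}}

```text
clock: 47.73
position: [0.4742, 0.3702, 0.1512]
ee_rot: [3.139, 0.347, -2.707]
wrist_force: [0.8, -0.5, 0.2]
width: 0.5
```

Run:
```python
from path import *
print(robot.get_obs()["joint_pos"].round(3))
plan((.483,.376,.04),205,20)
plan((.483,.376,.0065),205,20)
```

```text
[ 0.631  0.288  1.71  -0.089  0.805 -1.325]
t 47.73 pos [0.4742 0.3702 0.1512] F [ 0.8 -0.5  0.2] w 47.0
 shift first, cm: [ 2.8   0.13 10.81]  turn deg: [ 0.1 -0.1 -0.1]  shift after turn: [ 2.82  0.16 10.81]
t 47.73 pos [0.4742 0.3702 0.1512] F [ 0.8 -0.5  0.2] w 47.0
 shift first, cm: [ 3.94  0.13 13.96]  turn deg: [ 0.1 -0.1 -0.1]  shift after turn: [ 3.97  0.16 13.96]
```

Request:
{"name": "send_rows", "arguments": {
  "series": [
    {"tx":0.35,"ty":0,"tz":1.35,"ax":0,"ay":0,"az":0},
    {"tx":0.35,"ty":0,"tz":1.35,"ax":0,"ay":0,"az":0},
    {"tx":0.35,"ty":0,"tz":1.35,"ax":0,"ay":0,"az":0},
    {"tx":0.35,"ty":0.1,"tz":1.35,"ax":0,"ay":0,"az":0},
    {"tx":0.35,"ty":0,"tz":1.35,"ax":0,"ay":0,"az":0},
    {"tx":0.35,"ty":0,"tz":1.35,"ax":0,"ay":0,"az":0},
    {"tx":0.35,"ty":0,"tz":1.35,"ax":0,"ay":0,"az":0},
    {"tx":0.35,"ty":0,"tz":1.35,"ax":0,"ay":0,"az":0}
  ]
}}

```text
clock: 48.4
position: [0.4832, 0.3741, 0.0399]
ee_rot: [3.14, 0.347, -2.707]
wrist_force: [0.4, -0.2, -0.3]
width: 0.504
```

Run:
```python
from path import *
plan((.483,.376,.0065),205,20)
s=Cam("scene");s.crop("s24.png",260,110,380,200,6)
```

```text
t 48.4 pos [0.4832 0.3741 0.0399] F [ 0.4 -0.2 -0.3] w 47.4
 shift first, cm: [1.08 0.17 3.16]  turn deg: [ 0.1 -0.1 -0.1]  shift after turn: [1.09 0.18 3.16]
```

Run:
```python
from path import *
s=Cam("scene");o=robot.get_obs();R=Rot.from_euler("xyz",o["ee_rot"])
f=lambda P:((s.proj(P)-[260,110])*6+2.5).round(0)
for y in (.0235,-.0235):
    for x in (-.008,.008):
        P=o["position"]+R.apply([x,y,0]); print(y,x,f([P]),f([P-[0,0,.033]]))
```

```text
0.0235 -0.008 [[361. 126.]] [[358. 172.]]
0.0235 0.008 [[334. 131.]] [[331. 177.]]
-0.0235 -0.008 [[355. 180.]] [[352. 226.]]
-0.0235 0.008 [[327. 186.]] [[324. 231.]]
```

The far finger has only about 4 mm of margin, so I'll shift +y by 5 mm while descending.

Request:
{"name": "send_rows", "arguments": {
  "series": [
    {"tx":0,"ty":0.5,"tz":0,"ax":0,"ay":0,"az":0},
    {"tx":0.2,"ty":0,"tz":0.6,"ax":0,"ay":0,"az":0},
    {"tx":0.2,"ty":0,"tz":0.6,"ax":0,"ay":0,"az":0},
    {"tx":0.2,"ty":0,"tz":0.6,"ax":0,"ay":0,"az":0},
    {"tx":0.2,"ty":0,"tz":0.6,"ax":0,"ay":0,"az":0},
    {"tx":0.3,"ty":0,"tz":0.7,"ax":0,"ay":0,"az":0},
    {"tx":0,"ty":0,"tz":0.1,"ax":0,"ay":0,"az":0},
    {"tx":0,"ty":0,"tz":0,"ax":0,"ay":0,"az":0}
  ]
}}

```text
clock: 49.17
position: [0.4809, 0.3788, 0.0065]
ee_rot: [3.141, 0.348, -2.7]
wrist_force: [-0.3, -0.1, -0.6]
width: 0.498
```

Request:
{"name": "send_rows", "arguments": {
  "series": [
    {"tx":0,"ty":0,"tz":0,"ax":0,"ay":0,"az":0},
    {"tx":0,"ty":0,"tz":0,"ax":0,"ay":0,"az":0},
    {"tx":0,"ty":0,"tz":0,"ax":0,"ay":0,"az":0},
    {"tx":0,"ty":0,"tz":0,"ax":0,"ay":0,"az":0},
    {"tx":0,"ty":0,"tz":0,"ax":0,"ay":0,"az":0},
    {"tx":0,"ty":0,"tz":0,"ax":0,"ay":0,"az":0},
    {"tx":0,"ty":0,"tz":0,"ax":0,"ay":0,"az":0},
    {"tx":0,"ty":0,"tz":0,"ax":0,"ay":0,"az":0}
  ],
  "hand": -1
}}

```text
clock: 49.83
position: [0.4813, 0.3791, 0.0076]
ee_rot: [3.141, 0.35, -2.7]
wrist_force: [-1.0, -1.4, 5.0]
width: 0.226
```

Request:
{"name": "send_rows", "arguments": {
  "series": [
    {"tx":-0.2,"ty":0,"tz":-0.5,"ax":0,"ay":0,"az":0},
    {"tx":-0.4,"ty":0,"tz":-1,"ax":0,"ay":0,"az":0},
    {"tx":-0.8,"ty":0,"tz":-2.2,"ax":0,"ay":0,"az":0},
    {"tx":-0.8,"ty":0,"tz":-2.2,"ax":0,"ay":0,"az":0},
    {"tx":-0.8,"ty":0,"tz":-2.2,"ax":0,"ay":0,"az":0},
    {"tx":-0.8,"ty":0,"tz":-2.2,"ax":0,"ay":0,"az":0},
    {"tx":-0.8,"ty":0,"tz":-2.2,"ax":0,"ay":0,"az":0},
    {"tx":-0.8,"ty":0,"tz":-2.2,"ax":0,"ay":0,"az":0}
  ]
}}

```text
clock: 50.5
position: [0.4812, 0.379, 0.1658]
ee_rot: [3.141, 0.349, -2.7]
wrist_force: [0.2, 0.1, -2.9]
width: 0.226
```

Run:
```python
from path import *
o=robot.get_obs();P=o["position"]
print(o["joint_pos"].round(3))
s=Cam("scene");s.crop("s25.png",220,60,380,180,5)
for h in (20,35):
    print(h)
    path([(*P,205,20),(*P,205,0),(.46,.1,.27,205,0),(.46,-.1,.27,205,0),(.46,-.2,.27,205,0),(.46,-.2,.27,h,0)],8)
    q=np.array([-.5,.1,1.6,0,1.4,.5])
    path([(.46,-.25,.27,h,0),(.46,-.25,.27,h,-70),(.54,-.288,.21,h,-70),(.54,-.288,.11,h,-70)],4,q)
```

```text
[ 0.636  0.293  1.665 -0.088  0.842 -1.328]
20
[4.81e-01 3.79e-01 1.66e-01 2.05e+02 2.00e+01] [ 0.64  0.29  1.67 -0.09  0.84 -1.32] maxstep 0.01
[4.81e-01 3.79e-01 1.66e-01 2.05e+02 0.00e+00] [ 0.61  0.47  1.38  0.    1.29 -1.4 ] maxstep 0.06
[4.60e-01 1.00e-01 2.70e-01 2.05e+02 0.00e+00] [ 0.14  0.08  1.64 -0.    1.43 -1.87] maxstep 0.07
[ 4.60e-01 -1.00e-01  2.70e-01  2.05e+02  0.00e+00] [-0.29  0.08  1.64  0.    1.43 -2.3 ] maxstep 0.05
[ 4.60e-01 -2.00e-01  2.70e-01  2.05e+02  0.00e+00] [-0.48  0.15  1.56 -0.    1.44 -2.49] maxstep 0.03
[ 0.46 -0.2   0.27 20.    0.  ] [-0.48  0.15  1.56 -0.    1.44  0.74] maxstep 0.4
[ 0.46 -0.25  0.27 20.    0.  ] [-0.57  0.2   1.5   0.    1.45  0.65] maxstep 0.15
[  0.46  -0.25   0.27  20.   -70.  ] [-1.08  0.12  2.03  1.35  1.27 -0.52] maxstep 0.38
[  0.54   -0.288   0.21   20.    -70.   ] [-0.97  0.38  1.87  1.44  1.16 -0.61] maxstep 0.07
[  0.54   -0.288   0.11   20.    -70.   ] [-0.97  0.58  1.89  1.54  1.14 -0.84] maxstep 0.06
35
[4.81e-01 3.79e-01 1.66e-01 2.05e+02 2.00e+01] [ 0.64  0.29  1.67 -0.09  0.84 -1.32] maxstep 0.01
[4.81e-01 3.79e-01 1.66e-01 2.05e+02 0.00e+00] [ 0.61  0.47  1.38  0.    1.29 -1.4 ] maxstep 0.06
[4.60e-01 1.00e-01 2.70e-01 2.05e+02 0.00e+00] [ 0.14  0.08  1.64 -0.    1.43 -1.87] maxstep 0.07
[ 4.60e-01 -1.00e-01  2.70e-01  2.05e+02  0.00e+00] [-0.29  0.08  1.64  0.    1.43 -2.3 ] maxstep 0.05
[ 4.60e-01 -2.00e-01  2.70e-01  2.05e+02  0.00e+00] [-0.48  0.15  1.56 -0.    1.44 -2.49] maxstep 0.03
[ 0.46 -0.2   0.27 35.    0.  ] [-0.48  0.15  1.56  0.    1.44  0.48] maxstep 0.37
[ 0.46 -0.25  0.27 35.    0.  ] [-0.57  0.2   1.5   0.    1.45  0.39] maxstep 0.11
[  0.46  -0.25   0.27  35.   -70.  ] [-1.08  0.26  1.87  1.21  1.49 -0.56] maxstep 0.33
[  0.54   -0.288   0.21   35.    -70.   ] [-0.98  0.5   1.69  1.27  1.39 -0.59] maxstep 0.06
[  0.54   -0.288   0.11   35.    -70.   ] [-0.98  0.67  1.7   1.31  1.34 -0.78] maxstep 0.05
```

Coil A is held, at (620,220) in the crop. Set tilt to 0, lift and move to mid-bench, then yaw half a turn.

Run:
```python
from path import *
plan((.46,.1,.27),205,0)
```

```text
t 50.55 pos [0.4827 0.3802 0.171 ] F [0.9 1.8 4.4] w 21.3
 shift first, cm: [  9.69 -24.34 -14.21]  turn deg: [ 0.2 20.4  0.3]  shift after turn: [ 13.9  -24.43  -9.9 ]
```

Request:
{"name": "send_rows", "arguments": {
  "series": [
    {"tx":0,"ty":0,"tz":-2,"ax":0,"ay":4,"az":0},
    {"tx":0,"ty":0,"tz":-2,"ax":0,"ay":4,"az":0},
    {"tx":0,"ty":0,"tz":-2,"ax":0,"ay":4,"az":0},
    {"tx":0,"ty":0,"tz":-2,"ax":0,"ay":4,"az":0},
    {"tx":0,"ty":0,"tz":-2,"ax":0,"ay":4,"az":0},
    {"tx":0,"ty":0,"tz":-1,"ax":0,"ay":0,"az":0},
    {"tx":0,"ty":0,"tz":0,"ax":0,"ay":0,"az":0},
    {"tx":0,"ty":0,"tz":0,"ax":0,"ay":0,"az":0}
  ]
}}

```text
clock: 51.22
position: [0.4628, 0.3703, 0.2703]
ee_rot: [3.141, 0.002, -2.7]
wrist_force: [-0.3, 1.0, -3.2]
width: 0.224
```

Run:
```python
from path import *
plan((.46,.1,.27),205,0)
```

```text
t 51.22 pos [0.4628 0.3703 0.2703] F [-0.3  1.  -3.2] w 21.1
 shift first, cm: [ 11.8  -24.32   0.  ]  turn deg: [0.  0.1 0.3]  shift after turn: [ 11.67 -24.38   0.03]
```

Request:
{"name": "send_rows", "arguments": {
  "series": [
    {"tx":0.7,"ty":-1.5,"tz":0,"ax":0,"ay":0,"az":0},
    {"tx":1.2,"ty":-2.4,"tz":0,"ax":0,"ay":0,"az":0},
    {"tx":1.5,"ty":-3.1,"tz":0,"ax":0,"ay":0,"az":0},
    {"tx":1.5,"ty":-3.1,"tz":0,"ax":0,"ay":0,"az":0},
    {"tx":1.5,"ty":-3.1,"tz":0,"ax":0,"ay":0,"az":0},
    {"tx":1.5,"ty":-3.1,"tz":0,"ax":0,"ay":0,"az":0},
    {"tx":1.5,"ty":-3.1,"tz":0,"ax":0,"ay":0,"az":0},
    {"tx":1.5,"ty":-3.1,"tz":0,"ax":0,"ay":0,"az":0}
  ]
}}

```text
clock: 51.88
position: [0.4593, 0.1187, 0.2696]
ee_rot: [3.141, 0.0, -2.7]
wrist_force: [0.5, -0.4, -2.2]
width: 0.228
```

Request:
{"name": "send_rows", "arguments": {
  "series": [
    {"tx":0,"ty":0,"tz":0,"ax":0,"ay":0,"az":5},
    {"tx":0,"ty":0,"tz":0,"ax":0,"ay":0,"az":7},
    {"tx":0,"ty":0,"tz":0,"ax":0,"ay":0,"az":7},
    {"tx":0,"ty":0,"tz":0,"ax":0,"ay":0,"az":7},
    {"tx":0,"ty":0,"tz":0,"ax":0,"ay":0,"az":7},
    {"tx":0,"ty":0,"tz":0,"ax":0,"ay":0,"az":7},
    {"tx":0,"ty":0,"tz":0,"ax":0,"ay":0,"az":7},
    {"tx":0,"ty":0,"tz":0,"ax":0,"ay":0,"az":7}
  ]
}}

```text
clock: 52.55
position: [0.4597, 0.1203, 0.2695]
ee_rot: [3.142, -0.0, 2.635]
wrist_force: [1.1, 0.3, -2.4]
width: 0.227
```

Request:
{"name": "send_rows", "arguments": {
  "series": [
    {"tx":0,"ty":0,"tz":0,"ax":0,"ay":0,"az":7},
    {"tx":0,"ty":0,"tz":0,"ax":0,"ay":0,"az":7},
    {"tx":0,"ty":0,"tz":0,"ax":0,"ay":0,"az":7},
    {"tx":0,"ty":0,"tz":0,"ax":0,"ay":0,"az":7},
    {"tx":0,"ty":0,"tz":0,"ax":0,"ay":0,"az":7},
    {"tx":0,"ty":0,"tz":0,"ax":0,"ay":0,"az":7},
    {"tx":0,"ty":0,"tz":0,"ax":0,"ay":0,"az":7},
    {"tx":0,"ty":0,"tz":0,"ax":0,"ay":0,"az":7}
  ]
}}

```text
clock: 53.22
position: [0.4597, 0.1203, 0.2695]
ee_rot: [-3.141, -0.0, 1.657]
wrist_force: [0.3, 0.0, -2.7]
width: 0.221
```

Request:
{"name": "send_rows", "arguments": {
  "series": [
    {"tx":0,"ty":0,"tz":0,"ax":0,"ay":0,"az":7},
    {"tx":0,"ty":0,"tz":0,"ax":0,"ay":0,"az":7},
    {"tx":0,"ty":0,"tz":0,"ax":0,"ay":0,"az":7},
    {"tx":0,"ty":0,"tz":0,"ax":0,"ay":0,"az":7},
    {"tx":0,"ty":0,"tz":0,"ax":0,"ay":0,"az":7},
    {"tx":0,"ty":0,"tz":0,"ax":0,"ay":0,"az":7},
    {"tx":0,"ty":0,"tz":0,"ax":0,"ay":0,"az":7},
    {"tx":0,"ty":0,"tz":0,"ax":0,"ay":0,"az":5}
  ]
}}

```text
clock: 53.88
position: [0.4597, 0.1203, 0.2696]
ee_rot: [-3.141, 0.0, 0.714]
wrist_force: [-0.7, -0.2, -2.1]
width: 0.224
```

Run:
```python
from path import *
print(robot.get_obs()["joint_pos"].round(3))
plan((.45,-.25,.27),30,0)
```

```text
[0.179 0.086 1.626 0.    1.429 1.035]
t 53.88 pos [0.4597 0.1203 0.2696] F [-0.7 -0.2 -2.1] w 21.1
 shift first, cm: [-24.99  27.34  -0.05]  turn deg: [-0.   0.  10.9]  shift after turn: [-19.35  31.58  -0.04]
```

Request:
{"name": "send_rows", "arguments": {
  "series": [
    {"tx":0,"ty":0,"tz":0,"ax":0,"ay":0,"az":5.5},
    {"tx":0,"ty":0,"tz":0,"ax":0,"ay":0,"az":5.4},
    {"tx":-1.4,"ty":2.3,"tz":0,"ax":0,"ay":0,"az":0},
    {"tx":-1.4,"ty":2.3,"tz":0,"ax":0,"ay":0,"az":0},
    {"tx":-1.4,"ty":2.3,"tz":0,"ax":0,"ay":0,"az":0},
    {"tx":-1.4,"ty":2.3,"tz":0,"ax":0,"ay":0,"az":0},
    {"tx":-1.4,"ty":2.3,"tz":0,"ax":0,"ay":0,"az":0},
    {"tx":-1.4,"ty":2.3,"tz":0,"ax":0,"ay":0,"az":0}
  ]
}}

```text
clock: 54.55
position: [0.4568, -0.0423, 0.2696]
ee_rot: [-3.141, -0.0, 0.531]
wrist_force: [-0.0, -0.3, -3.0]
width: 0.226
```

Request:
{"name": "send_rows", "arguments": {
  "series": [
    {"tx":-1.4,"ty":2.3,"tz":0,"ax":0,"ay":0,"az":0},
    {"tx":-1.4,"ty":2.3,"tz":0,"ax":0,"ay":0,"az":0},
    {"tx":-1.4,"ty":2.3,"tz":0,"ax":0,"ay":0,"az":0},
    {"tx":-1.4,"ty":2.3,"tz":0,"ax":0,"ay":0,"az":0},
    {"tx":-1.4,"ty":2.3,"tz":0,"ax":0,"ay":0,"az":0},
    {"tx":-1.4,"ty":2.3,"tz":0,"ax":0,"ay":0,"az":0},
    {"tx":-1.4,"ty":2.3,"tz":0,"ax":0,"ay":0,"az":0},
    {"tx":-1.4,"ty":2.1,"tz":0,"ax":0,"ay":0,"az":0}
  ]
}}

```text
clock: 55.22
position: [0.4525, -0.2559, 0.2693]
ee_rot: [-3.141, 0.0, 0.53]
wrist_force: [1.1, 0.3, -2.0]
width: 0.224
```

Request:
{"name": "send_rows", "arguments": {
  "series": [
    {"tx":0,"ty":0,"tz":0,"ax":0,"ay":6,"az":0},
    {"tx":0,"ty":0,"tz":0,"ax":0,"ay":6,"az":0},
    {"tx":0,"ty":0,"tz":0,"ax":0,"ay":6,"az":0},
    {"tx":0,"ty":0,"tz":0,"ax":0,"ay":6,"az":0},
    {"tx":0,"ty":0,"tz":0,"ax":0,"ay":6,"az":0},
    {"tx":0,"ty":0,"tz":0,"ax":0,"ay":6,"az":0},
    {"tx":0,"ty":0,"tz":0,"ax":0,"ay":6,"az":0},
    {"tx":0,"ty":0,"tz":0,"ax":0,"ay":6,"az":0}
  ]
}}

```text
clock: 55.88
position: [0.4526, -0.2547, 0.2699]
ee_rot: [3.141, -0.841, 0.528]
wrist_force: [0.3, -0.4, -2.8]
width: 0.224
```

Run:
```python
from path import *
print(robot.get_obs()["joint_pos"].round(3))
plan((.46,-.25,.26),30,-70)
```

```text
[-0.989  0.105  1.818  0.883  1.299 -0.234]
t 55.88 pos [ 0.4526 -0.2547  0.2699] F [ 0.3 -0.4 -2.8] w 21.1
 shift first, cm: [-0.16 -0.04  1.31]  turn deg: [-0.1 21.8  0.1]  shift after turn: [-0.63 -0.04  1.16]
```

Request:
{"name": "send_rows", "arguments": {
  "series": [
    {"tx":0,"ty":0,"tz":0,"ax":0,"ay":6,"az":0},
    {"tx":0,"ty":0,"tz":0,"ax":0,"ay":6,"az":0},
    {"tx":0,"ty":0,"tz":0,"ax":0,"ay":6,"az":0},
    {"tx":0,"ty":0,"tz":0,"ax":0,"ay":3.8,"az":0},
    {"tx":0,"ty":0,"tz":0,"ax":0,"ay":0,"az":0},
    {"tx":0,"ty":0,"tz":0,"ax":0,"ay":0,"az":0},
    {"tx":0,"ty":0,"tz":0,"ax":0,"ay":0,"az":0},
    {"tx":0,"ty":0,"tz":0,"ax":0,"ay":0,"az":0}
  ]
}}

```text
clock: 56.55
position: [0.4535, -0.2546, 0.2713]
ee_rot: [3.139, -1.216, 0.533]
wrist_force: [0.6, 0.4, -1.6]
width: 0.22
```

Run:
```python
from path import *
print(robot.get_obs()["joint_pos"].round(3))
plan((.46,-.25,.26),30,-70)
t=Cam("top");s=Cam("scene")
t.crop("t26.png",280,160,430,270,5);s.crop("s26.png",110,150,260,270,5)
```

```text
[-1.103  0.211  1.915  1.236  1.437 -0.545]
t 56.55 pos [ 0.4535 -0.2546  0.2713] F [ 0.6  0.4 -1.6] w 20.7
 shift first, cm: [-0.78 -0.07  1.14]  turn deg: [-0.4  0.3  0.2]  shift after turn: [-0.79 -0.07  1.13]
```

Coil A is foot-down. Connector at top (580,362) and scene (272,166); foot at scene (328,390).

Run:
```python
from path import *
t=Cam("top");s=Cam("scene")
S=lambda u,v:(110+(u-2)/5,150+(v-2)/5)
T=lambda u,v:(280+(u-2)/5,160+(v-2)/5)
H,e=tri(t,T(580,362),s,S(272,166)); print(H,e)
for z in (H[2]-.15,): print("foot s",s.plane([S(328,390)],z), "pred px scene",(s.proj([[H[0],H[1],z]])-[110,150])*5+2,"top",(t.proj([[H[0],H[1],z]])-[280,160])*5+2)
print("edges",(s.proj([[H[0]+.012*c,H[1]+.012*d,z] for c,d in [(1,0),(-1,0),(0,1),(0,-1)]])-[110,150])*5+2)
o=robot.get_obs(); print(o["position"]-H)
```

```text
[ 0.44835718 -0.25603802  0.33847664] 0.00015554556875041107
foot s [[ 0.44697247 -0.25706295  0.18847664]] pred px scene [[331.64133279 389.80449436]] top [[520.22098117 413.46516972]]
edges [[351.00755486 400.53960225]
 [312.45758185 379.15989158]
 [348.15386529 373.16408491]
 [314.96193127 406.62801002]]
[ 0.00507588  0.00133556 -0.06719936]
```

Run:
```python
from path import *
plan((.5457,-.286,.203),30,-70)
```

```text
t 56.75 pos [ 0.4534 -0.2547  0.2713] F [-0.3  0.5 -2.1] w 21.4
 shift first, cm: [-4.21  7.37  8.34]  turn deg: [-0.4  0.2  0.2]  shift after turn: [-4.22  7.32  8.37]
```

Request:
{"name": "send_rows", "arguments": {
  "series": [
    {"tx":-0.5,"ty":0.9,"tz":1,"ax":0,"ay":0,"az":0},
    {"tx":-0.5,"ty":0.9,"tz":1,"ax":0,"ay":0,"az":0},
    {"tx":-0.5,"ty":0.9,"tz":1,"ax":0,"ay":0,"az":0},
    {"tx":-0.5,"ty":0.9,"tz":1,"ax":0,"ay":0,"az":0},
    {"tx":-0.5,"ty":0.9,"tz":1.1,"ax":0,"ay":0,"az":0},
    {"tx":-0.5,"ty":0.9,"tz":1.1,"ax":0,"ay":0,"az":0},
    {"tx":-0.6,"ty":1,"tz":1.1,"ax":0,"ay":0,"az":0},
    {"tx":-0.6,"ty":1,"tz":1.1,"ax":0,"ay":0,"az":0}
  ]
}}

```text
clock: 57.42
position: [0.5469, -0.2862, 0.2021]
ee_rot: [-3.141, -1.218, 0.53]
wrist_force: [-0.1, -0.5, -2.5]
width: 0.224
```

Request:
{"name": "send_rows", "arguments": {
  "series": [
    {"tx":0,"ty":0,"tz":0,"ax":0,"ay":0,"az":0},
    {"tx":0,"ty":0,"tz":0,"ax":0,"ay":0,"az":0},
    {"tx":0,"ty":0,"tz":0,"ax":0,"ay":0,"az":0},
    {"tx":0,"ty":0,"tz":0,"ax":0,"ay":0,"az":0},
    {"tx":0,"ty":0,"tz":0,"ax":0,"ay":0,"az":0},
    {"tx":0,"ty":0,"tz":0,"ax":0,"ay":0,"az":0},
    {"tx":0,"ty":0,"tz":0,"ax":0,"ay":0,"az":0},
    {"tx":0,"ty":0,"tz":0,"ax":0,"ay":0,"az":0}
  ]
}}

```text
clock: 58.08
position: [0.5461, -0.2862, 0.2027]
ee_rot: [-3.141, -1.218, 0.53]
wrist_force: [-0.1, 0.1, -2.2]
width: 0.221
```

Run:
```python
from path import *
plan((.5457,-.286,.203),30,-70)
t=Cam("top");s=Cam("scene")
t.crop("t27.png",320,160,440,260,6);s.crop("s27.png",140,180,260,280,6)
```

```text
t 58.08 pos [ 0.5461 -0.2862  0.2027] F [-0.1  0.1 -2.2] w 20.8
 shift first, cm: [ 0.02 -0.04 -0.03]  turn deg: [-0.4  0.2  0.1]  shift after turn: [ 0.02 -0.04 -0.03]
```

Connector at top (476,229) and scene (318,312); foot at scene (376,558). Verifying.

Run:
```python
from path import *
t=Cam("top");s=Cam("scene")
S=lambda u,v:(140+(u-2.5)/6,180+(v-2.5)/6)
T=lambda u,v:(320+(u-2.5)/6,160+(v-2.5)/6)
H,e=tri(t,T(476,229),s,S(318,312)); print("A head",H,e)
B,e=tri(t,T(134,319),s,S(537,242)); print("B head",B,e)
print("foot s",s.plane([S(376,558)],H[2]-.15))
```

```text
A head [ 0.542581   -0.28806493  0.27143654] 0.0026159962532877066
B head [ 0.53266456 -0.15865452  0.17298963] 0.003663261232300712
foot s [[ 0.54460848 -0.29118866  0.12143654]]
```

Run:
```python
from path import *
plan((.543,-.2852,.203),30,-70)
plan((.543,-.2852,.148),30,-70)
```

```text
t 58.28 pos [ 0.5462 -0.2862  0.2025] F [-0.5  0.1 -2.9] w 21.0
 shift first, cm: [-0.03 -0.24 -0.23]  turn deg: [-0.4  0.2  0.1]  shift after turn: [-0.03 -0.24 -0.23]
t 58.28 pos [ 0.5462 -0.2862  0.2025] F [-0.5  0.1 -2.9] w 21.0
 shift first, cm: [-5.2  -0.24  1.67]  turn deg: [-0.4  0.2  0.1]  shift after turn: [-5.2  -0.24  1.65]
```

Request:
{"name": "send_rows", "arguments": {
  "series": [
    {"tx":0,"ty":-0.25,"tz":-0.2,"ax":0,"ay":0,"az":0},
    {"tx":-0.6,"ty":0,"tz":0.22,"ax":0,"ay":0,"az":0},
    {"tx":-0.7,"ty":0,"tz":0.26,"ax":0,"ay":0,"az":0},
    {"tx":-0.8,"ty":0,"tz":0.3,"ax":0,"ay":0,"az":0},
    {"tx":-0.8,"ty":0,"tz":0.3,"ax":0,"ay":0,"az":0},
    {"tx":-0.8,"ty":0,"tz":0.29,"ax":0,"ay":0,"az":0},
    {"tx":-0.8,"ty":0,"tz":0.29,"ax":0,"ay":0,"az":0},
    {"tx":-0.7,"ty":0,"tz":0.25,"ax":0,"ay":0,"az":0}
  ]
}}

```text
clock: 58.95
position: [0.5432, -0.2848, 0.1465]
ee_rot: [-3.138, -1.218, 0.527]
wrist_force: [-0.5, -0.7, -2.6]
width: 0.223
```

Run:
```python
from path import *
plan((.543,-.2852,.112),30,-70)
s=Cam("scene");s.crop("s28.png",140,180,260,280,6)
```

```text
t 58.95 pos [ 0.5432 -0.2848  0.1465] F [-0.5 -0.7 -2.6] w 21.0
 shift first, cm: [-3.25  0.03  1.15]  turn deg: [-0.4  0.2  0.1]  shift after turn: [-3.26  0.02  1.14]
```

No contact force. Continuing down.

Request:
{"name": "send_rows", "arguments": {
  "series": [
    {"tx":-0.5,"ty":0,"tz":0.18,"ax":0,"ay":0,"az":0},
    {"tx":-0.5,"ty":0,"tz":0.18,"ax":0,"ay":0,"az":0},
    {"tx":-0.5,"ty":0,"tz":0.18,"ax":0,"ay":0,"az":0},
    {"tx":-0.5,"ty":0,"tz":0.18,"ax":0,"ay":0,"az":0},
    {"tx":-0.5,"ty":0,"tz":0.18,"ax":0,"ay":0,"az":0},
    {"tx":-0.4,"ty":0,"tz":0.14,"ax":0,"ay":0,"az":0},
    {"tx":-0.2,"ty":0,"tz":0.07,"ax":0,"ay":0,"az":0},
    {"tx":0,"ty":0,"tz":0,"ax":0,"ay":0,"az":0}
  ]
}}

```text
clock: 59.67
position: [0.543, -0.285, 0.1144]
ee_rot: [-3.138, -1.218, 0.527]
wrist_force: [0.1, -0.3, -2.3]
width: 0.229
```

Request:
{"name": "send_rows", "arguments": {
  "series": [
    {"tx":0,"ty":0,"tz":0,"ax":0,"ay":0,"az":0},
    {"tx":0,"ty":0,"tz":0,"ax":0,"ay":0,"az":0},
    {"tx":0,"ty":0,"tz":0,"ax":0,"ay":0,"az":0},
    {"tx":0,"ty":0,"tz":0,"ax":0,"ay":0,"az":0},
    {"tx":0,"ty":0,"tz":0,"ax":0,"ay":0,"az":0},
    {"tx":0,"ty":0,"tz":0,"ax":0,"ay":0,"az":0},
    {"tx":0,"ty":0,"tz":0,"ax":0,"ay":0,"az":0},
    {"tx":0,"ty":0,"tz":0,"ax":0,"ay":0,"az":0}
  ],
  "hand": -0.2
}}

```text
clock: 60.33
position: [0.543, -0.2851, 0.1149]
ee_rot: [-3.141, -1.218, 0.529]
wrist_force: [0.2, 0.3, 0.3]
width: 0.397
```

Run:
```python
from path import *
plan((.543,-.2852,.112),30,-70)
s=Cam("scene");s.crop("s29.png",120,190,260,300,5)
t=Cam("top");t.crop("t29.png",320,160,440,260,6)
```

```text
t 60.33 pos [ 0.543  -0.2851  0.1149] F [0.2 0.3 0.3] w 37.3
 shift first, cm: [-0.28  0.01  0.09]  turn deg: [-0.4  0.2  0.1]  shift after turn: [-0.28  0.01  0.09]
```

Request:
{"name": "send_rows", "arguments": {
  "series": [
    {"tx":0,"ty":0,"tz":-0.8,"ax":0,"ay":0,"az":0},
    {"tx":0,"ty":0,"tz":-1,"ax":0,"ay":0,"az":0},
    {"tx":0,"ty":0,"tz":-1.2,"ax":0,"ay":0,"az":0},
    {"tx":0,"ty":0,"tz":-1.5,"ax":0,"ay":0,"az":0},
    {"tx":0.5,"ty":0,"tz":-1.5,"ax":0,"ay":0,"az":0},
    {"tx":2,"ty":0,"tz":-1.5,"ax":0,"ay":0,"az":0},
    {"tx":2.5,"ty":0,"tz":-1.5,"ax":0,"ay":0,"az":0},
    {"tx":2.5,"ty":0,"tz":-1.5,"ax":0,"ay":0,"az":0}
  ]
}}

```text
clock: 61.1
position: [0.479, -0.3226, 0.2231]
ee_rot: [-3.139, -1.218, 0.526]
wrist_force: [0.8, 0.5, 0.9]
width: 0.402
```

Run:
```python
from path import *
print(robot.get_obs()["joint_pos"].round(3))
s=Cam("scene");s.crop("s30.png",120,190,260,300,5)
t=Cam("top");t.crop("t30.png",280,140,440,260,5)
o=robot.get_obs();P=o["position"]
plan((.40,-.218,.22),0,0)
path([(*P,30,-70),(.41,-.218,.23,0,0),(.41,-.218,.065,0,0),(.525,-.218,.065,0,0)])
```

```text
[-1.118  0.429  1.754  1.237  1.431 -0.601]
t 61.2 pos [ 0.4796 -0.3238  0.2263] F [ 0.4 -0.2 -0.1] w 37.6
 shift first, cm: [ -1.04 -13.16  -1.26]  turn deg: [-18.1 -68.2  26.7]  shift after turn: [ -7.96 -10.58   0.63]
[  0.48   -0.324   0.226  30.    -70.   ] [-1.12  0.42  1.75  1.24  1.43 -0.6 ] maxstep 0.0
[ 0.41  -0.218  0.23   0.     0.   ] [-0.57  0.09  1.72 -0.    1.34  1.  ] maxstep 0.51
[ 0.41  -0.218  0.065  0.     0.   ] [-0.57  0.29  1.9  -0.    0.95  1.  ] maxstep 0.1
[ 0.525 -0.218  0.065  0.     0.   ] [-0.46  0.49  1.6   0.    1.05  1.11] maxstep 0.08
```

Both coils stand seated, at top (313,355) and (555,345). I'll check their heights, and check the full view for a third coil.

Run:
```python
from path import *
t=Cam("top");s=Cam("scene")
S=lambda u,v:(120+(u-2)/5,190+(v-2)/5)
T=lambda u,v:(280+(u-2)/5,140+(v-2)/5)
print(tri(t,T(558,343),s,S(393,338)),tri(t,T(313,352),s,S(560,155)))
t.crop("t31.png",0,0,560,420,1); s.crop("s31.png",0,0,560,420,1)
```

```text
(array([ 0.5388218 , -0.28705712,  0.17437776]), np.float64(0.000664023453747878)) (array([ 0.53993796, -0.15914553,  0.17535002]), np.float64(0.0022372915320963103))
```

No third coil anywhere on the bench. Next, push home: turn the tool down, shut the fingers, and go in front of the bar.

Request:
{"name": "send_rows", "arguments": {
  "series": [
    {"tx":0,"ty":0,"tz":0,"ax":-1.6,"ay":-6.2,"az":2.4},
    {"tx":0,"ty":0,"tz":0,"ax":-1.6,"ay":-6.2,"az":2.4},
    {"tx":0,"ty":0,"tz":0,"ax":-1.6,"ay":-6.2,"az":2.4},
    {"tx":0,"ty":0,"tz":0,"ax":-1.6,"ay":-6.2,"az":2.4},
    {"tx":0,"ty":0,"tz":0,"ax":-1.6,"ay":-6.2,"az":2.4},
    {"tx":0,"ty":0,"tz":0,"ax":-1.6,"ay":-6.2,"az":2.4},
    {"tx":0,"ty":0,"tz":0,"ax":-1.6,"ay":-6.2,"az":2.4},
    {"tx":0,"ty":0,"tz":0,"ax":-1.6,"ay":-6.2,"az":2.4}
  ],
  "hand": -1
}}

```text
clock: 61.97
position: [0.4798, -0.3222, 0.2212]
ee_rot: [-3.067, -0.32, 0.119]
wrist_force: [-0.6, -0.4, -0.9]
width: 0.008
```

Request:
{"name": "send_rows", "arguments": {
  "series": [
    {"tx":0,"ty":0,"tz":0,"ax":-1.7,"ay":-6.2,"az":2.5},
    {"tx":0,"ty":0,"tz":0,"ax":-1.7,"ay":-6.2,"az":2.5},
    {"tx":0,"ty":0,"tz":0,"ax":-1.7,"ay":-6.2,"az":2.5},
    {"tx":0,"ty":0,"tz":0,"ax":0,"ay":0,"az":0},
    {"tx":0,"ty":0,"tz":0,"ax":0,"ay":0,"az":0},
    {"tx":0,"ty":0,"tz":0,"ax":0,"ay":0,"az":0},
    {"tx":0,"ty":0,"tz":0,"ax":0,"ay":0,"az":0},
    {"tx":0,"ty":0,"tz":0,"ax":0,"ay":0,"az":0}
  ]
}}

```text
clock: 62.63
position: [0.4797, -0.3223, 0.2214]
ee_rot: [-3.135, 0.003, 0.003]
wrist_force: [1.1, 0.4, 1.0]
width: 0.005
```

Run:
```python
from path import *
print(robot.get_obs()["joint_pos"].round(3))
plan((.405,-.218,.2),0,0)
```

```text
[-0.657  0.355  1.411  0.004  1.382  0.91 ]
t 62.63 pos [ 0.4797 -0.3223  0.2214] F [1.1 0.4 1. ] w 0.4
 shift first, cm: [ -7.43 -10.44   2.24]  turn deg: [-0.4  0.2  0.2]  shift after turn: [ -7.47 -10.43   2.14]
```

Request:
{"name": "send_rows", "arguments": {
  "series": [
    {"tx":-1,"ty":-1.5,"tz":0,"ax":0,"ay":0,"az":0},
    {"tx":-1,"ty":-1.5,"tz":0,"ax":0,"ay":0,"az":0},
    {"tx":-1,"ty":-1.5,"tz":0,"ax":0,"ay":0,"az":0},
    {"tx":-1,"ty":-1.5,"tz":0,"ax":0,"ay":0,"az":0},
    {"tx":-1,"ty":-1.5,"tz":0,"ax":0,"ay":0,"az":0},
    {"tx":-1,"ty":-1.5,"tz":0,"ax":0,"ay":0,"az":0},
    {"tx":-1,"ty":-1.4,"tz":0,"ax":0,"ay":0,"az":0},
    {"tx":-0.5,"ty":0,"tz":0,"ax":0,"ay":0,"az":0}
  ]
}}

```text
clock: 63.3
position: [0.4039, -0.2169, 0.2228]
ee_rot: [-3.135, 0.003, 0.004]
wrist_force: [-0.1, -0.6, 0.3]
width: 0.001
```

Request:
{"name": "send_rows", "arguments": {
  "series": [
    {"tx":0,"ty":0,"tz":1.5,"ax":0,"ay":0,"az":0},
    {"tx":0,"ty":0,"tz":2,"ax":0,"ay":0,"az":0},
    {"tx":0,"ty":0,"tz":2,"ax":0,"ay":0,"az":0},
    {"tx":0,"ty":0,"tz":2,"ax":0,"ay":0,"az":0},
    {"tx":0,"ty":0,"tz":2,"ax":0,"ay":0,"az":0},
    {"tx":0,"ty":0,"tz":2,"ax":0,"ay":0,"az":0},
    {"tx":0,"ty":0,"tz":2,"ax":0,"ay":0,"az":0},
    {"tx":0,"ty":0,"tz":2,"ax":0,"ay":0,"az":0}
  ]
}}

```text
clock: 63.97
position: [0.4042, -0.218, 0.0666]
ee_rot: [-3.135, 0.003, 0.003]
wrist_force: [0.2, 0.1, 0.2]
width: 0.004
```

Run:
```python
from path import *
plan((.405,-.218,.065),0,0)
s=Cam("scene");s.crop("s32.png",120,170,280,290,5)
```

```text
t 63.97 pos [ 0.4042 -0.218   0.0666] F [0.2 0.1 0.2] w 0.4
 shift first, cm: [0.08 0.   0.16]  turn deg: [-0.4  0.2  0.2]  shift after turn: [0.08 0.   0.16]
```

Request:
{"name": "send_rows", "arguments": {
  "series": [
    {"tx":0.5,"ty":0,"tz":0,"ax":0,"ay":0,"az":0},
    {"tx":0.7,"ty":0,"tz":0,"ax":0,"ay":0,"az":0},
    {"tx":0.7,"ty":0,"tz":0,"ax":0,"ay":0,"az":0},
    {"tx":0.7,"ty":0,"tz":0,"ax":0,"ay":0,"az":0},
    {"tx":0.7,"ty":0,"tz":0,"ax":0,"ay":0,"az":0},
    {"tx":0.7,"ty":0,"tz":0,"ax":0,"ay":0,"az":0},
    {"tx":0.7,"ty":0,"tz":0,"ax":0,"ay":0,"az":0},
    {"tx":0.7,"ty":0,"tz":0,"ax":0,"ay":0,"az":0}
  ]
}}

```text
clock: 64.68
position: [0.4591, -0.217, 0.0674]
ee_rot: [-3.135, 0.004, 0.004]
wrist_force: [-4.1, -0.9, 3.1]
width: 0.005
```

Request:
{"name": "send_rows", "arguments": {
  "series": [
    {"tx":0.7,"ty":0,"tz":0,"ax":0,"ay":0,"az":0},
    {"tx":0.7,"ty":0,"tz":0,"ax":0,"ay":0,"az":0},
    {"tx":0.7,"ty":0,"tz":0,"ax":0,"ay":0,"az":0},
    {"tx":0.7,"ty":0,"tz":0,"ax":0,"ay":0,"az":0},
    {"tx":0.7,"ty":0,"tz":0,"ax":0,"ay":0,"az":0},
    {"tx":0.7,"ty":0,"tz":0,"ax":0,"ay":0,"az":0},
    {"tx":0.7,"ty":0,"tz":0,"ax":0,"ay":0,"az":0},
    {"tx":0.7,"ty":0,"tz":0,"ax":0,"ay":0,"az":0}
  ]
}}

```text
clock: 65.35
position: [0.515, -0.2168, 0.067]
ee_rot: [-3.135, 0.004, 0.004]
wrist_force: [-3.2, -2.2, 2.6]
width: 0.003
```

Run:
```python
from path import *
plan((.525,-.218,.065),0,0)
s=Cam("scene");s.crop("s33.png",120,170,310,310,4)
```

```text
t 65.35 pos [ 0.515  -0.2168  0.067 ] F [-3.2 -2.2  2.6] w 0.3
 shift first, cm: [1.   0.12 0.2 ]  turn deg: [-0.4  0.2  0.2]  shift after turn: [1.   0.12 0.2 ]
```

Sliding well with low force. Final centimetre in small steps.

Request:
{"name": "send_rows", "arguments": {
  "series": [
    {"tx":0.3,"ty":0,"tz":0,"ax":0,"ay":0,"az":0},
    {"tx":0.3,"ty":0,"tz":0,"ax":0,"ay":0,"az":0},
    {"tx":0.3,"ty":0,"tz":0,"ax":0,"ay":0,"az":0},
    {"tx":0.2,"ty":0,"tz":0,"ax":0,"ay":0,"az":0},
    {"tx":0,"ty":0,"tz":0,"ax":0,"ay":0,"az":0},
    {"tx":0,"ty":0,"tz":0,"ax":0,"ay":0,"az":0},
    {"tx":0,"ty":0,"tz":0,"ax":0,"ay":0,"az":0},
    {"tx":0,"ty":0,"tz":0,"ax":0,"ay":0,"az":0}
  ]
}}

```text
clock: 66.07
position: [0.5254, -0.2167, 0.0671]
ee_rot: [-3.135, 0.004, 0.004]
wrist_force: [0.1, 0.5, -0.1]
width: 0.007
```

Request:
{"name": "send_rows", "arguments": {
  "series": [
    {"tx":0.2,"ty":0,"tz":0,"ax":0,"ay":0,"az":0},
    {"tx":0.2,"ty":0,"tz":0,"ax":0,"ay":0,"az":0},
    {"tx":0,"ty":0,"tz":0,"ax":0,"ay":0,"az":0},
    {"tx":0,"ty":0,"tz":0,"ax":0,"ay":0,"az":0},
    {"tx":0,"ty":0,"tz":0,"ax":0,"ay":0,"az":0},
    {"tx":0,"ty":0,"tz":0,"ax":0,"ay":0,"az":0},
    {"tx":0,"ty":0,"tz":0,"ax":0,"ay":0,"az":0},
    {"tx":0,"ty":0,"tz":0,"ax":0,"ay":0,"az":0}
  ]
}}

```text
clock: 66.73
position: [0.5277, -0.2167, 0.067]
ee_rot: [-3.134, 0.008, 0.004]
wrist_force: [-15.8, 1.5, 9.9]
width: 0.002
```

At the stop (16 N). Back off, rise, and go to the bolt tab.

Request:
{"name": "send_rows", "arguments": {
  "series": [
    {"tx":-0.6,"ty":0,"tz":0,"ax":0,"ay":0,"az":0},
    {"tx":-1,"ty":0,"tz":0,"ax":0,"ay":0,"az":0},
    {"tx":-1,"ty":0,"tz":-1,"ax":0,"ay":0,"az":0},
    {"tx":0,"ty":0,"tz":-2,"ax":0,"ay":0,"az":0},
    {"tx":0,"ty":0,"tz":-2.5,"ax":0,"ay":0,"az":0},
    {"tx":0,"ty":0,"tz":-2.5,"ax":0,"ay":0,"az":0},
    {"tx":0,"ty":0,"tz":-2,"ax":0,"ay":0,"az":0},
    {"tx":0,"ty":0,"tz":0,"ax":0,"ay":0,"az":0}
  ],
  "hand": -0.1
}}

```text
clock: 67.4
position: [0.5053, -0.2181, 0.1713]
ee_rot: [-3.138, -0.002, 0.004]
wrist_force: [0.6, -0.0, 0.2]
width: 0.449
```

Run:
```python
from path import *
print(robot.get_obs()["joint_pos"].round(3))
plan((.545,-.004,.16),0,0)
P=robot.get_obs()["position"]
path([(*P,0,0),(.545,-.004,.16,0,0),(.545,-.004,.16,0,-20),(.563,-.004,.048,0,-20),(.563,-.05,.048,0,-20)])
t=Cam("top");t.crop("t34.png",250,140,450,280,4)
```

```text
[-0.476  0.33   1.563  0.004  1.248  1.09 ]
t 67.4 pos [ 0.5053 -0.2181  0.1713] F [ 0.6 -0.   0.2] w 42.2
 shift first, cm: [  4.05 -21.39   1.21]  turn deg: [-0.2 -0.1  0.2]  shift after turn: [  3.97 -21.41   1.13]
[ 0.505 -0.218  0.171  0.     0.   ] [-0.47  0.33  1.56 -0.    1.25  1.1 ] maxstep 0.01
[ 0.545 -0.004  0.16   0.     0.   ] [-0.07  0.33  1.59 -0.    1.22  1.5 ] maxstep 0.1
[ 5.45e-01 -4.00e-03  1.60e-01  0.00e+00 -2.00e+01] [-0.09  0.15  1.86  0.04  0.79  1.46] maxstep 0.11
[ 5.63e-01 -4.00e-03  4.80e-02  0.00e+00 -2.00e+01] [-0.09  0.36  1.9   0.06  0.53  1.44] maxstep 0.06
[  0.563  -0.05    0.048   0.    -20.   ] [-0.18  0.36  1.89  0.12  0.54  1.29] maxstep 0.04
```

The carriage is home: block front edge at crop y≈228, as at the start. The tab is at (131,302).

Request:
{"name": "send_rows", "arguments": {
  "series": [
    {"tx":0.5,"ty":-2.7,"tz":0.1,"ax":0,"ay":0,"az":0},
    {"tx":0.5,"ty":-2.7,"tz":0.1,"ax":0,"ay":0,"az":0},
    {"tx":0.5,"ty":-2.7,"tz":0.1,"ax":0,"ay":0,"az":0},
    {"tx":0.5,"ty":-2.7,"tz":0.1,"ax":0,"ay":0,"az":0},
    {"tx":0.5,"ty":-2.7,"tz":0.1,"ax":0,"ay":0,"az":0},
    {"tx":0.5,"ty":-2.7,"tz":0.1,"ax":0,"ay":0,"az":0},
    {"tx":0.5,"ty":-2.7,"tz":0.1,"ax":0,"ay":0,"az":0},
    {"tx":0.5,"ty":-2.5,"tz":0.1,"ax":0,"ay":0,"az":0}
  ]
}}

```text
clock: 68.12
position: [0.5426, -0.0016, 0.1589]
ee_rot: [-3.135, 0.005, 0.004]
wrist_force: [0.1, -0.4, -0.1]
width: 0.449
```

Request:
{"name": "send_rows", "arguments": {
  "series": [
    {"tx":0,"ty":0,"tz":0,"ax":0,"ay":6,"az":0},
    {"tx":0,"ty":0,"tz":0,"ax":0,"ay":7,"az":0},
    {"tx":0,"ty":0,"tz":0,"ax":0,"ay":7,"az":0},
    {"tx":0,"ty":0,"tz":0,"ax":0,"ay":0,"az":0},
    {"tx":0,"ty":0,"tz":0,"ax":0,"ay":0,"az":0},
    {"tx":0,"ty":0,"tz":0,"ax":0,"ay":0,"az":0},
    {"tx":0,"ty":0,"tz":0,"ax":0,"ay":0,"az":0},
    {"tx":0,"ty":0,"tz":0,"ax":0,"ay":0,"az":0}
  ]
}}

```text
clock: 68.78
position: [0.5435, -0.0033, 0.1602]
ee_rot: [-3.135, -0.344, 0.001]
wrist_force: [-0.2, -0.8, -0.2]
width: 0.45
```

Run:
```python
from path import *
plan((.563,-.004,.1),0,-20)
plan((.563,-.004,.048),0,-20)
```

```text
t 68.78 pos [ 0.5435 -0.0033  0.1602] F [-0.2 -0.8 -0.2] w 42.3
 shift first, cm: [-0.19  0.11  6.32]  turn deg: [-0.4  0.3  0.1]  shift after turn: [-0.22  0.07  6.32]
t 68.78 pos [ 0.5435 -0.0033  0.1602] F [-0.2 -0.8 -0.2] w 42.3
 shift first, cm: [-1.94  0.15 11.22]  turn deg: [-0.4  0.3  0.1]  shift after turn: [-2.    0.07 11.21]
```

Request:
{"name": "send_rows", "arguments": {
  "series": [
    {"tx":-0.3,"ty":0,"tz":1.4,"ax":0,"ay":0,"az":0},
    {"tx":-0.3,"ty":0,"tz":1.6,"ax":0,"ay":0,"az":0},
    {"tx":-0.3,"ty":0,"tz":1.6,"ax":0,"ay":0,"az":0},
    {"tx":-0.3,"ty":0,"tz":1.6,"ax":0,"ay":0,"az":0},
    {"tx":-0.3,"ty":0.1,"tz":1.6,"ax":0,"ay":0,"az":0},
    {"tx":-0.2,"ty":0,"tz":1.5,"ax":0,"ay":0,"az":0},
    {"tx":-0.2,"ty":0,"tz":1.2,"ax":0,"ay":0,"az":0},
    {"tx":0,"ty":0,"tz":0.7,"ax":0,"ay":0,"az":0}
  ]
}}

```text
clock: 69.45
position: [0.5628, -0.0034, 0.0467]
ee_rot: [-3.135, -0.342, 0.001]
wrist_force: [-0.7, 0.2, 0.5]
width: 0.45
```

Request:
{"name": "send_rows", "arguments": {
  "series": [
    {"tx":0,"ty":0,"tz":0,"ax":0,"ay":0,"az":0},
    {"tx":0,"ty":0,"tz":0,"ax":0,"ay":0,"az":0},
    {"tx":0,"ty":0,"tz":0,"ax":0,"ay":0,"az":0},
    {"tx":0,"ty":0,"tz":0,"ax":0,"ay":0,"az":0},
    {"tx":0,"ty":0,"tz":0,"ax":0,"ay":0,"az":0},
    {"tx":0,"ty":0,"tz":0,"ax":0,"ay":0,"az":0},
    {"tx":0,"ty":0,"tz":0,"ax":0,"ay":0,"az":0},
    {"tx":0,"ty":0,"tz":0,"ax":0,"ay":0,"az":0}
  ],
  "hand": -1
}}

```text
clock: 70.12
position: [0.5633, -0.0035, 0.0492]
ee_rot: [-3.135, -0.346, 0.001]
wrist_force: [-3.5, 0.3, 7.0]
width: 0.127
```

Request:
{"name": "send_rows", "arguments": {
  "series": [
    {"tx":0,"ty":0.6,"tz":0,"ax":0,"ay":0,"az":0},
    {"tx":0,"ty":0.6,"tz":0,"ax":0,"ay":0,"az":0},
    {"tx":0,"ty":0.6,"tz":0,"ax":0,"ay":0,"az":0},
    {"tx":0,"ty":0.6,"tz":0,"ax":0,"ay":0,"az":0},
    {"tx":0,"ty":0.6,"tz":0,"ax":0,"ay":0,"az":0},
    {"tx":0,"ty":0.6,"tz":0,"ax":0,"ay":0,"az":0},
    {"tx":0,"ty":0.5,"tz":0,"ax":0,"ay":0,"az":0},
    {"tx":0,"ty":0.2,"tz":0,"ax":0,"ay":0,"az":0}
  ]
}}

```text
clock: 70.78
position: [0.5631, -0.0468, 0.0491]
ee_rot: [-3.135, -0.346, 0.001]
wrist_force: [-9.7, 2.7, 14.9]
width: 0.122
```

Request:
{"name": "send_rows", "arguments": {
  "series": [
    {"tx":0,"ty":0.1,"tz":0,"ax":0,"ay":0,"az":0},
    {"tx":0,"ty":0.1,"tz":0,"ax":0,"ay":0,"az":0},
    {"tx":0,"ty":0,"tz":0,"ax":0,"ay":0,"az":0},
    {"tx":0,"ty":0,"tz":0,"ax":0,"ay":0,"az":0},
    {"tx":0,"ty":0,"tz":0,"ax":0,"ay":0,"az":0},
    {"tx":0,"ty":0,"tz":0,"ax":0,"ay":0,"az":0},
    {"tx":0,"ty":0,"tz":0,"ax":0,"ay":0,"az":0},
    {"tx":0,"ty":0,"tz":0,"ax":0,"ay":0,"az":0}
  ]
}}

```text
clock: 71.45
position: [0.5631, -0.0478, 0.0491]
ee_rot: [-3.134, -0.346, 0.002]
wrist_force: [-9.5, 7.1, 15.4]
width: 0.126
```

Fully in (44 mm of travel, 7 N at the stop). Release and rise.

Request:
{"name": "send_rows", "arguments": {
  "series": [
    {"tx":0,"ty":0,"tz":0,"ax":0,"ay":0,"az":0},
    {"tx":0,"ty":0,"tz":0,"ax":0,"ay":0,"az":0},
    {"tx":0,"ty":0,"tz":0,"ax":0,"ay":0,"az":0},
    {"tx":0,"ty":0,"tz":0,"ax":0,"ay":0,"az":0},
    {"tx":0,"ty":0,"tz":-1,"ax":0,"ay":0,"az":0},
    {"tx":0,"ty":0,"tz":-1.5,"ax":0,"ay":0,"az":0},
    {"tx":0,"ty":0,"tz":-2,"ax":0,"ay":0,"az":0},
    {"tx":0,"ty":0,"tz":-2,"ax":0,"ay":0,"az":0}
  ],
  "hand": -0.3
}}

```text
clock: 72.12
position: [0.5404, -0.0489, 0.1103]
ee_rot: [-3.135, -0.344, 0.001]
wrist_force: [-0.8, -0.6, 0.7]
width: 0.35
```

Request:
{"name": "send_rows", "arguments": {
  "series": [
    {"tx":0,"ty":0,"tz":-2,"ax":0,"ay":-6,"az":0},
    {"tx":0,"ty":0,"tz":-2,"ax":0,"ay":-7,"az":0},
    {"tx":0,"ty":0,"tz":-2,"ax":0,"ay":-7,"az":0},
    {"tx":0,"ty":0,"tz":-1,"ax":0,"ay":0,"az":0},
    {"tx":0,"ty":0,"tz":0,"ax":0,"ay":0,"az":0},
    {"tx":0,"ty":0,"tz":0,"ax":0,"ay":0,"az":0},
    {"tx":0,"ty":0,"tz":0,"ax":0,"ay":0,"az":0},
    {"tx":0,"ty":0,"tz":0,"ax":0,"ay":0,"az":0}
  ],
  "hand": -1
}}

```text
clock: 72.78
position: [0.5267, -0.0493, 0.1751]
ee_rot: [-3.135, -0.003, 0.004]
wrist_force: [-1.1, -0.5, -0.2]
width: 0.007
```

Run:
```python
from path import *
plan((.5165,-.414,.17),0,0)
P=robot.get_obs()["position"]
path([(*P,0,0),(.5165,-.414,.17,0,0),(.5165,-.414,.06,0,0)])
t=Cam("top");t.crop("t35.png",250,140,450,280,4)
s=Cam("scene");s.crop("s35.png",120,170,310,310,4)
```

```text
t 72.78 pos [ 0.5267 -0.0493  0.1751] F [-1.1 -0.5 -0.2] w 0.6
 shift first, cm: [-1.16 36.47  0.26]  turn deg: [-0.4 -0.2  0.2]  shift after turn: [-1.02 36.47  0.51]
[ 0.527 -0.049  0.175  0.     0.   ] [-0.16  0.28  1.62  0.    1.24  1.41] maxstep 0.01
[ 0.516 -0.414  0.17   0.     0.   ] [-0.73  0.58  1.21  0.    1.36  0.84] maxstep 0.17
[ 0.516 -0.414  0.06   0.     0.   ] [-0.73  0.69  1.3  -0.    1.15  0.84] maxstep 0.05
```

The carriage is home, with the handle bar at y≈300 in the crop as at first, and the bolt tab is back. Now the button.

Request:
{"name": "send_rows", "arguments": {
  "series": [
    {"tx":0,"ty":1.5,"tz":0,"ax":0,"ay":0,"az":0},
    {"tx":-0.1,"ty":2.5,"tz":0,"ax":0,"ay":0,"az":0},
    {"tx":-0.1,"ty":2.5,"tz":0,"ax":0,"ay":0,"az":0},
    {"tx":-0.1,"ty":2.5,"tz":0,"ax":0,"ay":0,"az":0},
    {"tx":-0.1,"ty":2.5,"tz":0,"ax":0,"ay":0,"az":0},
    {"tx":-0.1,"ty":2.5,"tz":0,"ax":0,"ay":0,"az":0},
    {"tx":-0.1,"ty":2.5,"tz":0,"ax":0,"ay":0,"az":0},
    {"tx":-0.1,"ty":2.5,"tz":0,"ax":0,"ay":0,"az":0}
  ]
}}

```text
clock: 73.55
position: [0.5208, -0.2406, 0.1745]
ee_rot: [-3.135, -0.003, 0.004]
wrist_force: [0.3, 0.7, -0.2]
width: 0.006
```

Request:
{"name": "send_rows", "arguments": {
  "series": [
    {"tx":-0.1,"ty":2.5,"tz":0,"ax":0,"ay":0,"az":0},
    {"tx":-0.1,"ty":2.5,"tz":0,"ax":0,"ay":0,"az":0},
    {"tx":-0.1,"ty":2.5,"tz":0,"ax":0,"ay":0,"az":0},
    {"tx":-0.1,"ty":2.5,"tz":0,"ax":0,"ay":0,"az":0},
    {"tx":0,"ty":2.5,"tz":0,"ax":0,"ay":0,"az":0},
    {"tx":0,"ty":2.5,"tz":0,"ax":0,"ay":0,"az":0},
    {"tx":0,"ty":2.5,"tz":0,"ax":0,"ay":0,"az":0},
    {"tx":0,"ty":0,"tz":0,"ax":0,"ay":0,"az":0}
  ]
}}

```text
clock: 74.22
position: [0.5168, -0.4179, 0.1725]
ee_rot: [-3.135, -0.003, 0.001]
wrist_force: [-0.3, -1.3, -0.4]
width: 0.008
```

Run:
```python
from path import *
plan((.5165,-.414,.085),0,0)
t=Cam("top");t.crop("t36.png",300,140,460,260,5)
s=Cam("scene");s.crop("s36.png",90,210,250,330,5)
```

```text
t 74.22 pos [ 0.5168 -0.4179  0.1725] F [-0.3 -1.3 -0.4] w 0.7
 shift first, cm: [-0.05 -0.34  8.75]  turn deg: [-0.4 -0.2  0.1]  shift after turn: [-0.03 -0.39  8.75]
```

Request:
{"name": "send_rows", "arguments": {
  "series": [
    {"tx":0,"ty":-0.35,"tz":0,"ax":0,"ay":0,"az":0},
    {"tx":0,"ty":0,"tz":3,"ax":0,"ay":0,"az":0},
    {"tx":0,"ty":0,"tz":3,"ax":0,"ay":0,"az":0},
    {"tx":0,"ty":0,"tz":2,"ax":0,"ay":0,"az":0},
    {"tx":0,"ty":0,"tz":1,"ax":0,"ay":0,"az":0},
    {"tx":0,"ty":0,"tz":0.7,"ax":0,"ay":0,"az":0},
    {"tx":0,"ty":0,"tz":0,"ax":0,"ay":0,"az":0},
    {"tx":0,"ty":0,"tz":0,"ax":0,"ay":0,"az":0}
  ],
  "hand": -1
}}

```text
clock: 74.98
position: [0.5187, -0.4102, 0.0779]
ee_rot: [-3.136, -0.004, 0.004]
wrist_force: [-0.9, 0.2, 0.5]
width: 0.004
```

Request:
{"name": "send_rows", "arguments": {
  "series": [
    {"tx":-0.2,"ty":0.3,"tz":0,"ax":0,"ay":0,"az":0},
    {"tx":0,"ty":0,"tz":0.4,"ax":0,"ay":0,"az":0},
    {"tx":0,"ty":0,"tz":0.3,"ax":0,"ay":0,"az":0},
    {"tx":0,"ty":0,"tz":0.2,"ax":0,"ay":0,"az":0},
    {"tx":0,"ty":0,"tz":0.2,"ax":0,"ay":0,"az":0},
    {"tx":0,"ty":0,"tz":0.2,"ax":0,"ay":0,"az":0},
    {"tx":0,"ty":0,"tz":0,"ax":0,"ay":0,"az":0},
    {"tx":0,"ty":0,"tz":0,"ax":0,"ay":0,"az":0}
  ]
}}

```text
clock: 75.65
position: [0.5162, -0.4133, 0.0638]
ee_rot: [-3.135, -0.003, 0.004]
wrist_force: [-2.7, -0.4, 3.3]
width: 0.004
```

Request:
{"name": "send_rows", "arguments": {
  "series": [
    {"tx":0,"ty":0,"tz":0.2,"ax":0,"ay":0,"az":0},
    {"tx":0,"ty":0,"tz":0.2,"ax":0,"ay":0,"az":0},
    {"tx":0,"ty":0,"tz":0.1,"ax":0,"ay":0,"az":0},
    {"tx":0,"ty":0,"tz":0,"ax":0,"ay":0,"az":0},
    {"tx":0,"ty":0,"tz":0,"ax":0,"ay":0,"az":0},
    {"tx":0,"ty":0,"tz":0,"ax":0,"ay":0,"az":0},
    {"tx":0,"ty":0,"tz":0,"ax":0,"ay":0,"az":0},
    {"tx":0,"ty":0,"tz":0,"ax":0,"ay":0,"az":0}
  ]
}}

```text
clock: 76.32
position: [0.5165, -0.4134, 0.061]
ee_rot: [-3.136, -0.004, 0.004]
wrist_force: [-8.8, 5.6, 22.2]
width: 0.011
```

Request:
{"name": "send_rows", "arguments": {
  "series": [
    {"tx":0,"ty":0,"tz":-0.5,"ax":0,"ay":0,"az":0},
    {"tx":0,"ty":0,"tz":-1,"ax":0,"ay":0,"az":0},
    {"tx":0,"ty":0,"tz":-3,"ax":0,"ay":0,"az":0},
    {"tx":0,"ty":0,"tz":-3,"ax":0,"ay":0,"az":0},
    {"tx":0,"ty":0,"tz":-3,"ax":0,"ay":0,"az":0},
    {"tx":0,"ty":0,"tz":-3,"ax":0,"ay":0,"az":0},
    {"tx":0,"ty":0,"tz":-3,"ax":0,"ay":0,"az":0},
    {"tx":0,"ty":0,"tz":-1,"ax":0,"ay":0,"az":0}
  ]
}}

```text
clock: 76.98
position: [0.5165, -0.4147, 0.2388]
ee_rot: [-3.139, -0.008, 0.004]
wrist_force: [-0.2, -1.4, 1.0]
width: 0.004
```

Request:
{"name": "send_rows", "arguments": {
  "series": [
    {"tx":-3,"ty":0,"tz":0,"ax":0,"ay":0,"az":0},
    {"tx":-3,"ty":0,"tz":0,"ax":0,"ay":0,"az":0},
    {"tx":-3,"ty":0,"tz":0,"ax":0,"ay":0,"az":0},
    {"tx":-1,"ty":0,"tz":0,"ax":0,"ay":0,"az":0},
    {"tx":0,"ty":0,"tz":0,"ax":0,"ay":0,"az":0},
    {"tx":0,"ty":0,"tz":0,"ax":0,"ay":0,"az":0},
    {"tx":0,"ty":0,"tz":0,"ax":0,"ay":0,"az":0},
    {"tx":0,"ty":0,"tz":0,"ax":0,"ay":0,"az":0}
  ]
}}

```text
clock: 77.65
position: [0.4167, -0.4145, 0.2329]
ee_rot: [-3.135, -0.003, 0.005]
wrist_force: [-0.2, 0.0, -0.3]
width: 0.003
```

Run:
```python
from cell import robot, optics
import cv2
for n in("top","scene"):
    c=optics.read_camera(n)["color"]; cv2.imwrite(f"pics/{n[0]}37.png",cv2.resize(c[:,:,::-1],(800,600)))
o=robot.get_obs();print(o["clock"],o["position"],o["wrist_force"],o["joint_velocities"])
```

```text
77.75 [ 0.41646919 -0.4144759   0.23289404] [ 0.39023856 -0.5627333  -0.22687184] [-0.00300032 -0.00394641  0.00486166 -0.00048562 -0.00235875 -0.0008254 ]
```

View pics/t37.png

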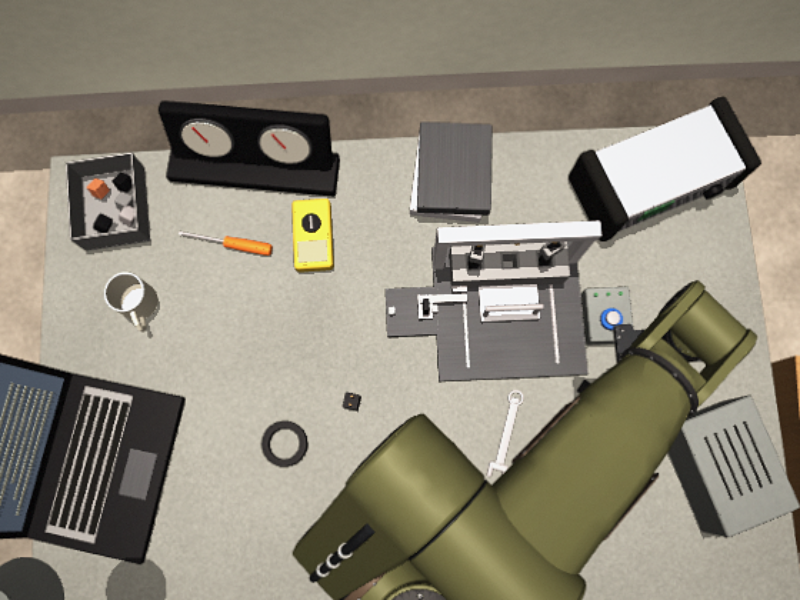

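View pics/s37.png

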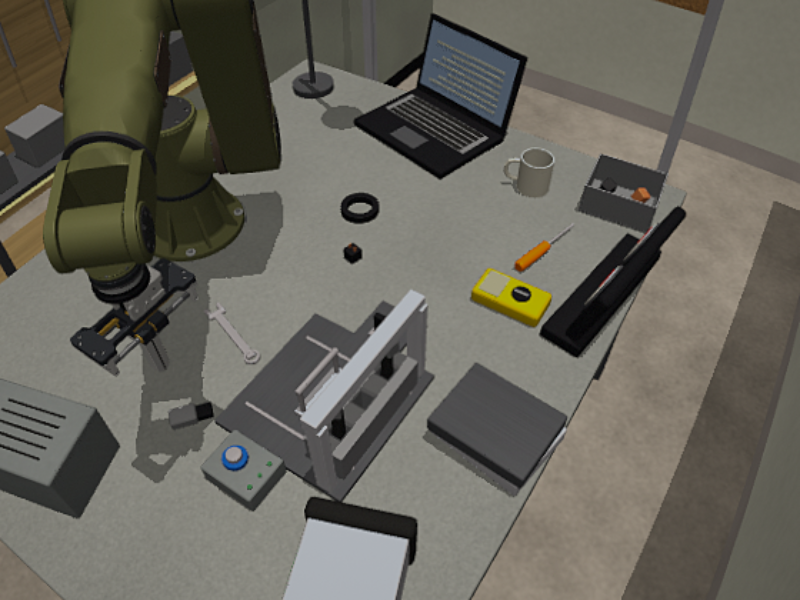

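The bolt tab is in at top (426,307), the carriage is home and the button is up at (611,319). Coil heads show at (476,257) and (550,252). The plug shell sits at scene (190,413). I'll check the coils' lean before handing in.

```bash
python3 - <<'E'
from cell import robot, optics
import cv2
for n,(u0,v0,u1,v1) in {"top":(300,150,430,270),"scene":(200,200,310,350)}.items():
    c=optics.read_camera(n)["color"][v0:v1,u0:u1,::-1]
    k=min(800/(u1-u0),600/(v1-v0)); print(n,k)
    cv2.imwrite(f"pics/{n[0]}38.png",cv2.resize(c,None,fx=k*.99,fy=k*.99,interpolation=cv2.INTER_CUBIC))
E
cat h.py | head -60
```

```text
top 5.0
scene 4.0
import numpy as np, cv2
from scipy.spatial.transform import Rotation as Rot
from cell import robot, optics
class Cam:
    def __init__(s,n):
        r=optics.read_camera(n); s.img=r["color"]; s.z=r["range_z"]; s.K=np.array(r["intrinsics"]); s.D=np.array(r["D"],float)
        s.p=np.array(r["position"]); s.R=Rot.from_euler("xyz",r["attitude"]).as_matrix()
    def rays(s,uv):
        q=cv2.undistortPoints(np.array(uv,float).reshape(-1,1,2),s.K,s.D).reshape(-1,2)
        return np.c_[q,np.ones(len(q))]@s.R.T
    def plane(s,uv,h):
        d=s.rays(uv); t=(h-s.p[2])/d[:,2]; return s.p+d*t[:,None]
    def depth(s,uv):
        uv=np.array(uv).reshape(-1,2); z=s.z[uv[:,1].astype(int),uv[:,0].astype(int)]
        return s.p+s.rays(uv)*z[:,None]
    def cloud(s):
        v,u=np.mgrid[0:s.img.shape[0],0:s.img.shape[1]]
        return s.depth(np.c_[u.ravel(),v.ravel()]).reshape(*u.shape,3)
    def proj(s,P):
        rv=cv2.Rodrigues(s.R.T)[0]; return cv2.projectPoints(np.array(P,float).reshape(-1,1,3),rv,-s.R.T@s.p,s.K,s.D)[0].reshape(-1,2)
    def crop(s,name,u0,v0,u1,v1,k):

[... 328 characters left out ...]
a+b)/2,np.linalg.norm(a-b)
def target(yaw,tilt):  # yaw deg of tool x when down; tilt deg = fingers lean away from tool -x
    return Rot.from_euler("z",yaw,degrees=True)*Rot.from_euler("x",180,degrees=True)*Rot.from_euler("y",-tilt,degrees=True)
def plan(pos,yaw,tilt,rotfirst=False):
    o=robot.get_obs(); R=Rot.from_euler("xyz",o["ee_rot"]); G=target(yaw,tilt)
    d=np.array(pos)-o["position"]; rv=(R.inv()*G).as_rotvec(degrees=True)
    print("t",round(o["clock"],2),"pos",o["position"].round(4),"F",o["wrist_force"].round(1),"w",round(o["width"]*94,1))
    print(" shift first, cm:",(R.inv().apply(d)*100).round(2)," turn deg:",rv.round(1)," shift after turn:",(G.inv().apply(d)*100).round(2))
```

View pics/t38.png

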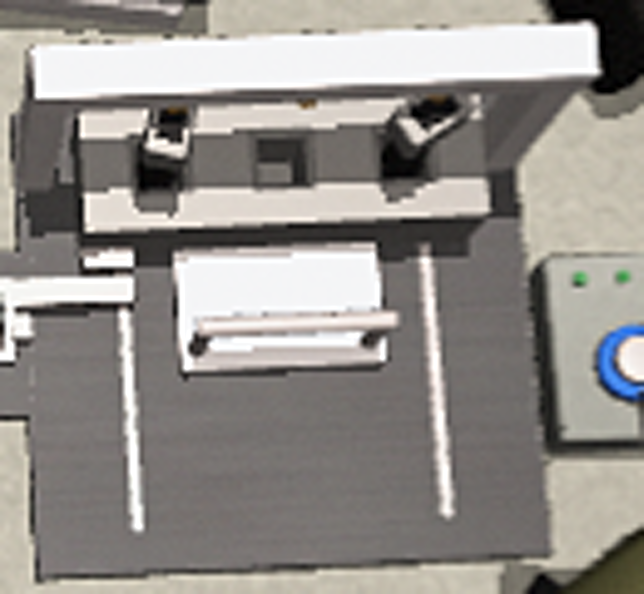

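View pics/s38.png

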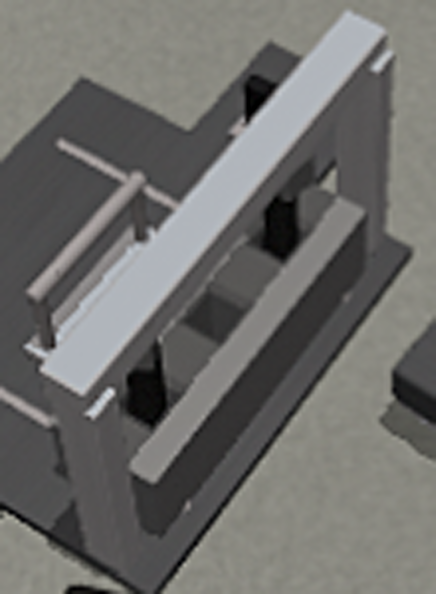

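```bash
python3 -c "
from cell import robot
print(robot.sign_off())"
```

```text
the job is handed in; nothing more can be done
None
```

I finished all the steps and handed the job in at about 78 s of the 210 s allowed; sign-off gives no verdict. I slid the bolt out, pulled the carriage to its stop, and stood both coils foot-down in wells 0 and 2. I found only two coils; no third showed in any full view. Then I pushed the carriage home, slid the bolt back in, pressed the start button and backed the arm away.

**Last checks:**
- **Button:** the fingertips stopped at z = 0.061 m with 22 N upward, so it was fully down. It looked up again in the final pictures.
- **Carriage and bolt:** I checked the carriage against its start position when I pushed it home. The final pictures show it home and the bolt tab in.
- **Coils:** both stand upright under the gantry. The one I called B leaned about 5° when I measured it before pushing the carriage home, inside the limit of about 11°. I checked it only by eye after that.
- **Bystanders and arm:** the bystanders look to be where they were, though I did not measure this again at the end. The arm was clear, with under 1 N at the wrist.

No check failed. The two cameras put the button centre about 3 mm apart, well inside its 28 mm disc, so I aimed between the two readings.

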